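# Load the specimen clamp under its hinged guard

## Robot

A 6-joint arm with a two-finger parallel gripper is mounted at the origin on the work surface. World frame = base frame: x ahead of the robot, y to its left, z up, the work surface at z = 0. Lengths are in mm, angles in rad, forces in N, time in s.
With the tool pointing down it reaches from about 275 to 825 mm from the base axis. Payload 5.2 kg.
Tool frame: the origin (TCP) lies between the finger pads; the fingertips stand 11 mm ahead of it and the grasp point (between the pads) lies 8 mm behind it; z points along the fingers, x is the direction in which the jaws open and shut, and the axes are right-handed (so a half turn about z gives the same grasp; the last joint's range is limited). The gripper opens to 93 mm and grips with 3 to 60 N. Pads are 15 mm wide; open, the fingers measure 128 mm over their backs; the gripper's body (75 mm by 188 mm) begins 65 mm behind the grasp point.
Start: joints at [-1.474, 0.259, 1.535, -0, 1.348, -0.203], TCP at [162.452, -525.466, 229.653] pointing down, gripper open.
Joint ranges: [-3.14, 3.14], [-0.91, 2.08], [0.19, 2.58], [-1.22, 4.36], [0.22, 2.71], [-3.12, 3.12]. Speed limits (rad/s): [2.57, 2.57, 3.14, 3.14, 3.14, 3.14].

## Interface

Orientations are given as a 3x3 rotation matrix whose columns are the frame's x, y, z axes.
In Python, from plant import read_state, read_camera, bot gives the robot as it stands.
- The arm moves only by the tool carry_out, never from a script. Its argument "steps" is a list of rows, each a list of 3 entries, a list of its own where there are three numbers: the finger opening in cm, from 0 to 9.3, then the shift along the tool's x, y, z in cm, then the turn about the tool's z in rad. In form: [[fingers, [tx, ty, tz], spin], ...]. A call has 1 to 8 rows; each row is the pose to reach, as a shift and turn from the pose commanded when the call began, along the tool's axes at that moment; what a row does not reach only later rows make up. A row lasts 1/12 s, in which the tool goes at most 41.7 mm and 7.16 degrees, less where a joint would pass 70% of its speed; a pose out of reach is approached as far as the arm can. A call with a gripper value outside its range is refused whole. The fingers move at their own pace and stop on an object; "squeeze" is the grip in N (left out, the last holds). Time passes only in rows, so rows that repeat a pose let the fingers close. It gives the time, the measured TCP pose, the force and the opening at its end, in the units of the state.
- read_state(): the state, without advancing time (a new reading comes with each control period).
- read_camera(name): name is "scene" or "side" or "wrist"; returns a dict with "frame" (384x512x3 uint8, blue, green, red), "K" (3x3 intrinsics, pixels), "origin" and "attitude" of the camera in the world; the wrist camera has in their place "tool_from_camera" (4x4, takes a point from camera to tool coordinates, whose origin is the TCP and whose axes are the tool frame's). Camera axes: x right, y down, z forward; pixel columns grow to the right and rows downward; lengths in mm; the calibration is good to about 2 mm. A picture is of the moment at which its call begins: read the wrist's pose just before it. There is no depth.
- bot.close_job(): hands the job in, once; it reports no verdict.
The state is a dict: "time": time; "qpos": joint angles; "joint_velocities": joint speeds; "tau": joint torques, N m; "tcp_pos": TCP position; "tcp_rot": TCP orientation; "ft_force": force on the tool from outside, world axes, zero at the start; "torque": the same for the moment, N m; "grip_width": finger opening in mm.
Only numpy, scipy, OpenCV 4.12 (cv2) and the standard library are available. Lean on these libraries where they do the work, as an engineer would, in place of code of your own. Each camera call takes 0.05 s, during which the arm holds its last target.

## Task

Swing the clear guard of the specimen clamp up and over until it stays open by itself, take the round-stemmed setting piece out of the bed and stand it in the white tray, then stand every square-stemmed specimen carrier on the bench in the bed, one behind the other with their long feet across it. Slide the jaw up against the row and push on until the sprung anvil at the far end has clearly been pushed back, about half of its 10 mm travel or more, and stays so. Then swing the guard fully shut, leaving the other things on the bench where they are.

Things in the scene. Friction and masses are not known exactly. Their poses are not given: they have to be found in the camera images.
- station: Fixed specimen clamp, base plate 300 x 220 x 12 mm; origin at its underside below the bed's middle. x runs along the bed from jaw to anvil, y across it to the guard's hinge, z up. Bed: channel along x, floor 12 mm above the bench, 80 mm wide between walls 14 mm high, 8 thick; free from x = -95 (jaw at 0) to +95 mm (anvil). Thin rest post 105 mm high at x = +105, y = -62 mm.
- guard (a joint): Guard hinge, rad: 0 = shut, level over the bed; 1.95 = leaning back over the station's +y side against its stop. The bar is then at station y = 92 - 190 cos, z = 110 + 190 sin of it (mm). Let go below about 1.57 it falls shut, beyond that it falls open to its stop. Under 4 N lifts the bar.
- guard_bar (a point): Middle of the guard's black round handle bar, 14 mm thick, 200 mm long, along the station's x axis, 190 mm from the hinge line. Fingers can enter from above between bar and panel: gap of 50 mm from bar centre to panel, between side arms 95 mm either side. Shut, it is at station y = -98, z = 110 mm, only the base plate below it; it swings up and over to +y.
- guard_hinge (a point): Middle of the guard's hinge line (station x = 0, y = +92, z = 110 mm); axes as the station's. Two hinge posts, 110 mm high, stand on that line at x = -115 and +115 mm.
- jaw (a joint): Sliding jaw, m: 0 = fully back (open), grows as it slides along station +x toward the anvil, up to 0.15. Stays where it is left (friction 6 N). Its face is at station x = -0.095 + this value.
- jaw_tab (a point): Middle of the jaw's black grip tab: 24 mm along the bed, 18 mm across, 36 mm tall, 56 mm above the bench (tab from 38 to 74 mm), 22 mm behind the jaw's face. Axes as the station's. The jaw's steel block is 44 x 78 mm, its top 39 mm above the bench.
- anvil (a joint): Sprung anvil plate at the far end of the bed, m: 0 = sprung out, 0.010 = pressed right back. Its face is at station x = +0.095 + this value. Starts to move at 1.2 N, 4.2 N presses it right back; the jaw's friction holds it pressed. The plate's top is 39 mm above the bench. A white pointer rides on it.
- setting_mid (a point): Steel setting piece, standing in the bed near the anvil at the start: foot 50 x 70 x 18 mm (70 along its y axis, across the bed), above it a round stem 20 mm thick and 44 mm tall, 62 mm high in all, 0.25 kg. Point half-way up (31 mm above its underside), on the stem's axis.
- tray_in (a point): Centre of the inner floor (4 mm above the bench) of the white open tray, 120 x 105 mm outside (120 along its x axis), walls 4 mm thick and 14 mm high, fixed to the bench.
- carrier1_mid (a point): Specimen carrier (all alike): aluminium foot 36 x 70 x 18 mm (70 along its y axis), above it a square-edged stem 24 mm (along x) x 18 mm (along y) and 44 mm tall with a dark coupon on top, 62 mm high in all, about 0.15 kg. Point half-way up (31 mm above its underside), in the middle. Some are absent.
- carrier2_mid (a point): Specimen carrier (all alike): aluminium foot 36 x 70 x 18 mm (70 along its y axis), above it a square-edged stem 24 mm (along x) x 18 mm (along y) and 44 mm tall with a dark coupon on top, 62 mm high in all, about 0.15 kg. Point half-way up (31 mm above its underside), in the middle. Some are absent.
- carrier3_mid (a point): Specimen carrier (all alike): aluminium foot 36 x 70 x 18 mm (70 along its y axis), above it a square-edged stem 24 mm (along x) x 18 mm (along y) and 44 mm tall with a dark coupon on top, 62 mm high in all, about 0.15 kg. Point half-way up (31 mm above its underside), in the middle. Some are absent.
- carrier4_mid (a point): Specimen carrier (all alike): aluminium foot 36 x 70 x 18 mm (70 along its y axis), above it a square-edged stem 24 mm (along x) x 18 mm (along y) and 44 mm tall with a dark coupon on top, 62 mm high in all, about 0.15 kg. Point half-way up (31 mm above its underside), in the middle. Some are absent.
- jar_mid (a point): Bystander: amber jar, 48 mm wide, 58 mm high; centre.
- weight_mid (a point): Bystander: brass weight, 44 mm wide, 52 mm high; about its centre.
- lens_mid (a point): Bystander: black camera lens standing on end, 52 mm wide, 52 mm high; centre.
- dish_mid (a point): Bystander: clear flat dish, 64 mm wide, 14 mm high; centre.
- slidebox_mid (a point): Bystander: grey slide box, 85 x 60 x 32 mm; centre.
- tweezers_mid (a point): Bystander: flat steel tweezers, 120 mm long, up to 8 mm thick; centre.
Not all that is in view belongs to the job. Leave any pink or red look-alike of the part that bears carrier3_mid alone. Leave any blue look-alike of the part that bears carrier2_mid alone.

How it is judged (in metres and radians):
On the way, in this order (a step that is already met when the one before it is completed fails the run):
1. the guard stands open by itself, past its balance point, with the gripper away from its bar (value of joint guard above 1.75 rad and velocity of joint guard below 0.1 rad/s and distance between the grasp point and guard_bar above 0.06 m), for 0.5 s.
2. with the guard still open, the setting piece stands in the tray, every carrier stands in the bed and the jaw has pushed the row against the anvil so that it is more than 4 mm back (value of joint guard above 1.6 rad and value of joint anvil above 0.004 m and horizontal distance between setting_mid and tray_in below 0.035 m and height (world z) of setting_mid below 0.045 m and angle between each of setting_mid, carrier1_mid, carrier2_mid, carrier3_mid, carrier4_mid's own z axis and vertical below 0.12 rad and x of carrier1_mid in the frame of station between -0.09 and 0.095 m and y of carrier1_mid in the frame of station between -0.012 and 0.012 m and z of carrier1_mid in the frame of station between 0.036 and 0.05 m and x of carrier2_mid in the frame of station between -0.09 and 0.095 m and y of carrier2_mid in the frame of station between -0.012 and 0.012 m and z of carrier2_mid in the frame of station between 0.036 and 0.05 m and x of carrier3_mid in the frame of station between -0.09 and 0.095 m and y of carrier3_mid in the frame of station between -0.012 and 0.012 m and z of carrier3_mid in the frame of station between 0.036 and 0.05 m and x of carrier4_mid in the frame of station between -0.09 and 0.095 m and y of carrier4_mid in the frame of station between -0.012 and 0.012 m and z of carrier4_mid in the frame of station between 0.036 and 0.05 m), for 0.3 s.
At the end, for the whole second after the job is handed in: The guard is shut (under 0.06 rad); the anvil is still pressed back more than 4 mm; every carrier stands upright (within 0.12 rad) on the bed's floor, within 12 mm of its centre line, between jaw and anvil; the setting piece stands upright on the tray's floor, within 35 mm of its centre (value of joint guard below 0.06 rad and value of joint anvil above 0.004 m and horizontal distance between setting_mid and tray_in below 0.035 m and height (world z) of setting_mid below 0.045 m and angle between each of setting_mid, carrier1_mid, carrier2_mid, carrier3_mid, carrier4_mid's own z axis and vertical below 0.12 rad and x of carrier1_mid in the frame of station between -0.09 and 0.095 m and y of carrier1_mid in the frame of station between -0.012 and 0.012 m and z of carrier1_mid in the frame of station between 0.036 and 0.05 m and x of carrier2_mid in the frame of station between -0.09 and 0.095 m and y of carrier2_mid in the frame of station between -0.012 and 0.012 m and z of carrier2_mid in the frame of station between 0.036 and 0.05 m and x of carrier3_mid in the frame of station between -0.09 and 0.095 m and y of carrier3_mid in the frame of station between -0.012 and 0.012 m and z of carrier3_mid in the frame of station between 0.036 and 0.05 m and x of carrier4_mid in the frame of station between -0.09 and 0.095 m and y of carrier4_mid in the frame of station between -0.012 and 0.012 m and z of carrier4_mid in the frame of station between 0.036 and 0.05 m); the robot touches nothing.
It fails at once if the jar, brass weight, lens, dish, slide box or tweezers are moved by more than 50 mm (distance of any of jar_mid, weight_mid, lens_mid, dish_mid, slidebox_mid, tweezers_mid from where it was at the start of the episode above 0.05 m).
Of carrier1, carrier2, carrier3, carrier4 only 2 to 4 are there at a start; the rules pass over those that are not, and their reading is None.
At some moment in a run one of carrier1, carrier2, carrier3, carrier4 may be knocked a few centimetres aside while the robot is not near it.
It also fails if it takes over 210 s, if anything falls off the work surface, if the arm or the gripper's body presses on something with over 40 N, if the wrist force passes 120 N, or if a joint passes its speed limit or range.

## Working session

There is one attempt and no reset: what is moved stays moved. The work goes in short steps, Python scripts to look and compute and a tool call to move; the robot and the scene stay as the last step left them, time stands still between calls to the robot, and variables do not carry over. Pictures are saved under pics/ and viewed, and the job is handed in when it is done.

Besides the shell and the picture viewer there is one more tool, called after "Emit:" as name([rows], argument=value, ...), one row to a line, values as JSON. carry_out: Moves the arm, as the interface text tells. Its arguments: {"type":"object","properties":{"steps":{"type":"array","items":{"type":"array"}},"squeeze":{"type":"number"}},"required":["steps"]}

```bash
ls; mkdir -p pics; cat > h.py <<'E'
import numpy as np, cv2
from plant import read_state, read_camera, bot
def snap(name,fn=None):
    s=read_state(); c=read_camera(name)
    if fn: cv2.imwrite('pics/'+fn,c['frame'])
    if name=='wrist':
        T=np.eye(4); T[:3,:3]=np.array(s['tcp_rot']); T[:3,3]=s['tcp_pos']
        W=T@np.array(c['tool_from_camera']); o=W[:3,3]; R=W[:3,:3]
    else: o=np.array(c['origin']); R=np.array(c['attitude'])
    return c['frame'],np.array(c['K']),o,R
def ray(cam,u,v,z):
    _,K,o,R=cam
    d=R@np.linalg.inv(K)@np.array([u,v,1.0]); return o+d*(z-o[2])/d[2]
def proj(cam,P):
    _,K,o,R=cam
    p=K@(R.T@(np.array(P)-o)); return p[:2]/p[2]
E
python3 - <<'E'
from h import *
for n in ['scene','side','wrist']:
    c=snap(n,n+'0.png'); print(n,c[1].tolist(),c[2],c[3].round(3).tolist())
s=read_state(); print({k:np.round(v,3).tolist() for k,v in s.items()})
E
```

```text
pics
scene [[385.9429427324963, 0.0, 255.09894913557548], [0.0, 385.9429427324963, 197.30826836513444], [0.0, 0.0, 1.0]] [ 1.12252030e+03 -6.51270808e-01  8.86761621e+02] [[-0.069, 0.777, -0.626], [0.997, 0.065, -0.029], [0.018, -0.626, -0.779]]
side [[463.38391307600466, 0.0, 249.020104068649], [0.0, 463.38391307600466, 185.08936751109462], [0.0, 0.0, 1.0]] [ 269.96585553 1070.19221051 1163.61727031] [[-0.977, -0.137, 0.164], [-0.213, 0.671, -0.711], [-0.012, -0.729, -0.684]]
wrist [[328.3452876918794, 0.0, 256.55186331284165], [0.0, 328.3452876918794, 191.33414072720595], [0.0, 0.0, 1.0]] [ 237.26505762 -503.20763246  384.59937895] [[0.294, -0.917, -0.269], [-0.956, -0.283, -0.082], [-0.0, 0.282, -0.96]]
{'time': 0.15, 'qpos': [-1.474, 0.259, 1.536, 0.0, 1.348, -0.203], 'joint_velocities': [0.001, -0.001, -0.004, 0.001, -0.001, 0.0], 'tau': [0.002, -43.765, -28.423, 0.072, 0.038, -0.0], 'tcp_pos': [162.411, -525.062, 229.022], 'tcp_rot': [[0.295, -0.955, -0.0], [-0.955, -0.295, 0.001], [-0.001, -0.0, -1.0]], 'ft_force': [-0.05, -0.231, -0.672], 'torque': [0.051, -0.014, -0.025], 'grip_width': 92.579}
```

View pics/scene0.png

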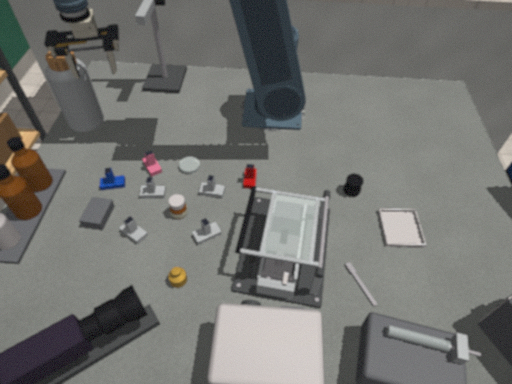

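View pics/side0.png

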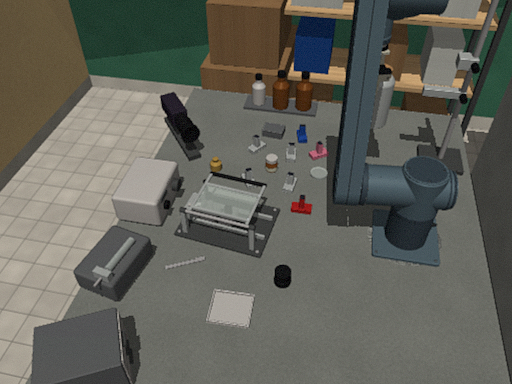

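View pics/wrist0.png

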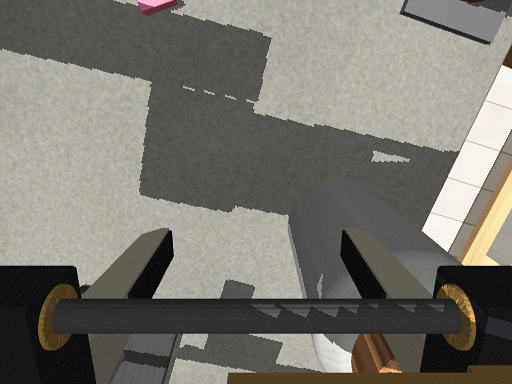

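```bash
python3 - <<'E'
from h import *
a=cv2.imread('pics/scene0.png')
cv2.imwrite('pics/a1.png',cv2.resize(a[140:300,70:270],None,fx=4,fy=3.75,interpolation=cv2.INTER_CUBIC))
cv2.imwrite('pics/a2.png',cv2.resize(a[170:310,225:435],None,fx=3.8,fy=3.8,interpolation=cv2.INTER_CUBIC))
b=cv2.imread('pics/side0.png')
cv2.imwrite('pics/b1.png',cv2.resize(b[165:265,165:325],None,fx=5,fy=5,interpolation=cv2.INTER_CUBIC))
E
```

```text
(no output)
```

View pics/a1.png

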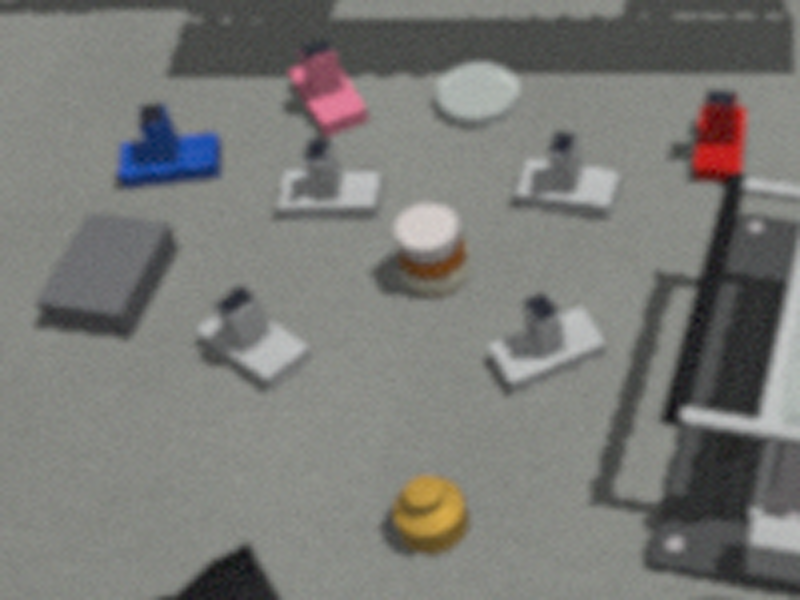

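View pics/a2.png

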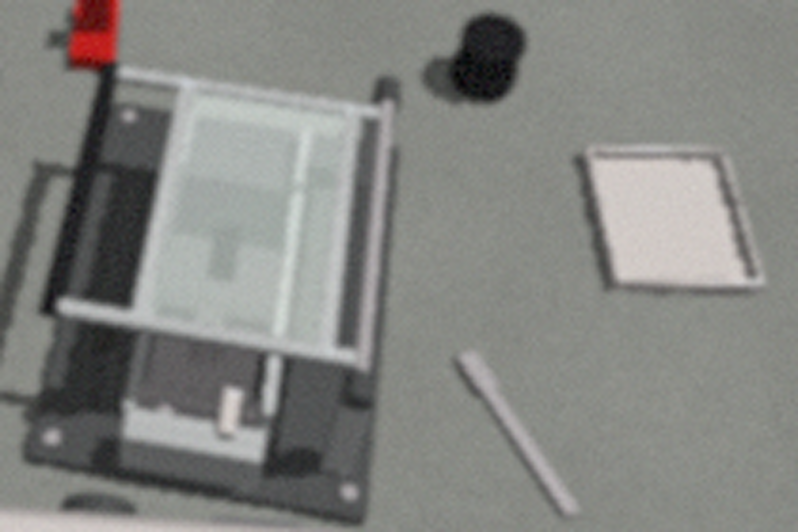

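View pics/b1.png

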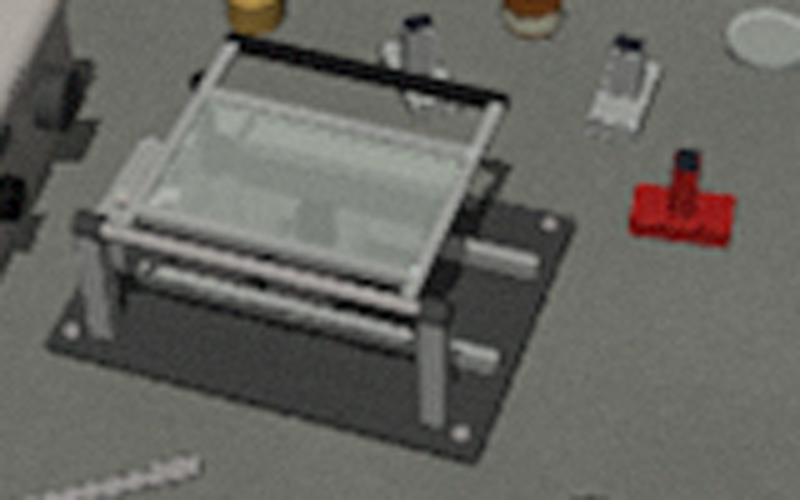

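```bash
cat > fit.py <<'E'
from h import *
from scipy.optimize import least_squares
S=snap('scene'); D=snap('side')
A=lambda u,v:(u/3.8+225-.5,v/3.8+170-.5)
B=lambda u,v:(u/5+165-.5,v/5+165-.5)
obs=[(S,A(26,458),(150,-110,12)),(S,A(362,520),(150,110,12)),(S,A(110,70),(-100,-98,110)),(S,A(50,312),(100,-98,110)),
(D,B(575,222),(-150,-110,12)),(D,B(477,462),(-150,110,12)),(D,B(50,345),(150,110,12)),(D,B(235,42),(100,-98,110)),(D,B(507,100),(-100,-98,110))]
def st(p,P):
    c,s=np.cos(p[2]),np.sin(p[2]); return np.array([p[0]+c*P[0]-s*P[1],p[1]+s*P[0]+c*P[1],P[2]])
f=lambda p:np.concatenate([proj(c,st(p,P))-uv for c,uv,P in obs])
r=least_squares(f,[550,0,0],loss='soft_l1'); print(r.x); print(f(r.x).reshape(-1,2).round(1))
# tray: inner/outer rim corners z=14
T=[A(585,147),A(722,150),A(765,285),A(612,288)]
t=np.array([ray(S,*q,14) for q in T]); print(t.round(0),t.mean(0))
C=lambda u,v:(u/4+70-.5,v/3.75+140-.5)
# foot tops z=18 center guess & stem tops z=62
for n,top,ft in [('c_a',(318,150),None),('c_b',(564,142),None),('c_c',(238,303),None),('c_d',(541,307),None),('red',(720,99),None),('blue',(153,114),None),('pink',(317,48),None),('jar',(428,222),None)]:
    print(n,ray(S,*C(*top),62 if n!='jar' else 58).round(0))
print('lens',ray(S,*A(492,38),52).round(0))
E
python3 fit.py
```

```text
[ 5.77236018e+02  5.24477287e+01 -1.20248199e-01]
[[-1.4 -0.5]
 [ 0.4  0.1]
 [ 1.3 -0.3]
 [ 0.8  0.6]
 [ 1.  -1.8]
 [ 0.8 -1.8]
 [-0.6 -1.5]
 [-1.2  0. ]
 [ 0.1  1.1]]
[[432. 321.  14.]
 [427. 424.  14.]
 [545. 432.  14.]
 [556. 323.  14.]] [489.9669019  374.89200375  14.        ]
c_a [ 421. -335.   62.]
c_b [ 398. -163.   62.]
c_c [ 564. -353.   62.]
c_d [ 551. -157.   62.]
red [344. -56.  62.]
blue [ 395. -462.   62.]
pink [ 314. -362.   62.]
jar [ 480. -246.   58.]
lens [362. 249.  52.]
```

```bash
cat >> h.py <<'E'
ST=[577.2,52.4,-0.1202]
def stw(P,p=None):
    p=p or ST
    c,s=np.cos(p[2]),np.sin(p[2]); return np.array([p[0]+c*P[0]-s*P[1],p[1]+s*P[0]+c*P[1],P[2]])
def go(P,yaw=None,mod=np.pi):
    """print shift(cm) & spin for tool jaw-axis yaw (world rad)"""
    s=read_state(); R=np.array(s['tcp_rot']); t=R.T@(np.array(P)-s['tcp_pos'])/10
    cy=np.arctan2(R[1,0],R[0,0]); sp=0
    if yaw is not None:
        d=(yaw-cy+mod/2)%mod-mod/2; sp=-d
    print('shift',t.round(2),'spin',round(sp,3),'q1,q6',np.round(s['qpos'],2)[[0,5]],'t',s['time'],'tcp',np.round(s['tcp_pos'],1),'F',np.round(s['ft_force'],1),'w',round(s['grip_width'],1)); return t,sp
E
python3 - <<'E'
from h import *
go([540,-45,280],-0.12+np.pi/2)
E
```

```text
shift [-34.73 -50.26  -5.04] spin 0.42 q1,q6 [-1.47 -0.2 ] t 0.25 tcp [ 162.4 -525.2  229.2] F [-1.1  0.1  0.5] w 93.2
```

Emit:
carry_out([
  [9.3,[0,0,-5.0],0.1],
  [9.3,[-3.5,-5,-5.0],0.2],
  [9.3,[-6.3,-8.5,-5.0],0.3],
  [9.3,[-9,-12,-5.0],0.42],
  [9.3,[-11.5,-15.5,-5],0.42],
  [9.3,[-14,-19,-5],0.42],
  [9.3,[-16.5,-22.5,-5],0.42],
  [9.3,[-19,-26,-5],0.42],
])

```text
time: 0.92
tcp_pos: [336.5, -290.2, 279.8]
tcp_rot: [[-0.12, -0.993, 0.0], [-0.993, 0.12, -0.0], [0.0, -0.0, -1.0]]
ft_force: [1.1, -0.6, -1.2]
grip_width: 93.2
```

```bash
python3 - <<'E'
from h import *
go([540,-45,280],-0.12+np.pi/2)
E
```

```text
shift [-2.680e+01 -1.725e+01 -2.000e-02] spin -0.001 q1,q6 [-0.96  0.73] t 0.9167 tcp [ 336.5 -290.2  279.8] F [ 1.1 -0.6 -1.2] w 93.2
```

```bash
python3 - <<'E'
from h import *
snap('wrist','w1.png')
E
```

```text
(no output)
```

View pics/w1.png

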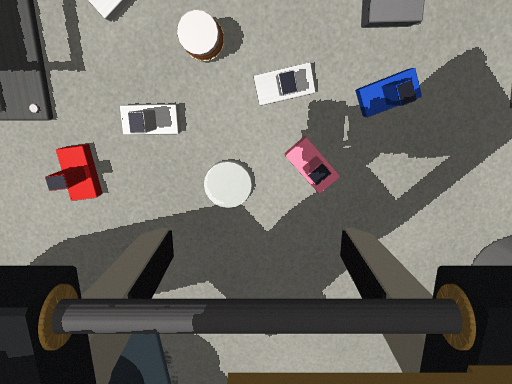

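Emit:
carry_out([
  [9.3,[-3.5,-2.2,0],0],
  [9.3,[-7,-4.5,0],0],
  [9.3,[-10.5,-6.7,0],0],
  [9.3,[-14,-9,0],0],
  [9.3,[-17.5,-11.2,0],0],
  [9.3,[-21,-13.5,0],0],
  [9.3,[-24.4,-15.7,0],0],
  [9.3,[-26.8,-17.25,0],0],
])

```text
time: 1.63
tcp_pos: [540.8, -43.9, 279.5]
tcp_rot: [[-0.118, -0.993, 0.001], [-0.993, 0.118, 0.001], [-0.001, -0.0, -1.0]]
ft_force: [1.0, -0.1, 0.8]
grip_width: 92.9
```

```bash
python3 - <<'E'
from h import *
snap('wrist','w2.png')
E
```

```text
(no output)
```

View pics/w2.png

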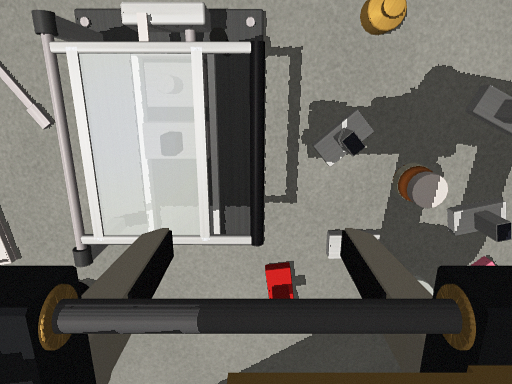

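```bash
python3 - <<'E'
from h import *
w=snap('wrist')
for q,z in [((258,40),110),((258,245),110),((258,143),110),((265.5,10),12),((76,10),12)]:
    print(q,ray(w,*q,z).round(1))
for P in [(100,-98,110),(-100,-98,110),(150,-110,12),(150,110,12),(-115,92,110),(115,92,110)]: print(P,stw(P).round(1),proj(w,stw(P)).round(1))
E
```

```text
(258, 40) [668.5 -58.  110. ]
(258, 245) [466.2 -34.3 110. ]
(258, 143) [575.7 -47.1 110. ]
(265.5, 10) [713.7 -72.2  12. ]
(76, 10) [739.5 145.6  12. ]
(100, -98, 110) [664.7 -56.9 110. ] [257.3  44.7]
(-100, -98, 110) [466.2 -32.9 110. ] [256.7 245.1]
(150, -110, 12) [712.9 -74.8  12. ] [267.8  10.4]
(150, 110, 12) [739.3 143.6  12. ] [77.7 10. ]
(-115, 92, 110) [474.1 157.5 110. ] [ 83.3 257. ]
(115, 92, 110) [702.4 129.9 110. ] [46.3 26.1]
```

```bash
python3 - <<'E'
from h import *
go([565.3,-46,103],-0.1202+np.pi/2)
E
```

```text
shift [ 0.   -2.43 17.61] spin 0.005 q1,q6 [-0.29  1.4 ] t 1.7333 tcp [541.1 -43.4 279.1] F [ 0.  -0.4  0. ] w 92.8
```

Emit:
carry_out([
  [4,[-0.1,-2.45,0],0],
  [4,[-0.1,-2.45,0],0],
  [4,[-0.1,-2.45,3],0],
  [4,[-0.1,-2.45,6],0],
  [4,[-0.1,-2.45,9],0],
  [4,[-0.1,-2.45,12],0],
  [4,[-0.1,-2.45,14],0],
  [4,[-0.1,-2.45,14],0],
])

```text
time: 2.4
tcp_pos: [559.6, -49.0, 135.1]
tcp_rot: [[-0.121, -0.993, -0.009], [-0.993, 0.121, 0.002], [-0.001, 0.009, -1.0]]
ft_force: [-1.1, -0.1, -0.6]
grip_width: 44.1
```

```bash
python3 - <<'E'
from h import *
go([565.3,-46,103],-0.1202+np.pi/2)
snap('wrist','w3.png')
E
```

```text
shift [-0.36 -0.56  3.2 ] spin -0.001 q1,q6 [-0.29  1.41] t 2.4 tcp [559.6 -49.  135.1] F [-1.1 -0.1 -0.6] w 44.1
```

View pics/w3.png

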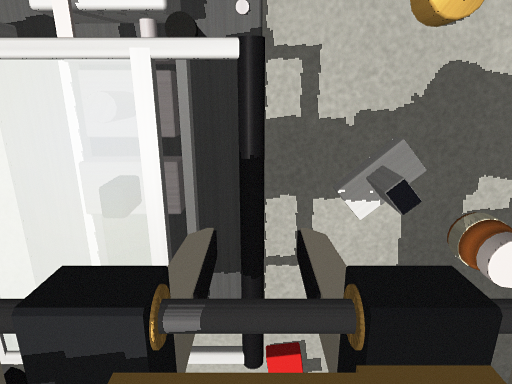

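Emit:
carry_out([
  [4,[-0.2,-0.2,2],0],
  [4,[-0.2,-0.2,3.6],0],
  [4,[-0.2,-0.2,3.6],0],
  [0,[-0.2,-0.2,3.6],0],
  [0,[-0.2,-0.2,3.6],0],
  [0,[-0.2,-0.2,3.6],0],
  [0,[-0.2,-0.2,3.6],0],
  [0,[-0.2,-0.2,3.6],0],
], squeeze=15)

```text
time: 3.12
tcp_pos: [566.6, -46.9, 104.8]
tcp_rot: [[-0.12, -0.993, 0.002], [-0.993, 0.12, -0.0], [0.0, -0.002, -1.0]]
ft_force: [-0.8, -1.1, 4.2]
grip_width: 13.3
```

Emit:
carry_out([
  [0,[-0.14,0,-2.27],0],
  [0,[-0.54,0,-4.52],0],
  [0,[-1.22,0,-6.69],0],
  [0,[-2.15,0,-8.77],0],
  [0,[-3.32,0,-10.73],0],
  [0,[-4.72,0,-12.53],0],
  [0,[-6.32,0,-14.15],0],
  [0,[-8.1,0,-15.56],0],
])

```text
time: 3.78
tcp_pos: [575.7, 30.0, 262.9]
tcp_rot: [[-0.122, -0.993, 0.003], [-0.993, 0.122, -0.008], [0.007, -0.003, -1.0]]
ft_force: [-2.3, -7.2, 6.7]
grip_width: 13.4
```

Emit:
carry_out([
  [0,[-1.94,0,-1.19],0],
  [0,[-4.01,0,-2.14],0],
  [0,[-6.18,0,-2.84],0],
  [0,[-8.42,0,-3.27],0],
  [0,[-10.69,0,-3.43],0],
  [0,[-12.59,0,-3.36],0],
  [0,[-14.1,0,-3.16],0],
  [0,[-14.1,0,-3.16],0],
])

```text
time: 4.45
tcp_pos: [593.4, 176.7, 291.8]
tcp_rot: [[-0.117, -0.993, 0.003], [-0.993, 0.117, 0.002], [-0.003, -0.003, -1.0]]
ft_force: [0.9, 1.7, 6.7]
grip_width: 13.4
```

```bash
python3 - <<'E'
from h import *
print(stw((0,92-190*np.cos(1.74),110+190*np.sin(1.74))))
go([565.3,-46,103],-0.1202+np.pi/2)
snap('side','s1.png')
E
```

```text
[592.06839727 175.50084699 297.28664398]
shift [22.5   0.24 18.82] spin 0.003 q1,q6 [0.11 1.8 ] t 4.45 tcp [593.4 176.7 291.8] F [0.9 1.7 6.7] w 13.4
```

View pics/s1.png

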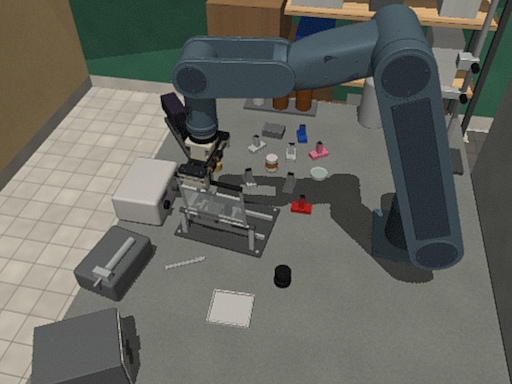

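Emit:
carry_out([
  [0,[-1.5,0,0.33],0],
  [0,[-2.9,0,0.75],0],
  [0,[-2.9,0,0.75],0],
  [4,[-2.9,0,0.75],0],
  [4,[-2.9,0,0.75],0],
  [4,[-2.9,0,0.75],0],
  [4,[-2.9,0,-2],0],
  [4,[-2.9,0,-5],0],
])

```text
time: 5.17
tcp_pos: [594.4, 201.6, 338.2]
tcp_rot: [[-0.121, -0.993, -0.008], [-0.993, 0.121, -0.001], [0.002, 0.008, -1.0]]
ft_force: [1.0, -0.2, 0.8]
grip_width: 38.8
```

Emit:
carry_out([
  [9.3,[0,0,-3.5],0],
  [9.3,[3,0,-4],0],
  [9.3,[6,0,-4],0],
  [9.3,[9,0,-4],0],
  [9.3,[12,0,-4],0],
  [9.3,[15,0,-4],0],
  [9.3,[18,3,-4],0],
  [9.3,[18,6,-4],0],
])

```text
time: 5.83
tcp_pos: [514.0, 25.8, 378.9]
tcp_rot: [[-0.126, -0.992, -0.004], [-0.992, 0.126, -0.002], [0.003, 0.004, -1.0]]
ft_force: [0.7, -0.1, 1.2]
grip_width: 88.9
```

```bash
python3 - <<'E'
from h import *
go([565.3,-46,103],-0.1202+np.pi/2)
a=snap('wrist','w4.png');a=snap('scene','s2.png')[0]
cv2.imwrite('pics/s2c.png',cv2.resize(a[170:310,225:435],None,fx=3.8,fy=3.8,interpolation=cv2.INTER_CUBIC))
E
```

```text
shift [ 6.4  -6.1  27.58] spin -0.006 q1,q6 [-0.16  1.53] t 5.8333 tcp [514.   25.8 378.9] F [ 0.7 -0.1  1.2] w 88.9
```

View pics/w4.png

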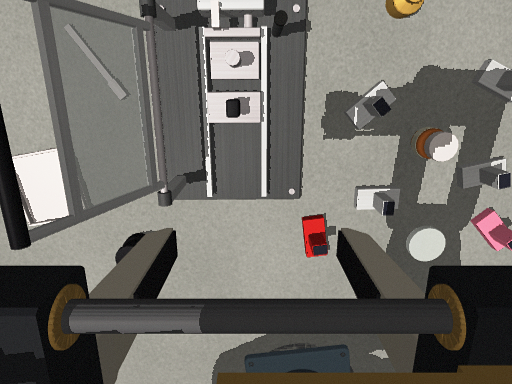

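View pics/s2.png

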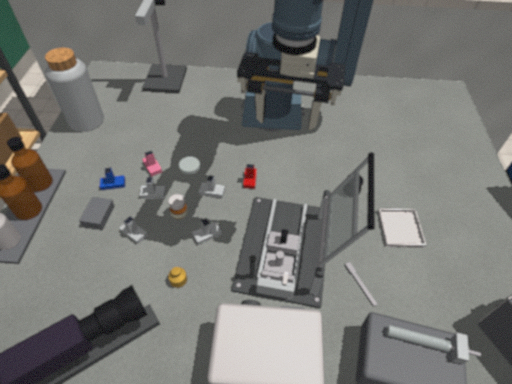

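```bash
cat >> h.py <<'E'
def wst(P,p=None):
    p=p or ST
    c,s=np.cos(p[2]),np.sin(p[2]); d=np.array(P)[:2]-p[:2]; return np.array([c*d[0]+s*d[1],-s*d[0]+c*d[1],P[2]])
E
python3 - <<'E'
from h import *
w=snap('wrist','w5.png')
cv2.imwrite('pics/w5c.png',cv2.resize(w[0][0:210,150:310],None,fx=3.8,fy=2.8,interpolation=cv2.INTER_CUBIC)) 
for P in [(-150,-110,12),(150,-110,12),(-95,40,26),(-95,-40,26),(95,40,26),(-150,110,12)]: print(P,proj(w,stw(P)).round(1))
E
```

```text
(-150, -110, 12) [303.3 197.2]
(150, -110, 12) [311.   -4.9]
(-95, 40, 26) [211.2 167.2]
(-95, -40, 26) [261.6 167. ]
(95, 40, 26) [205.4  36.3]
(-150, 110, 12) [171.9 197.8]
```

View pics/w5c.png

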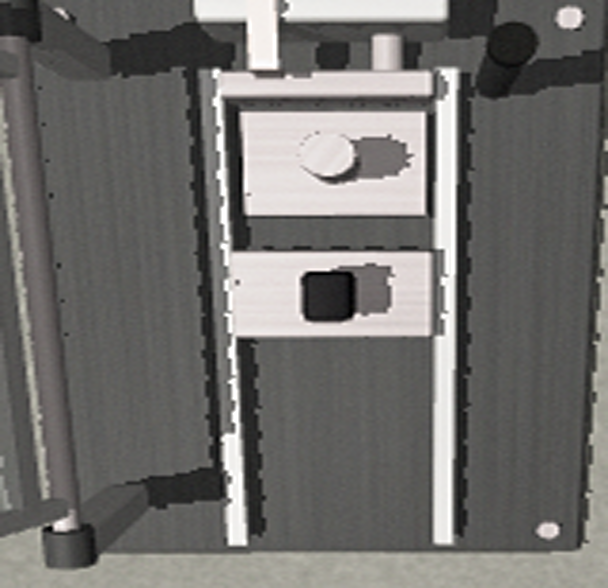

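```bash
python3 - <<'E'
from h import *
w=snap('wrist')
C=lambda u,v:(u/3.8+150-.5,v/2.8-.5)
for n,q,z in [('stem',(327,154),74),('tab',(328,296),74),('jawfront L',(235,252),39),('jawfrontR',(432,252),39),('jawback',(432,336),39),('foot BR',(424,215),30),('footBL',(246,215),30),('foot TR',(424,111),30),('footTL',(241,111),30),('anvil front',(330,96),39)]:
    P=ray(w,*C(*q),z); print(n,P.round(1),wst(P).round(1))
S=snap('scene')
A=lambda u,v:(u/3.8+225-.5,v/3.8+170-.5)
E
```

```text
stem [644.7  39.9  74. ] [68.5 -4.4 74. ]
tab [581.   48.6  74. ] [ 4.2 -3.4 74. ]
jawfront L [606.4  82.8  39. ] [25.4 33.7 39. ]
jawfrontR [597.2   8.3  39. ] [ 25.1 -41.4  39. ]
jawback [554.9  13.3  39. ] [-17.4 -41.5  39. ]
foot BR [616.   9.  30.] [ 43.7 -38.4  30. ]
footBL [624.4  76.8  30. ] [43.9 29.9 30. ]
foot TR [665.3   3.1  30. ] [ 93.4 -38.4  30. ]
footTL [673.7  70.8  30. ] [93.6 29.8 30. ]
anvil front [675.   36.6  39. ] [99. -4. 39.]
```

```bash
python3 - <<'E'
from h import *
go([*stw((30,0,0))[:2],240],-0.1202+np.pi/2)
E
```

```text
shift [-2.91 -8.9  14.11] spin -0.0 q1,q6 [-0.16  1.53] t 6.0833 tcp [515.   30.6 381.1] F [-0.2 -0.1 -0.1] w 92.9
```

Emit:
carry_out([
  [9.3,[-1,-3,3],0],
  [9.3,[-2,-6,6],0],
  [9.3,[-2.9,-8.9,9],0],
  [9.3,[-2.9,-8.9,12],0],
  [9.3,[-2.9,-8.9,14],0],
  [9.3,[-2.9,-8.9,14],0],
  [9.3,[-2.9,-8.9,14],0],
  [9.3,[-2.9,-8.9,14],0],
])

```text
time: 6.75
tcp_pos: [607.8, 49.1, 242.3]
tcp_rot: [[-0.119, -0.993, 0.002], [-0.993, 0.119, -0.0], [0.0, -0.002, -1.0]]
ft_force: [-0.2, -0.1, 1.0]
grip_width: 93.0
```

```bash
python3 - <<'E'
from h import *
w=snap('wrist','w6.png')
for P in [(-150,-110,12),(150,-110,12),(-95,40,26),(-95,-40,26),(95,40,26),(-150,110,12)]: print(P,proj(w,stw(P)).round(1))
E
```

```text
(-150, -110, 12) [337.3 295.6]
(150, -110, 12) [356.   56.7]
(-95, 40, 26) [224.1 264.2]
(-95, -40, 26) [287.5 264.2]
(95, 40, 26) [219.2 109.1]
(-150, 110, 12) [174.3 295.8]
```

View pics/w6.png

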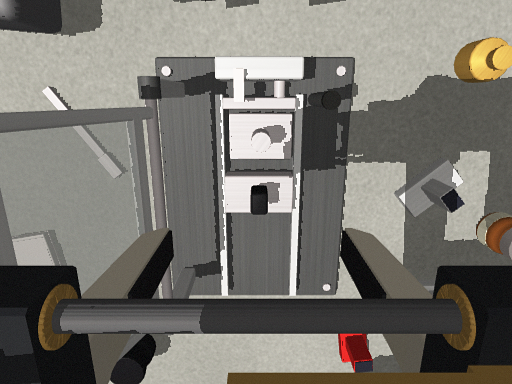

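```bash
python3 - <<'E'
from h import *
w=snap('wrist','w7.png')
cv2.imwrite('pics/w7c.png',cv2.resize(w[0][45:305,150:360],None,fx=2.8,fy=2.3,interpolation=cv2.INTER_CUBIC))
w=snap('wrist')
from scipy.optimize import least_squares
obs=[((337,295),(-150,-110,12)),((354.5,57),(150,-110,12)),((155.5,57),(150,110,12))]
f=lambda p:np.concatenate([proj(w,stw(P,list(p)))-uv for uv,P in obs])
r=least_squares(f,ST); print(r.x,f(r.x).round(1))
E
```

```text
[ 5.77762084e+02  5.25919727e+01 -1.19823685e-01] [-0.   0.3  0.7 -0.2 -0.7  0.1]
```

View pics/w7c.png

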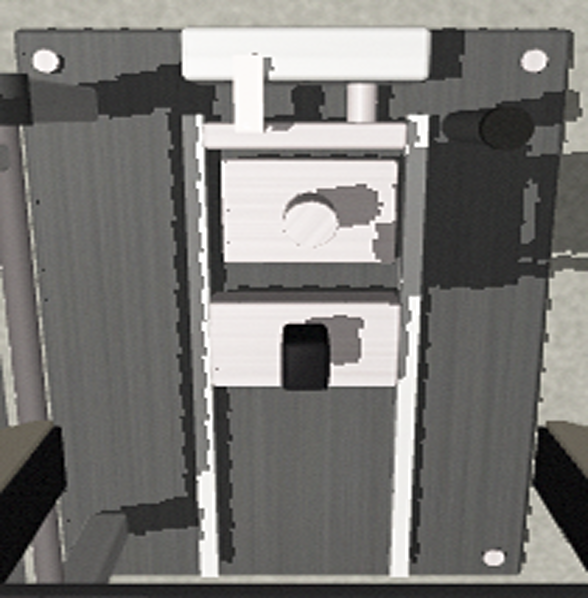

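```bash
sed -i 's/^ST=.*/ST=[577.5,52.5,-0.12]/' h.py; python3 - <<'E'
from h import *
w=snap('wrist')
C=lambda u,v:(u/2.8+150-.5,v/2.3+45-.5)
for n,q,z in [('stem',(312,225),74),('tabback',(305,388),74),('jawfront L',(215,303),39),('jawfrontR',(397,303),39),('jawback',(397,386),39),('footBL',(223,263),30),('foot BR',(396,263),30),('footTL',(221,161),30),('foot TR',(396,161),30),('anvil front',(305,147),39)]:
    P=ray(w,*C(*q),z); print(n,P.round(1),wst(P).round(1))
go([600,50,70],-.12+np.pi/2)
E
```

```text
stem [641.1  39.1  74. ] [64.8 -5.7 74. ]
tabback [567.6  50.4  74. ] [-9.5 -3.3 74. ]
jawfront L [603.3  82.3  39. ] [22.  32.7 39. ]
jawfrontR [594.4   9.6  39. ] [ 21.9 -40.5  39. ]
jawback [551.5  13.6  39. ] [-21.2 -41.8  39. ]
footBL [621.   77.2  30. ] [40.2 29.8 30. ]
foot BR [612.5   7.4  30. ] [ 40.1 -40.5  30. ]
footTL [669.8  70.9  30. ] [89.4 29.3 30. ]
foot TR [661.5   2.9  30. ] [ 89.3 -39.2  30. ]
anvil front [672.5  37.5  39. ] [96.1 -3.5 39. ]
shift [-0.02  0.82 17.3 ] spin -0.0 q1,q6 [-0.1   1.59] t 6.95 tcp [607.5  48.8 243. ] F [ 0.8  0.7 -0.8] w 93.0
```

```bash
sed -i 's/^ST=.*/ST=[577.3,49.5,-0.12]/' h.py; python3 - <<'E'
from h import *
go([641.1,39.5,54],-.12+np.pi/2)
E
```

```text
shift [ 0.53 -3.38 18.91] spin -0.0 q1,q6 [-0.1   1.59] t 6.95 tcp [607.5  48.8 243. ] F [ 0.8  0.7 -0.8] w 93.0
```

Emit:
carry_out([
  [6,[0.5,-3.4,2],0],
  [6,[0.5,-3.4,5],0],
  [6,[0.5,-3.4,8],0],
  [6,[0.5,-3.4,11],0],
  [6,[0.5,-3.4,13.5],0],
  [6,[0.5,-3.4,15],0],
  [6,[0.5,-3.4,15],0],
  [6,[0.5,-3.4,15],0],
])

```text
time: 7.62
tcp_pos: [639.9, 39.8, 91.3]
tcp_rot: [[-0.12, -0.993, -0.0], [-0.993, 0.12, 0.0], [-0.0, 0.0, -1.0]]
ft_force: [-0.4, 0.7, -0.5]
grip_width: 59.8
```

```bash
python3 - <<'E'
from h import *
go([641.1,39.5,54],-.12+np.pi/2)
w=snap('wrist','w8.png')
E
```

```text
shift [ 0.01 -0.12  3.73] spin -0.0 q1,q6 [-0.11  1.58] t 7.6167 tcp [639.9  39.8  91.3] F [-0.4  0.7 -0.5] w 59.8
```

View pics/w8.png

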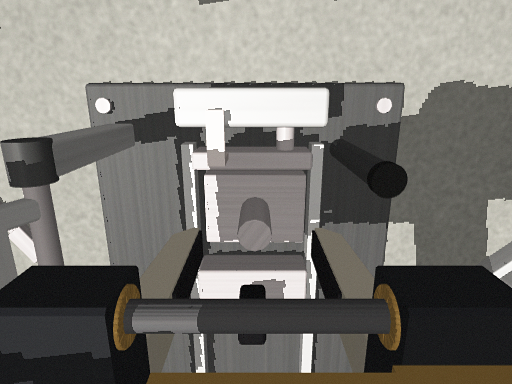

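Emit:
carry_out([
  [6,[0,-0.1,2],0],
  [6,[0,-0.1,3.7],0],
  [6,[0,-0.1,3.7],0],
  [0,[0,-0.1,3.7],0],
  [0,[0,-0.1,3.7],0],
  [0,[0,-0.1,3.7],0],
  [0,[0,-0.1,3.7],0],
  [0,[0,-0.1,3.7],0],
], squeeze=25)

```text
time: 8.33
tcp_pos: [641.5, 39.7, 55.0]
tcp_rot: [[-0.12, -0.993, 0.002], [-0.993, 0.12, -0.0], [-0.0, -0.002, -1.0]]
ft_force: [0.2, 0.4, 0.2]
grip_width: 31.2
```

Emit:
carry_out([
  [0,[0,0,0],0],
  [0,[0,0,-1.5],0],
  [0,[0,0,-4],0],
  [0,[0,0,-7],0],
  [0,[0,0,-10],0],
  [0,[0,0,-13],0],
  [0,[0,0,-16],0],
  [0,[0,0,-16],0],
])

```text
time: 9.0
tcp_pos: [643.9, 39.5, 220.9]
tcp_rot: [[-0.12, -0.993, 0.011], [-0.993, 0.12, -0.001], [-0.0, -0.011, -1.0]]
ft_force: [1.1, 0.7, -1.1]
grip_width: 19.2
```

```bash
python3 - <<'E'
from h import *
go([641.1,39.5,54],-.12+np.pi/2)
w=snap('wrist','w9.png')
w=snap('scene','s9.png')
E
```

```text
shift [ 0.04  0.46 16.69] spin -0.0 q1,q6 [-0.11  1.58] t 9.0 tcp [643.9  39.5 220.9] F [ 1.1  0.7 -1.1] w 19.2
```

View pics/w9.png

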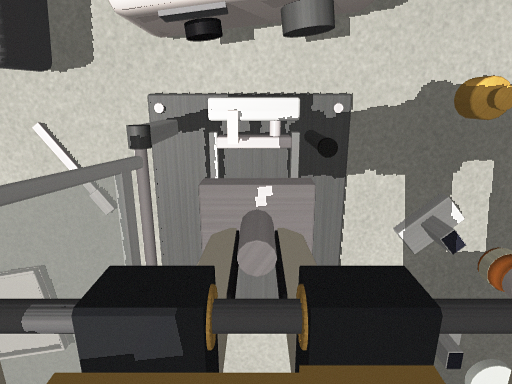

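View pics/s9.png

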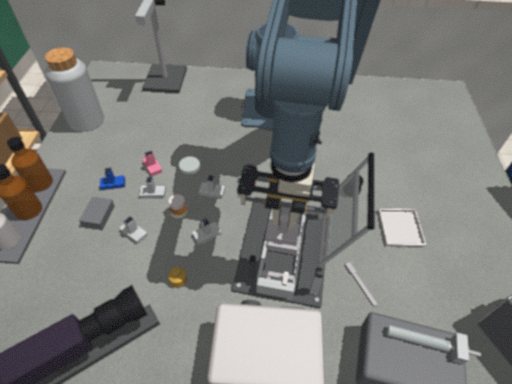

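```bash
python3 - <<'E'
from h import *
for P in [(430,60,280),(430,300,280),(470,375,240)]: go(P,.03+np.pi/2)
d=snap('side'); t=np.array([ray(d,*q,14) for q in [(215.5,290.5),(255,293.5),(249.5,327.5),(207,323)]]); print(t.round(),t.mean(0))
E
```

```text
shift [ 0.52 21.2  -6.58] spin -0.15 q1,q6 [-0.11  1.58] t 9.1 tcp [641.2  39.7 214.7] F [ 0.  -0.5 -3.2] w 19.3
shift [-23.31  24.07  -6.58] spin -0.15 q1,q6 [-0.11  1.58] t 9.1 tcp [641.2  39.7 214.7] F [ 0.  -0.5 -3.2] w 19.3
shift [-31.23  21.01  -2.58] spin -0.15 q1,q6 [-0.11  1.58] t 9.1 tcp [641.2  39.7 214.7] F [ 0.  -0.5 -3.2] w 19.3
[[545. 336.  14.]
 [430. 322.  14.]
 [423. 431.  14.]
 [540. 442.  14.]] [484.4147625  382.77487693  14.        ]
```

Emit:
carry_out([
  [0,[0,2,-2],0],
  [0,[0,5,-4],0],
  [0,[0,8,-6],0],
  [0,[0,11,-6.5],0],
  [0,[0,14,-6.5],0],
  [0,[0.2,17,-6.5],0],
  [0,[0.4,20,-6.5],0],
  [0,[0,22,-6.5],0],
])

```text
time: 9.82
tcp_pos: [418.3, 66.2, 276.3]
tcp_rot: [[-0.12, -0.993, -0.006], [-0.993, 0.12, 0.0], [0.001, 0.006, -1.0]]
ft_force: [0.5, 0.1, -2.1]
grip_width: 19.4
```

Emit:
carry_out([
  [0,[-2,0,0],0],
  [0,[-5,0,0],0],
  [0,[-8,0,0],0],
  [0,[-11,0,0],-0.05],
  [0,[-14,0,0],-0.1],
  [0,[-17,0,0],-0.15],
  [0,[-20,0,0],-0.18],
  [0,[-23,0,0],-0.18],
])

```text
time: 10.48
tcp_pos: [448.7, 295.6, 276.0]
tcp_rot: [[0.062, -0.998, -0.005], [-0.998, -0.062, -0.002], [0.002, 0.005, -1.0]]
ft_force: [0.6, -0.5, -2.1]
grip_width: 19.2
```

```bash
python3 - <<'E'
from h import *
for P in [(440,375,240),(487,379,240)]: go(P,.08+np.pi/2)
E
```

```text
shift [-7.99  0.36  3.59] spin -0.018 q1,q6 [0.37 1.88] t 10.4833 tcp [448.7 295.6 276. ] F [ 0.6 -0.5 -2.1] w 19.2
shift [-8.1  -4.35  3.56] spin -0.018 q1,q6 [0.37 1.88] t 10.4833 tcp [448.7 295.6 276. ] F [ 0.6 -0.5 -2.1] w 19.2
```

Emit:
carry_out([
  [0,[-3,-1,0],0],
  [0,[-6,-3,0],0],
  [0,[-8.1,-4.3,2],0],
  [0,[-8.1,-4.3,4],0],
  [0,[-8.1,-4.3,6],0],
  [0,[-8.1,-4.3,8],0],
  [0,[-8.1,-4.3,8],0],
  [0,[-8.1,-4.3,8],0],
])

```text
time: 11.15
tcp_pos: [486.3, 377.0, 195.6]
tcp_rot: [[0.06, -0.998, -0.006], [-0.998, -0.06, -0.003], [0.003, 0.007, -1.0]]
ft_force: [0.3, -0.5, -2.1]
grip_width: 19.4
```

```bash
python3 - <<'E'
from h import *
for P in [(487,379,47)]: go(P,.08+np.pi/2)
w=snap('wrist','w10.png'); w=snap('scene')[0]
cv2.imwrite('pics/s10.png',cv2.resize(w[150:290,320:480],None,fx=4,fy=4))
E
```

```text
shift [-0.24 -0.18 14.86] spin -0.02 q1,q6 [0.48 1.99] t 11.15 tcp [486.3 377.  195.6] F [ 0.3 -0.5 -2.1] w 19.4
```

View pics/w10.png

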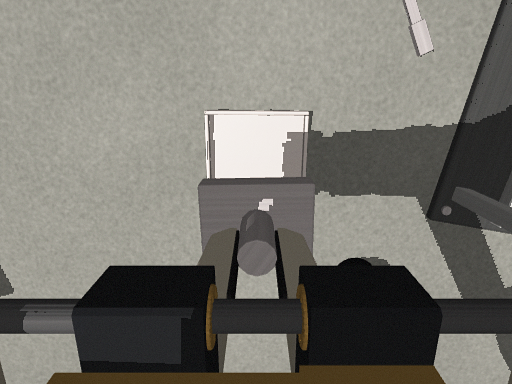

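View pics/s10.png

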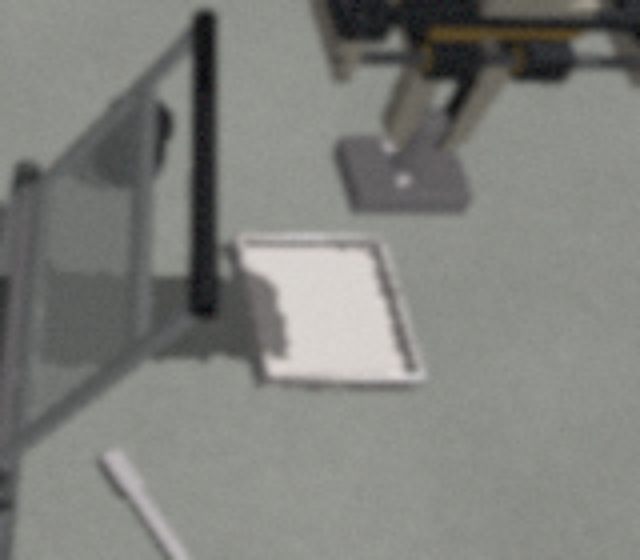

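```bash
python3 - <<'E'
from h import *
w=snap('wrist')
a=ray(w,205.5,111,14);b=ray(w,313,111,14);c=(a+b)/2; d=np.array([-(b-a)[1],(b-a)[0],0]);d/=np.linalg.norm(d); print(a,b,np.linalg.norm(b-a),d, c-60*d,c+60*d)
go((487,379,47),.06+np.pi/2)
E
```

```text
[547.92616391 431.52313031  14.        ] [554.26257849 323.26832127  14.        ] 108.44009328112729 [0.99829137 0.0584324  0.        ] [491.19688913 373.88978197  14.        ] [610.99185326 380.90166961  14.        ]
shift [-0.09  0.18 15.28] spin -0.0 q1,q6 [0.48 1.99] t 11.3 tcp [488.6 378.1 199.8] F [-0.1 -0.8 -1.7] w 19.4
```

Emit:
carry_out([
  [0,[0.25,-0.1,3],0],
  [0,[0.25,-0.1,6],0],
  [0,[0.25,-0.1,9],0],
  [0,[0.25,-0.1,12],0],
  [0,[0.25,-0.1,14],0],
  [0,[0.25,-0.1,14.8],0],
  [0,[0.25,-0.1,15.0],0],
  [0,[0.25,-0.1,15.0],0],
])

```text
time: 11.97
tcp_pos: [490.2, 375.7, 50.9]
tcp_rot: [[0.06, -0.998, 0.002], [-0.998, -0.06, 0.001], [-0.001, -0.002, -1.0]]
ft_force: [0.1, -0.3, -2.5]
grip_width: 19.3
```

Emit:
carry_out([
  [0,[0,0,0.25],0],
  [0,[0,0,0.3],0],
  [0,[0,0,0.35],0],
  [6,[0,0,0.35],0],
  [6,[0,0,0.35],0],
  [6,[0,0,0.35],0],
  [6,[0,0,-3],0],
  [6,[0,0,-6],0],
])

```text
time: 12.63
tcp_pos: [488.2, 374.9, 108.2]
tcp_rot: [[0.06, -0.998, -0.003], [-0.998, -0.06, -0.002], [0.001, 0.004, -1.0]]
ft_force: [1.3, 0.9, 0.6]
grip_width: 48.3
```

Emit:
carry_out([
  [9.3,[0,0,-4],0],
  [9.3,[0,0,-8],0],
  [9.3,[0,0,-12],0],
  [9.3,[0,0,-16],0],
  [9.3,[0,3,-18],0],
  [9.3,[0,6,-18],0],
  [9.3,[0,8,-18],0],
  [9.3,[0,8,-18],0],
])

```text
time: 13.3
tcp_pos: [406.2, 371.0, 290.5]
tcp_rot: [[0.062, -0.998, 0.0], [-0.998, -0.062, 0.001], [-0.001, -0.001, -1.0]]
ft_force: [-0.2, 0.5, 0.4]
grip_width: 92.8
```

```bash
python3 - <<'E'
from h import *
go((430,60,280),-.12+np.pi/2)
w=snap('wrist','w11.png'); w=snap('scene','s11.png')
E
```

```text
shift [31.19 -0.45  1.  ] spin 0.182 q1,q6 [0.54 2.05] t 13.3 tcp [406.2 371.  290.5] F [-0.2  0.5  0.4] w 92.8
```

View pics/w11.png

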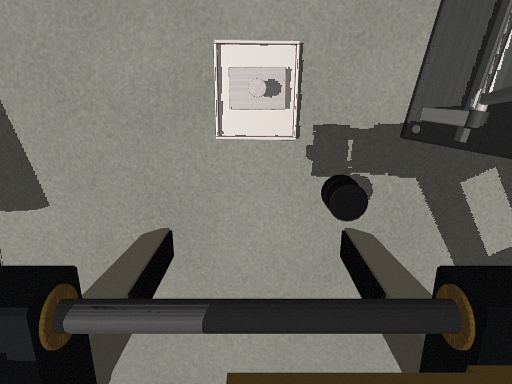

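View pics/s11.png

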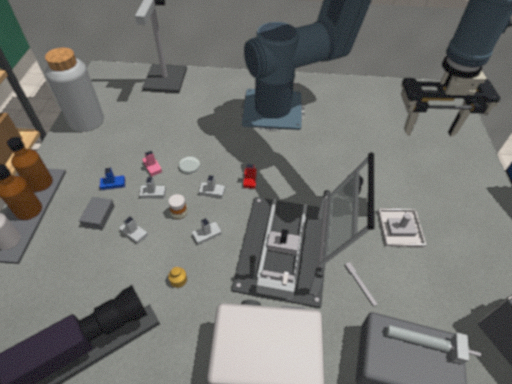

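Emit:
carry_out([
  [9.3,[4,0,0],0.05],
  [9.3,[8,0,0],0.1],
  [9.3,[12,0,0],0.15],
  [9.3,[16,0,0],0.18],
  [9.3,[20,0,0],0.18],
  [9.3,[24,0,0],0.18],
  [9.3,[28,0,0],0.18],
  [9.3,[31,-0.4,1],0.18],
])

```text
time: 14.07
tcp_pos: [433.5, 58.0, 280.3]
tcp_rot: [[-0.122, -0.993, 0.004], [-0.993, 0.122, -0.001], [0.001, -0.004, -1.0]]
ft_force: [0.5, 0.8, -0.4]
grip_width: 93.1
```

```bash
python3 - <<'E'
from h import *
go(stw((-30,0,230)),-.12+np.pi/2)
E
```

```text
shift [ -0.9  -11.36   5.07] spin -0.002 q1,q6 [-0.12  1.57] t 14.0667 tcp [433.5  58.  280.3] F [ 0.5  0.8 -0.4] w 93.1
```

Emit:
carry_out([
  [9.3,[-0.3,-4,2],0],
  [9.3,[-0.6,-8,4],0],
  [9.3,[-0.9,-11.4,5],0],
  [6,[-0.9,-11.4,5],0],
  [6,[-0.9,-11.4,5],0],
  [6,[-0.9,-11.4,5],0],
])

```text
time: 14.57
tcp_pos: [546.3, 56.3, 228.0]
tcp_rot: [[-0.121, -0.993, -0.002], [-0.993, 0.121, 0.0], [0.0, 0.002, -1.0]]
ft_force: [-0.5, 1.0, 0.7]
grip_width: 77.6
```

```bash
python3 - <<'E'
from h import *
w=snap('wrist','w12.png')
cv2.imwrite('pics/w12c.png',cv2.resize(w[0][0:260,150:350],None,fx=3,fy=2.2,interpolation=cv2.INTER_CUBIC))
go(stw((0,0,54)),-.12+np.pi/2)
E
```

```text
shift [ 0.32 -3.2  17.51] spin -0.0 q1,q6 [-0.1   1.59] t 14.6167 tcp [546.   56.5 229.1] F [-0.3  0.1  1.1] w 73.8
```

View pics/w12c.png

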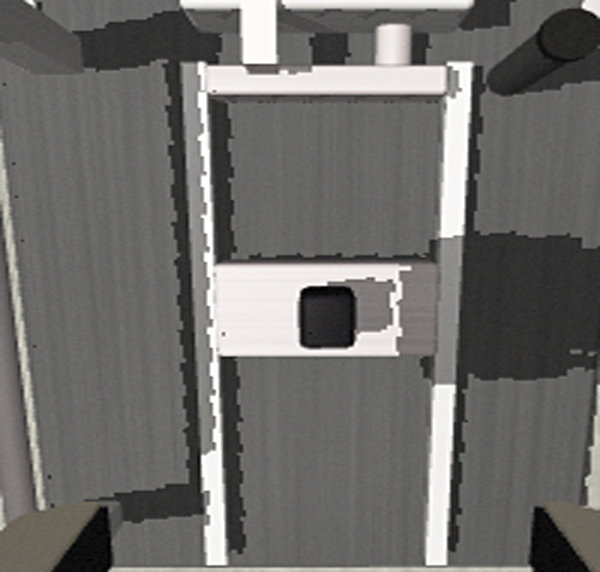

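```bash
python3 - <<'E'
from h import *
w=snap('wrist')
C=lambda u,v:(u/3+150-.5,v/2.2-.5)
for n,q,z in [('tab',(327,320),74),('jfL',(218,267),39),('jfR',(438,265),39),('jbL',(218,355),39),('wallL',(212,450),26),('wallR',(450,200),26),('anv',(325,96),39),('endL',(205,565),26)]:
    P=ray(w,*C(*q),z); print(n,P.round(1),wst(P).round(1))
go(stw((0,0,54)),-.12+np.pi/2)
E
```

```text
tab [578.5  49.3  74. ] [ 1.2 -0.1 74. ]
jfL [602.6  83.9  39. ] [21.  37.2 39. ]
jfR [594.3   8.7  39. ] [ 21.8 -38.5  39. ]
jbL [561.2  90.2  39. ] [-20.9  38.5  39. ]
wallL [509.2 101.7  26. ] [-73.8  43.7  26. ]
wallR [6.229e+02 5.000e-01 2.600e+01] [ 51.1 -43.2  26. ]
anv [671.5  38.5  39. ] [94.8  0.4 39. ]
endL [443.7 114.7  26. ] [-140.4   48.7   26. ]
shift [ 0.34 -3.19 17.58] spin -0.0 q1,q6 [-0.1   1.59] t 14.6667 tcp [545.8  56.7 229.8] F [-0.4 -0.4  0.3] w 69.6
```

Emit:
carry_out([
  [5,[0.3,-3.15,3],0],
  [5,[0.3,-3.15,7],0],
  [5,[0.3,-3.15,11],0],
  [5,[0.3,-3.15,14.5],0],
  [5,[0.3,-3.15,16.8],0],
  [5,[0.3,-3.15,17.4],0],
  [5,[0.3,-3.15,17.4],0],
  [0,[0.3,-3.15,17.4],0],
], squeeze=25)

```text
time: 15.33
tcp_pos: [578.1, 50.1, 57.1]
tcp_rot: [[-0.12, -0.993, 0.003], [-0.993, 0.12, -0.0], [-0.0, -0.003, -1.0]]
ft_force: [-0.3, -0.5, 0.1]
grip_width: 46.9
```

Emit:
carry_out([
  [0,[0,0,0],0],
  [0,[0,0,0],0],
  [0,[0,0,0],0],
  [0,[0,0,0],0],
  [0,[0,0,0],0],
])

```text
time: 15.75
tcp_pos: [577.7, 50.4, 55.8]
tcp_rot: [[-0.12, -0.993, 0.002], [-0.993, 0.12, 0.001], [-0.001, -0.002, -1.0]]
ft_force: [-0.6, 1.7, 4.9]
grip_width: 17.7
```

```bash
python3 - <<'E'
from h import *
go(stw((-112,0,54)),-.12+np.pi/2)
E
```

```text
shift [ 0.1  11.23  0.17] spin -0.0 q1,q6 [-0.11  1.58] t 15.75 tcp [577.7  50.4  55.8] F [-0.6  1.7  4.9] w 17.7
```

Emit:
carry_out([
  [0,[0,1,0],0],
  [0,[0,2.5,0],0],
  [0,[0,4.5,0],0],
  [0,[0,6.5,0],0],
  [0,[0,8.5,0],0],
  [0,[0,10.3,0],0],
  [0,[0,11.2,0],0],
  [0,[0,11.2,0],0],
])

```text
time: 16.42
tcp_pos: [465.6, 63.9, 55.8]
tcp_rot: [[-0.12, -0.993, 0.002], [-0.993, 0.12, 0.0], [-0.001, -0.002, -1.0]]
ft_force: [-1.4, 1.7, 7.9]
grip_width: 18.0
```

Emit:
carry_out([
  [5,[0,0,0],0],
  [5,[0,0,0],0],
  [5,[0,0,0],0],
  [5,[0,0,-2],0],
  [5,[0,0,-6],0],
  [9.3,[0,0,-10],0],
  [9.3,[0,0,-14],0],
  [9.3,[0,0,-18],0],
])

```text
time: 17.08
tcp_pos: [465.4, 63.3, 236.3]
tcp_rot: [[-0.12, -0.993, -0.002], [-0.993, 0.12, -0.0], [0.0, 0.002, -1.0]]
ft_force: [1.1, 0.4, 0.1]
grip_width: 65.5
```

```bash
python3 - <<'E'
from h import *
w=snap('wrist','w13.png'); snap('scene','s13.png')
go([530,-157,250])
go([380,-163,250])
E
```

```text
shift [21.11 -8.62 -0.77] spin 0 q1,q6 [-0.1   1.59] t 17.1833 tcp [469.8  62.9 241.3] F [ 0.6 -0.2 -1.2] w 73.2
shift [23.5   6.2  -0.95] spin 0 q1,q6 [-0.1   1.59] t 17.1833 tcp [469.8  62.9 241.3] F [ 0.6 -0.2 -1.2] w 73.2
```

View pics/w13.png

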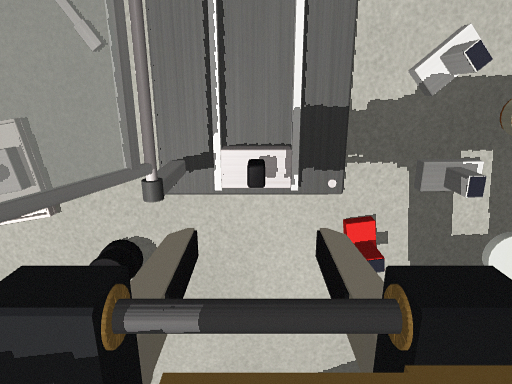

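View pics/s13.png

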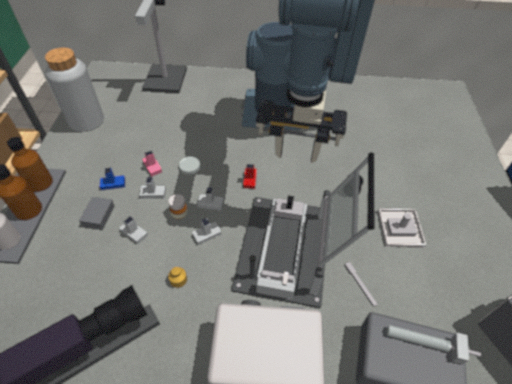

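Emit:
carry_out([
  [9.3,[4,-2,0],0],
  [9.3,[8,-4,0],0],
  [9.3,[12,-6,0],0],
  [9.3,[16,-7.2,0],0],
  [9.3,[20,-7.2,0],0],
  [9.3,[21.5,-7.2,0],0],
  [9.3,[21.5,-7.2,0],0],
  [9.3,[21.5,-7.2,0],0],
])

```text
time: 17.85
tcp_pos: [511.0, -159.8, 233.4]
tcp_rot: [[-0.123, -0.992, -0.002], [-0.992, 0.123, 0.002], [-0.001, 0.002, -1.0]]
ft_force: [0.2, 0.6, -0.4]
grip_width: 92.9
```

```bash
python3 - <<'E'
from h import *
w=snap('wrist','w14.png'); 
go([551,-157,250])
E
```

```text
shift [-0.64 -3.94 -1.64] spin 0 q1,q6 [-0.51  1.18] t 17.9 tcp [ 511.1 -158.5  233.7] F [-0.5  0.1 -0.1] w 93.1
```

View pics/w14.png

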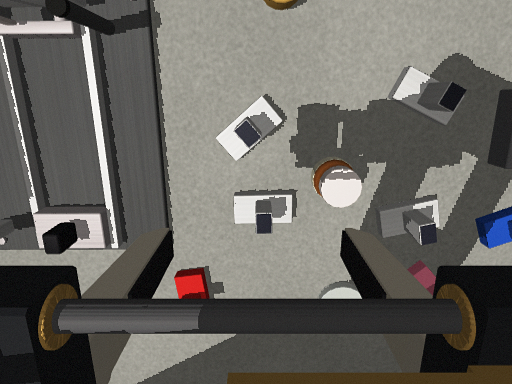

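```bash
python3 - <<'E'
from h import *
w=snap('wrist','w15.png')
cv2.imwrite('pics/w15c.png',cv2.resize(w[0][50:245,200:480],None,fx=2.8,fy=3,interpolation=cv2.INTER_CUBIC))
E
```

```text
(no output)
```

View pics/w15c.png

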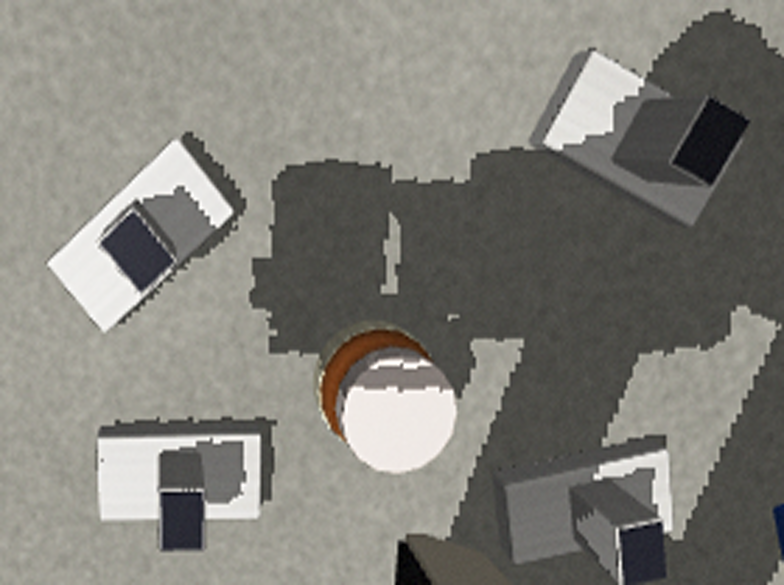

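```bash
cat > car.py <<'E'
from h import *
def carr(w,foot,coup,C):
    F=np.array([ray(w,*C(*q),18)[:2] for q in foot]); T=np.array([ray(w,*C(*q),62)[:2] for q in coup])
    fc=None
    if len(F)==4:
        fc,sz,ang=cv2.minAreaRect(F.astype(np.float32)); 
        yaw=np.deg2rad(ang)+(np.pi/2 if sz[1]>sz[0] else 0)  # long axis
        print('foot c',np.round(fc,1),'size',np.round(sz,1),'long yaw',round((yaw+np.pi/2)%np.pi-np.pi/2,3),end=' ')
    else:
        e=[(np.linalg.norm(F[i]-F[(i+1)%3]),i) for i in range(3)]; print([round(x,1) for x,_ in e])
        for l,i in e: d=F[(i+1)%3]-F[i]; print('edge',round(l,1),round(np.arctan2(d[1],d[0]),3))
    print('coupon c',T.mean(0).round(1))
E
python3 - <<'E'
from car import *
w=snap('wrist')
C=lambda u,v:(u/2.8+200-.5,v/3+50-.5)
carr(w,[(180,138),(235,212),(107,330),(48,263)],[(133,207),(176,260),(143,293),(100,242)],C)
carr(w,[(100,437),(261,435),(260,518),(100,519)],[(161,490),(204,490),(204,549),(160,549)],C)
carr(w,[(592,50),(545,147),(695,225)],[(711,96),(749,121),(710,185),(673,157)],C)
carr(w,[(510,487),(666,450),(674,533),(517,562)],[(620,525),(661,518),(666,575),(624,585)],C)
E
```

```text
foot c [ 553.7 -156.8] size [34.5 69.3] long yaw -0.986 coupon c [ 553.9 -156.5]
foot c [ 457.9 -161.2] size [69.3 35.1] long yaw 1.456 coupon c [ 457.5 -161.1]
[np.float64(35.8), np.float64(68.8), np.float64(78.1)]
edge 35.8 2.622
edge 68.8 -2.109
edge 78.1 0.557
coupon c [ 564.9 -355.4]
foot c [ 423.7 -336.5] size [36.5 68.1] long yaw -1.493 coupon c [ 424.  -336.1]
```

```bash
python3 - <<'E'
from h import *
go([553.8,-156.7,42],-.986)
E
```

```text
shift [-0.55 -4.23 19.23] spin -0.704 q1,q6 [-0.51  1.18] t 18.0 tcp [ 511.4 -157.4  234.3] F [-0.9  0.4  0.7] w 92.6
```

Emit:
carry_out([
  [6,[-0.3,-2,2],-0.12],
  [6,[-0.5,-4.2,5],-0.24],
  [6,[-0.5,-4.2,8],-0.36],
  [6,[-0.5,-4.2,11],-0.48],
  [6,[-0.5,-4.2,12],-0.6],
  [6,[-0.5,-4.2,13],-0.704],
  [6,[-0.5,-4.2,13.5],-0.704],
  [6,[-0.5,-4.2,13.5],-0.704],
])

```text
time: 18.67
tcp_pos: [553.3, -157.0, 98.8]
tcp_rot: [[0.55, -0.835, -0.002], [-0.835, -0.55, 0.001], [-0.002, 0.001, -1.0]]
ft_force: [1.0, -0.2, 0.6]
grip_width: 60.2
```

```bash
python3 - <<'E'
from h import *
go([553.8,-156.7,42],-.986)
w=snap('wrist','w16.png')
E
```

```text
shift [ 0.02 -0.06  5.68] spin -0.002 q1,q6 [-0.47  0.52] t 18.6667 tcp [ 553.3 -157.    98.8] F [ 1.  -0.2  0.6] w 60.2
```

View pics/w16.png

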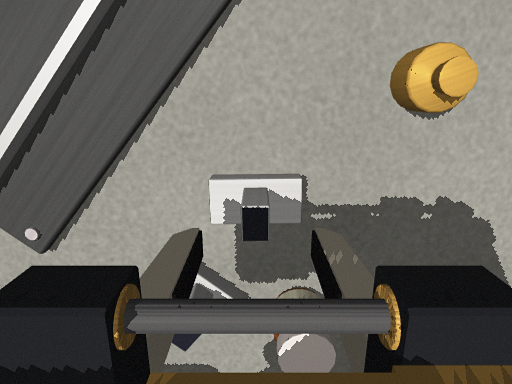

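Emit:
carry_out([
  [6,[0,0,3],0],
  [6,[0,0,5],0],
  [6,[0,0,5.6],0],
  [6,[0,0,5.6],0],
  [0,[0,0,5.6],0],
  [0,[0,0,5.6],0],
  [0,[0,0,5.6],0],
  [0,[0,0,5.6],0],
], squeeze=25)

```text
time: 19.38
tcp_pos: [554.7, -159.1, 45.1]
tcp_rot: [[0.551, -0.835, 0.002], [-0.835, -0.551, -0.001], [0.002, -0.001, -1.0]]
ft_force: [0.6, 0.5, -1.0]
grip_width: 37.7
```

Emit:
carry_out([
  [0,[0,0,0],0],
  [0,[0,0,0],0],
  [0,[0,0,-2],0],
  [0,[0,0,-5],0],
  [0,[0,0,-8],0],
  [0,[0,0,-11],0],
  [0,[0,0,-14],0],
  [0,[0,0,-14],0],
])

```text
time: 20.05
tcp_pos: [556.9, -160.2, 190.5]
tcp_rot: [[0.551, -0.834, 0.01], [-0.834, -0.551, -0.005], [0.01, -0.006, -1.0]]
ft_force: [0.9, -0.8, 0.2]
grip_width: 17.8
```

```bash
python3 - <<'E'
from h import *
go(stw((73,0,180)),-.12+np.pi/2)
w=snap('wrist','w17.png')
E
```

```text
shift [-11.66 -18.82   1.05] spin 0.704 q1,q6 [-0.47  0.51] t 20.05 tcp [ 556.9 -160.2  190.5] F [ 0.9 -0.8  0.2] w 17.8
```

View pics/w17.png

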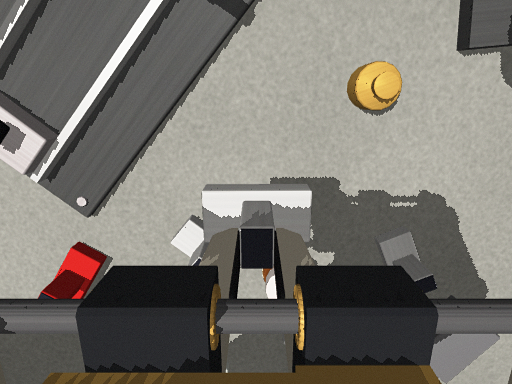

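Emit:
carry_out([
  [0,[-1,-2,0],0.1],
  [0,[-3,-5,0],0.2],
  [0,[-5,-8,0],0.3],
  [0,[-7,-11,0],0.4],
  [0,[-9,-14,0],0.5],
  [0,[-10.5,-17,0],0.6],
  [0,[-11.6,-18.9,0],0.704],
  [0,[-11.6,-18.9,0],0.704],
])

```text
time: 20.77
tcp_pos: [648.0, 46.8, 181.5]
tcp_rot: [[-0.121, -0.993, -0.002], [-0.993, 0.121, 0.002], [-0.002, 0.002, -1.0]]
ft_force: [-0.8, -0.2, -1.6]
grip_width: 17.6
```

Emit:
carry_out([
  [0,[0,0,0],0],
  [0,[0,0,3],0],
  [0,[0,0,6],0],
  [0,[0,0,6],0],
  [0,[0,0,6],0],
])

```text
time: 21.18
tcp_pos: [645.3, 41.2, 121.6]
tcp_rot: [[-0.12, -0.993, -0.006], [-0.993, 0.12, 0.0], [0.0, 0.006, -1.0]]
ft_force: [0.1, -0.4, -1.1]
grip_width: 17.6
```

```bash
python3 - <<'E'
from h import *
go(stw((73,0,55)),-.12+np.pi/2)
w=snap('wrist','w18.png')
go(stw((73,0,55)),-.12+np.pi/2)
E
```

```text
shift [-0.02 -0.49  6.66] spin -0.001 q1,q6 [-0.11  1.58] t 21.1833 tcp [645.3  41.2 121.6] F [ 0.1 -0.4 -1.1] w 17.6
shift [ 0.   -0.28  6.88] spin -0.001 q1,q6 [-0.11  1.58] t 21.2333 tcp [647.1  41.1 123.8] F [ 0.7  0.4 -0.7] w 17.8
```

View pics/w18.png

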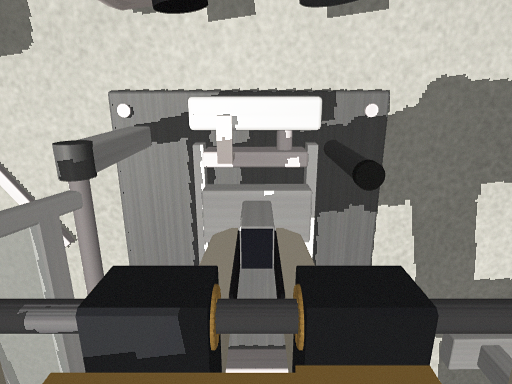

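Emit:
carry_out([
  [0,[0,-0.1,2],0],
  [0,[0,-0.1,4],0],
  [0,[0,-0.1,5.5],0],
  [0,[0,-0.1,6.3],0],
  [0,[0,-0.1,6.6],0],
  [0,[0,-0.1,6.8],0],
  [0,[0,-0.1,6.8],0],
])

```text
time: 21.82
tcp_pos: [648.3, 41.6, 61.4]
tcp_rot: [[-0.119, -0.993, 0.001], [-0.993, 0.119, -0.001], [0.001, -0.001, -1.0]]
ft_force: [-11.1, 0.6, 18.7]
grip_width: 17.7
```

```bash
python3 - <<'E'
from h import *
go(stw((72,0,55)),-.12+np.pi/2)
w=snap('wrist','w19.png')
go(stw((73,0,55)),-.12+np.pi/2)
w=snap('side','s19.png')[0]
cv2.imwrite('pics/s19c.png',cv2.resize(w[130:280,150:310],None,fx=4.5,fy=4))
E
```

```text
shift [ 0.06 -0.05  0.64] spin 0.0 q1,q6 [-0.11  1.58] t 21.8167 tcp [648.3  41.6  61.4] F [-11.1   0.6  18.7] w 17.7
shift [ 0.06 -0.15  0.64] spin 0.0 q1,q6 [-0.11  1.58] t 21.8667 tcp [648.3  41.6  61.4] F [-12.2  -0.3  19.2] w 17.7
```

View pics/w19.png

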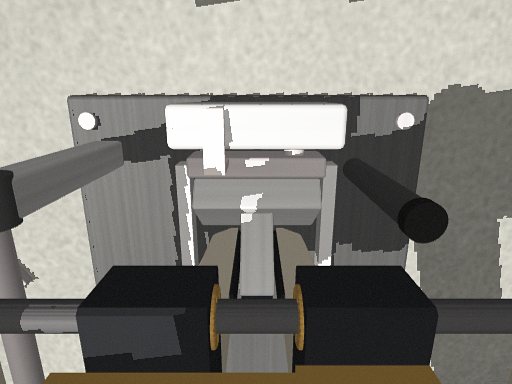

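View pics/s19c.png

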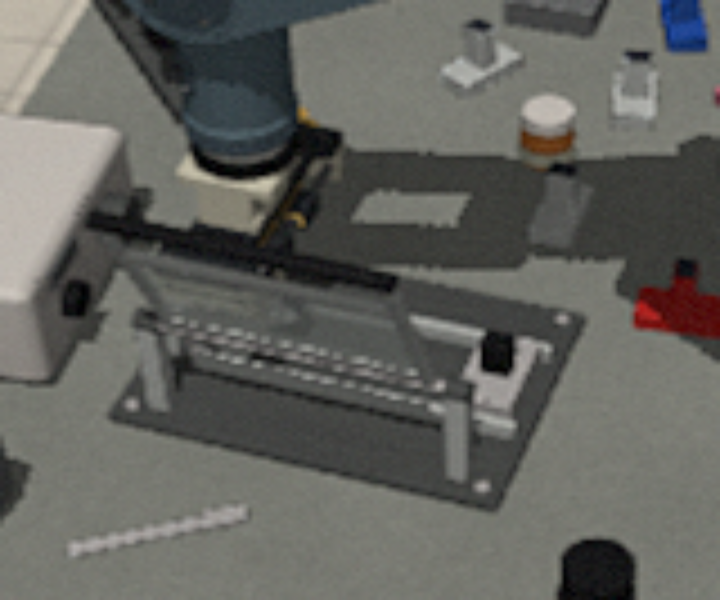

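```bash
python3 - <<'E'
from h import *
w=snap('wrist')
s=read_state(); 
_,K,o,R=w
# reconstruct w18 cam: same orientation, tcp (646.5,41.1,123)
d=np.array([646.5,41.1,123])-np.array(s['tcp_pos']); w18=(w[0],K,o+d,R)
for z in (96,99,102): P=ray(w18,256,186.5,z); print(z,wst(P).round(1), wst(np.array([646.5,41.1,0])).round(1))
# now: anvil top front edge
for v in (176,178): print(wst(ray(w,256,v,39)).round(1))
for v,z in ((179,39),(222,20),(180,36)): print('foot',v,wst(ray(w,256,v,z)).round(1))
E
```

```text
96 [97.5 -1.  96. ] [69.7 -0.1  0. ]
99 [98.4 -1.  99. ] [69.7 -0.1  0. ]
102 [ 99.2  -1.  102. ] [69.7 -0.1  0. ]
[106.7  -0.4  39. ]
[105.5  -0.4  39. ]
foot 179 [104.9  -0.4  39. ]
foot 222 [71.7 -0.3 20. ]
foot 180 [103.6  -0.4  36. ]
```

Emit:
carry_out([
  [0,[0,0.3,-1],0],
  [0,[0,0.6,-3],0],
  [0,[0,1,-5],0],
  [0,[0,2,-7],0],
  [0,[0,3,-7],0],
  [0,[0,4,-7],0],
  [0,[0,4,-7],0],
  [0,[0,4,-7],0],
])

```text
time: 22.63
tcp_pos: [609.9, 46.5, 127.9]
tcp_rot: [[-0.12, -0.993, 0.003], [-0.993, 0.12, -0.0], [0.0, -0.003, -1.0]]
ft_force: [0.6, -0.2, -0.8]
grip_width: 17.6
```

```bash
python3 - <<'E'
from h import *
go(stw((72,0,55)),-.12+np.pi/2)
w=snap('wrist','w20.png')
w=snap('scene','s20.png')[0]
cv2.imwrite('pics/s20c.png',cv2.resize(w[150:310,215:375],None,fx=3.7,fy=3.7))
E
```

```text
shift [ 0.09 -3.91  7.3 ] spin -0.0 q1,q6 [-0.11  1.59] t 22.6333 tcp [609.9  46.5 127.9] F [ 0.6 -0.2 -0.8] w 17.6
```

View pics/w20.png

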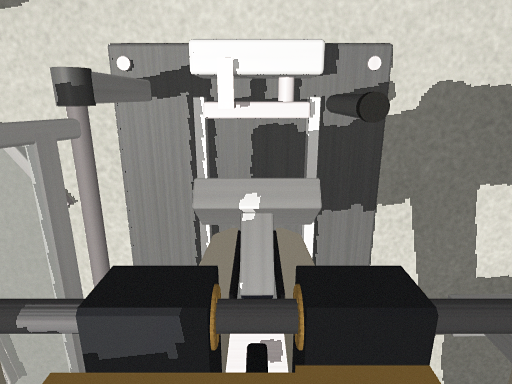

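View pics/s20c.png

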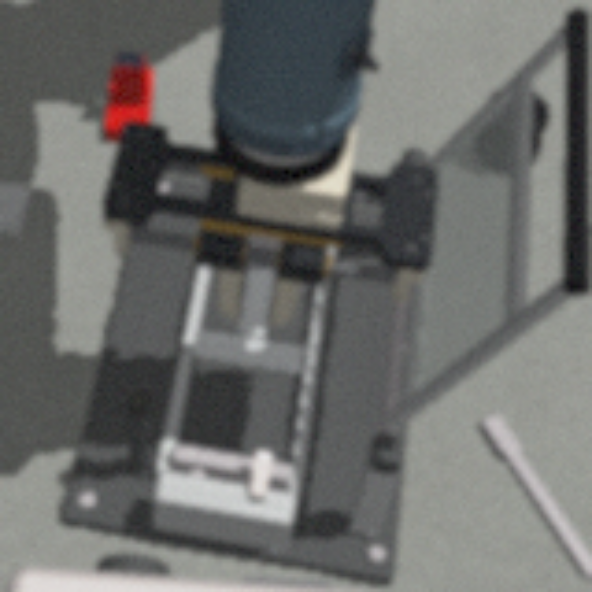

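Emit:
carry_out([
  [0,[0,0,2],0],
  [0,[0,0,4],0],
  [0,[0,0,5.5],0],
  [0,[0,0,6.2],0],
  [0,[0,0,6.6],0],
  [0,[0,0,6.6],0],
])

```text
time: 23.23
tcp_pos: [609.6, 46.7, 61.2]
tcp_rot: [[-0.12, -0.993, 0.001], [-0.993, 0.12, -0.0], [0.0, -0.001, -1.0]]
ft_force: [-1.4, 0.3, 4.9]
grip_width: 18.0
```

Touching. Lower slightly with lighter grip so it rights itself.

Emit:
carry_out([
  [0,[0,0,0],0],
  [0,[0,0,0.2],0],
  [0,[0,0,0.4],0],
  [0,[0,0,0.6],0],
  [0,[0,0,0.6],0],
], squeeze=5)

```text
time: 23.65
tcp_pos: [610.0, 46.7, 55.0]
tcp_rot: [[-0.12, -0.993, 0.002], [-0.993, 0.12, -0.0], [-0.0, -0.002, -1.0]]
ft_force: [-1.0, -0.2, 3.8]
grip_width: 17.9
```

```bash
python3 - <<'E'
from h import *
go(stw((72,0,55)),-.12+np.pi/2)
w=snap('wrist','w21.png')
E
```

```text
shift [ 0.12 -3.92  0.  ] spin -0.0 q1,q6 [-0.11  1.59] t 23.65 tcp [610.   46.7  55. ] F [-1.  -0.2  3.8] w 17.9
```

View pics/w21.png

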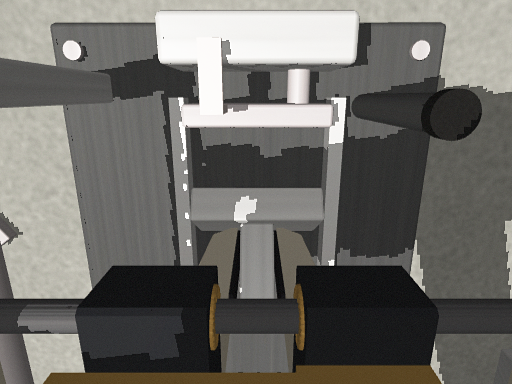

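Emit:
carry_out([
  [0,[0,0,0.2],0],
  [0,[0,0,0.4],0],
  [0,[0,0,0.4],0],
  [2.4,[0,0,0.4],0],
  [3,[0,0,0.4],0],
  [3,[0,0,0.4],0],
  [6,[0,0,-2],0],
  [6,[0,0,-5],0],
], squeeze=5)

```text
time: 24.37
tcp_pos: [606.7, 47.0, 101.3]
tcp_rot: [[-0.12, -0.993, -0.007], [-0.993, 0.12, 0.001], [0.0, 0.007, -1.0]]
ft_force: [0.8, -0.3, 0.9]
grip_width: 39.2
```

Emit:
carry_out([
  [6,[0,0,-2],0],
  [6,[0,2,-6],0],
  [6,[0,4,-8],0],
  [6,[0,4,-8],0],
  [6,[0,4,-8],0],
])

```text
time: 24.78
tcp_pos: [569.7, 51.8, 185.5]
tcp_rot: [[-0.12, -0.993, 0.004], [-0.993, 0.12, -0.0], [-0.0, -0.004, -1.0]]
ft_force: [0.8, -0.2, 0.4]
grip_width: 60.1
```

```bash
python3 - <<'E'
from h import *
w=snap('wrist','w22.png')
cv2.imwrite('pics/w22c.png',cv2.resize(w[0][0:270,150:370],None,fx=3,fy=2.2,interpolation=cv2.INTER_CUBIC))
go(stw((72,0,55)),-.12+np.pi/2)
E
```

```text
shift [ 0.12 -7.99 12.9 ] spin -0.0 q1,q6 [-0.1   1.59] t 24.8333 tcp [569.4  51.7 183.9] F [-0.8  0.1 -0.3] w 59.9
```

View pics/w22c.png

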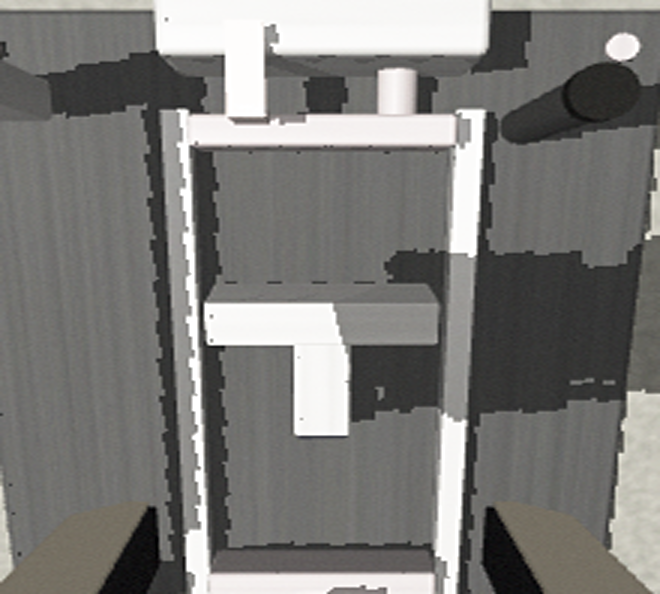

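```bash
python3 - <<'E'
from h import *
w=snap('wrist')
C=lambda u,v:(u/3+150-.5,v/2.2-.5)
for n,q,z in [('TL',(206,303),48),('TR',(438,303),48),('BL',(206,345),48),('BR',(437,345),48),('stemendL',(295,436),42),('stemendR',(348,436),42),('front bottom',(300,283),12),('jawfront',(320,553),12),('anvil',(320,147),39)]:
    P=ray(w,*C(*q),z); print(n,P.round(1),wst(P).round(1))
go(stw((30,20,54)),-.12)
E
```

```text
TL [616.   78.8  48. ] [34.9 33.7 48. ]
TR [607.7  11.   48. ] [ 34.8 -34.6  48. ]
BL [599.1  81.4  48. ] [17.9 34.3 48. ]
BR [590.8  12.8  48. ] [ 17.8 -34.8  48. ]
stemendL [555.5  60.4  42. ] [-22.9   8.2  42. ]
stemendR [553.5  43.7  42. ] [-23.   -8.6  42. ]
front bottom [617.2  51.5  12. ] [39.4  6.7 12. ]
jawfront [484.5  61.1  12. ] [-93.5   0.4  12. ]
anvil [670.9  38.3  39. ] [94.2  0.1 39. ]
shift [-1.89 -3.84 12.89] spin 1.57 q1,q6 [-0.1   1.59] t 24.8833 tcp [569.1  51.6 182.9] F [ 0.5 -0.4 -0.2] w 59.9
```

Emit:
carry_out([
  [5,[-0.5,-1,0],-0.12],
  [5,[-1,-2,0],-0.24],
  [5,[-1.5,-3,0],-0.36],
  [5,[-1.9,-3.5,0],-0.48],
  [5,[-1.9,-3.5,0],-0.6],
  [5,[-1.9,-3.5,0],-0.72],
  [5,[-1.9,-3.5,0],-0.84],
  [5,[-1.9,-3.5,0],-0.96],
])

```text
time: 25.55
tcp_pos: [606.1, 66.3, 181.2]
tcp_rot: [[0.748, -0.663, -0.004], [-0.663, -0.748, 0.0], [-0.003, 0.002, -1.0]]
ft_force: [-0.9, -0.1, 1.1]
grip_width: 50.0
```

Emit:
carry_out([
  [5,[0,0,1],-0.12],
  [5,[0,0,2],-0.24],
  [5,[0,0,3],-0.36],
  [5,[0,0,4],-0.48],
  [5,[0,0,5],-0.6],
  [5,[0,0,5],-0.61],
  [5,[0,0,5],-0.61],
  [5,[0,0,5],-0.61],
])

```text
time: 26.22
tcp_pos: [606.4, 66.3, 133.1]
tcp_rot: [[0.992, -0.124, -0.001], [-0.124, -0.992, 0.0], [-0.001, 0.0, -1.0]]
ft_force: [0.9, -0.2, 0.6]
grip_width: 50.0
```

```bash
python3 - <<'E'
from h import *
go(stw((26.4,21,34)),-.12)
w=snap('wrist','w23.png')
E
```

```text
shift [-0.03 -0.09  9.91] spin -0.005 q1,q6 [-0.07  0.05] t 26.2167 tcp [606.4  66.3 133.1] F [ 0.9 -0.2  0.6] w 50.0
```

View pics/w23.png

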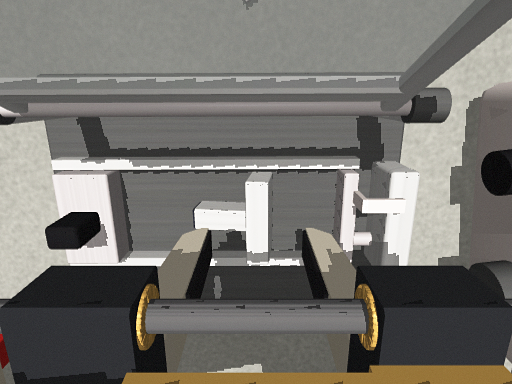

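Emit:
carry_out([
  [5,[0,2,0],0],
  [5,[0,4.1,0],0],
  [5,[0,4.1,3],0],
  [5,[0,4.1,6],0],
  [5,[0,4.1,8.5],0],
  [5,[0,4.1,9.9],0],
  [5,[0,4.1,9.9],0],
  [5,[0,4.1,9.9],0],
], squeeze=35)

```text
time: 26.93
tcp_pos: [601.3, 25.7, 34.8]
tcp_rot: [[0.993, -0.122, -0.001], [-0.122, -0.993, 0.0], [-0.001, -0.0, -1.0]]
ft_force: [1.1, 0.6, 0.0]
grip_width: 49.9
```

```bash
python3 - <<'E'
from h import *
go(stw((26.4,-21,34)),-.12)
w=snap('wrist','w24.png')
E
```

```text
shift [-0.03  0.02  0.08] spin -0.002 q1,q6 [-0.14 -0.02] t 26.9333 tcp [601.3  25.7  34.8] F [1.1 0.6 0. ] w 49.9
```

View pics/w24.png

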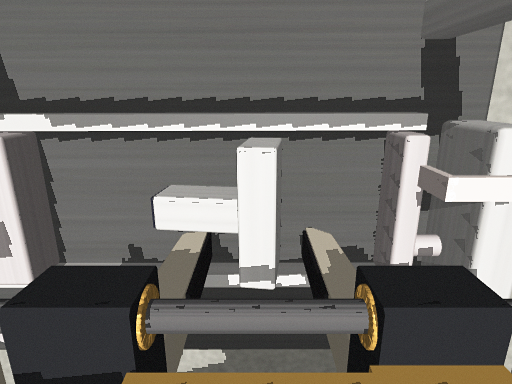

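Straddling the foot clear of the stem. Close and lift.

Emit:
carry_out([
  [0,[0,0,0],0],
  [0,[0,0,0],0],
  [0,[0,0,0],0],
  [0,[0,0,0],0],
  [0,[0,0,0],0],
  [0,[0,0,0],0],
  [0,[0,0,-2],0],
  [0,[0,0,-4],0],
], squeeze=35)

```text
time: 27.65
tcp_pos: [599.7, 25.8, 73.8]
tcp_rot: [[0.993, -0.121, -0.004], [-0.121, -0.993, 0.001], [-0.004, -0.0, -1.0]]
ft_force: [1.1, 0.2, -0.9]
grip_width: 17.9
```

Emit:
carry_out([
  [0,[0,0,-3],0],
  [0,[0,0,-6],0],
  [0,[0,0,-9],0],
  [0,[0,0,-11],0],
  [0,[0,0,-12],0],
  [0,[0,0,-12],0],
])

```text
time: 28.15
tcp_pos: [602.5, 25.5, 197.3]
tcp_rot: [[0.993, -0.121, 0.005], [-0.121, -0.993, -0.001], [0.005, 0.0, -1.0]]
ft_force: [0.7, 0.0, -1.4]
grip_width: 17.9
```

```bash
python3 - <<'E'
from h import *
go([560,-150,150],-.12)
w=snap('wrist','w25.png')
E
```

```text
shift [-2.12 17.94  4.73] spin -0.001 q1,q6 [-0.14 -0.02] t 28.15 tcp [602.5  25.5 197.3] F [ 0.7  0.  -1.4] w 17.9
```

View pics/w25.png

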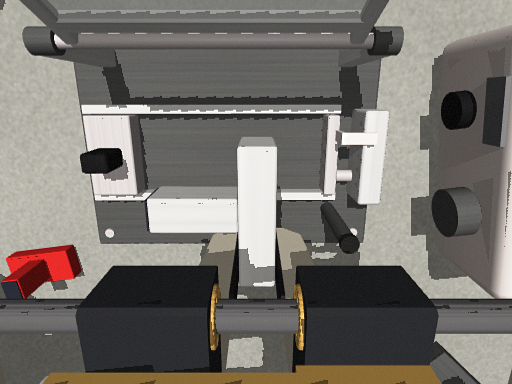

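Emit:
carry_out([
  [0,[0,3,0],0],
  [0,[0,6,0],0],
  [0,[-0.3,9,0],0],
  [0,[-0.6,12,0],0],
  [0,[-0.9,15,0],0],
  [0,[-1.1,18,0],0],
  [0,[-1.1,19.3,0],0],
  [0,[-1.1,19.3,0],0],
])

```text
time: 28.87
tcp_pos: [565.6, -167.2, 192.4]
tcp_rot: [[0.992, -0.124, -0.003], [-0.124, -0.992, 0.001], [-0.004, -0.0, -1.0]]
ft_force: [0.2, -0.2, -0.9]
grip_width: 17.8
```

```bash
python3 - <<'E'
from h import *
go([570,-165,22],-.12)
w=snap('wrist','w26.png')
E
```

```text
shift [ 0.47 -0.26 17.04] spin -0.005 q1,q6 [-0.48 -0.35] t 28.8667 tcp [ 565.6 -167.2  192.4] F [ 0.2 -0.2 -0.9] w 17.8
```

View pics/w26.png

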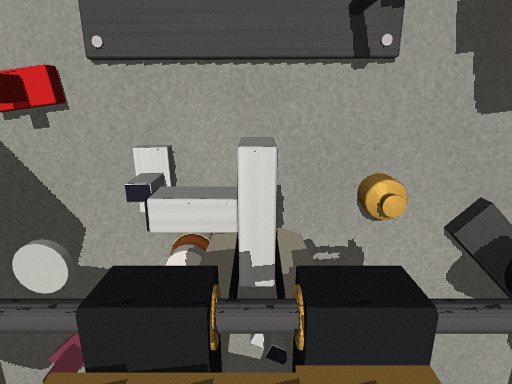

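Emit:
carry_out([
  [0,[0.5,-0.2,4],0],
  [0,[0.5,-0.2,8],0],
  [0,[0.5,-0.2,12],0],
  [0,[0.5,-0.2,15],0],
  [0,[0.5,-0.2,16.3],0],
  [0,[0.5,-0.2,16.7],0],
  [0,[0.5,-0.2,16.7],0],
  [0,[0.5,-0.2,16.7],0],
])

```text
time: 29.58
tcp_pos: [573.0, -162.4, 28.3]
tcp_rot: [[0.993, -0.12, 0.001], [-0.12, -0.993, -0.0], [0.001, -0.0, -1.0]]
ft_force: [0.3, -0.4, -0.5]
grip_width: 17.7
```

Emit:
carry_out([
  [0,[0,0,0.3],0],
  [0,[0,0,0.5],0],
  [0,[0,0,0.5],0],
  [3.5,[0,0,0.5],0],
  [3.5,[0,0,0.5],0],
  [3.5,[0,0,0.5],0],
  [4,[0,0,-2],0],
  [4,[0,0,-5],0],
])

```text
time: 30.25
tcp_pos: [570.3, -162.4, 76.2]
tcp_rot: [[0.993, -0.121, -0.005], [-0.121, -0.993, 0.003], [-0.005, -0.002, -1.0]]
ft_force: [0.2, 0.1, -0.2]
grip_width: 39.3
```

Emit:
carry_out([
  [6,[0,0,-4],0.12],
  [6,[0,0,-8],0.24],
  [6,[-1,-1,-10],0.36],
  [6,[-2,-2,-12],0.48],
  [6,[-3,-2,-12],0.6],
  [6,[-4,-2,-12],0.72],
  [6,[-5,-2,-12],0.84],
  [6,[-6,-2,-12],0.96],
])

```text
time: 30.92
tcp_pos: [514.7, -136.0, 198.4]
tcp_rot: [[0.465, -0.885, 0.001], [-0.885, -0.465, -0.0], [0.001, -0.001, -1.0]]
ft_force: [0.3, 0.1, 0.4]
grip_width: 60.0
```

Emit:
carry_out([
  [6,[0,0,0],0.12],
  [6,[0,0,0],0.24],
  [6,[0,0,0],0.36],
  [6,[0,0,0],0.48],
  [6,[0,0,0],0.61],
  [6,[0,0,0],0.61],
  [6,[0,0,0],0.61],
])

```text
time: 31.5
tcp_pos: [515.1, -136.2, 198.0]
tcp_rot: [[-0.117, -0.993, 0.0], [-0.993, 0.117, -0.0], [0.0, -0.0, -1.0]]
ft_force: [0.1, 0.9, 0.5]
grip_width: 59.9
```

```bash
python3 - <<'E'
from h import *
go([530,-142,150],-.12+np.pi/2)
w=snap('wrist','w27.png')
cv2.imwrite('pics/w27c.png',cv2.resize(w[0][40:280,150:400],None,fx=3,fy=2.4,interpolation=cv2.INTER_CUBIC))
E
```

```text
shift [ 0.41 -1.55  4.81] spin 0.003 q1,q6 [-0.47  1.22] t 31.5 tcp [ 515.1 -136.2  198. ] F [0.1 0.9 0.5] w 59.9
```

View pics/w27.png

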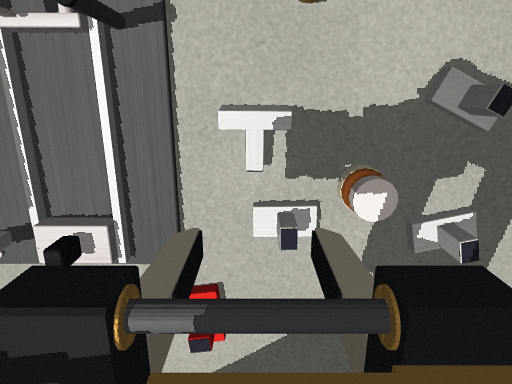

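View pics/w27c.png

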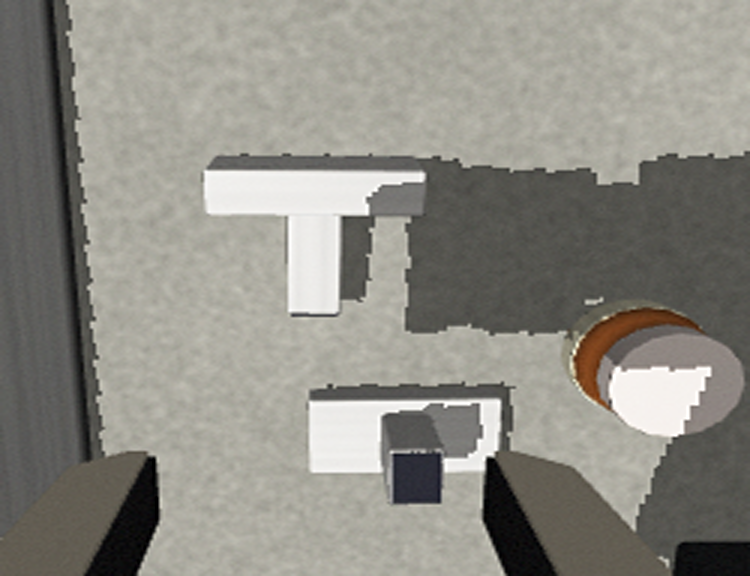

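```bash
python3 - <<'E'
from h import *
w=snap('wrist')
C=lambda u,v:(u/3+150-.5,v/2.4+40-.5)
p={}
for n,q,z in [('FL',(205,170),36),('FR',(426,173),36),('BL',(205,214),36),('BR',(425,214),36),('SL',(289,314),30),('SR',(339,314),30),('SbL',(289,216),30),('SbR',(340,216),30)]:
    p[n]=ray(w,*C(*q),z); print(n,p[n].round(1))
d=p['FL']-p['FR']; print(np.arctan2(d[1],d[0]),np.linalg.norm(d)); d=p['BL']-p['BR'];print(np.arctan2(d[1],d[0]))
m=(p['SL']+p['SR'])/2; b=(p['SbL']+p['SbR'])/2; print(m,b,np.arctan2(*(b-m)[[1,0]]))
t=m+9*(b-m)/np.linalg.norm(b-m); print('grip',t)
go([t[0],t[1],15],-.12+np.pi/2)
E
```

```text
FL [ 583.5 -109.    36. ]
FR [ 574.2 -177.6   36. ]
BL [ 566.6 -106.4   36. ]
BR [ 558.4 -175.9   36. ]
SL [ 521.8 -127.5   30. ]
SR [ 519.8 -144.1   30. ]
SbL [ 562.1 -132.6   30. ]
SbR [ 560.2 -149.    30. ]
1.4366681122856406 69.29759592817514
1.4530999778404856
[ 520.82640214 -135.80608629   30.        ] [ 561.17178225 -140.81858031   30.        ] -0.12360622631230934
grip [ 529.75773638 -136.91571171   30.        ]
shift [-0.1  -1.46 18.3 ] spin 0.003 q1,q6 [-0.47  1.22] t 31.6 tcp [ 515.1 -136.2  198. ] F [-0.2 -0.4 -0.3] w 59.9
```

Emit:
carry_out([
  [5,[-0.1,-1.45,3],0],
  [5,[-0.1,-1.45,6],0],
  [5,[-0.1,-1.45,9],0],
  [5,[-0.1,-1.45,12],0],
  [5,[-0.1,-1.45,15],0],
  [5,[-0.1,-1.45,17.5],0],
  [5,[-0.1,-1.45,18.3],0],
  [5,[-0.1,-1.45,18.3],0],
])

```text
time: 32.27
tcp_pos: [528.4, -136.3, 13.3]
tcp_rot: [[-0.118, -0.993, -0.004], [-0.993, 0.118, 0.002], [-0.001, 0.004, -1.0]]
ft_force: [0.2, 0.0, 0.2]
grip_width: 49.7
```

Emit:
carry_out([
  [0,[0,0,0],0],
  [0,[0,0,0],0],
  [0,[0,0,0],0],
  [0,[0,0,0],0],
  [0,[0,0,0],0],
  [0,[0,0,0],0],
], squeeze=5)

```text
time: 32.77
tcp_pos: [529.9, -137.0, 15.4]
tcp_rot: [[-0.12, -0.993, 0.001], [-0.993, 0.12, -0.0], [0.0, -0.001, -1.0]]
ft_force: [0.5, 0.1, 2.4]
grip_width: 18.2
```

Emit:
carry_out([
  [0,[0,0,-0.4],0],
  [0,[0,0,-1],0],
  [0,[0,0,-1.8],0],
  [0,[0,0,-2.6],0],
  [0,[0,0,-3.4],0],
  [0,[0,0,-4.2],0],
  [0,[0,0,-5],0],
  [0,[0,0,-5],0],
])

```text
time: 33.43
tcp_pos: [530.8, -137.4, 67.0]
tcp_rot: [[-0.12, -0.993, 0.003], [-0.993, 0.12, -0.002], [0.001, -0.003, -1.0]]
ft_force: [0.1, 0.2, -0.6]
grip_width: 17.7
```

```bash
python3 - <<'E'
from h import *
go([530,-142,150],-.12+np.pi/2)
w=snap('wrist','w28.png')
E
```

```text
shift [ 0.48 -0.   -8.3 ] spin -0.0 q1,q6 [-0.46  1.23] t 33.4333 tcp [ 530.8 -137.4   67. ] F [ 0.1  0.2 -0.6] w 17.7
```

View pics/w28.png

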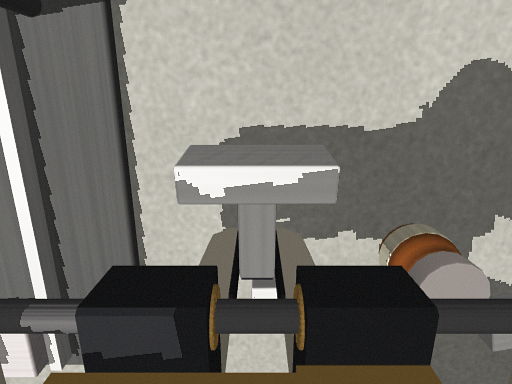

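Emit:
carry_out([
  [0,[0,0,0],0],
  [0,[0,0,0.3],0],
  [0,[0,0,-0.3],0],
  [0,[0,0,0.3],0],
  [0,[0,0,-0.3],0],
  [0,[0,0,0],0],
  [0,[0,0,0],0],
], squeeze=3)

```text
time: 34.07
tcp_pos: [529.6, -136.9, 64.6]
tcp_rot: [[-0.12, -0.993, -0.0], [-0.993, 0.12, 0.0], [-0.0, 0.0, -1.0]]
ft_force: [0.1, 0.0, -1.4]
grip_width: 18.1
```

```bash
python3 - <<'E'
from h import *
go([530,-142,150],-.12+np.pi/2)
w=snap('wrist','w29.png')
w=snap('scene')[0]
cv2.imwrite('pics/s29.png',cv2.resize(w[150:310,140:300],None,fx=3.7,fy=3.7))
E
```

```text
shift [ 0.51 -0.1  -8.54] spin -0.0 q1,q6 [-0.46  1.23] t 34.0667 tcp [ 529.6 -136.9   64.6] F [ 0.1  0.  -1.4] w 18.1
```

View pics/w29.png

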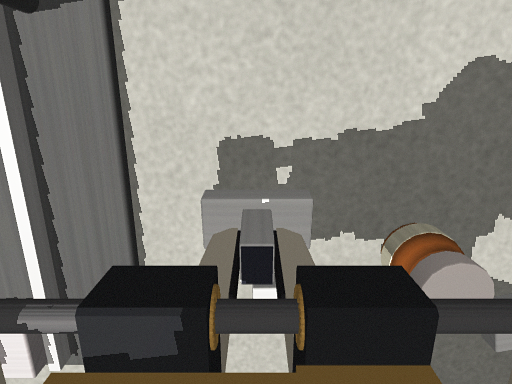

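View pics/s29.png

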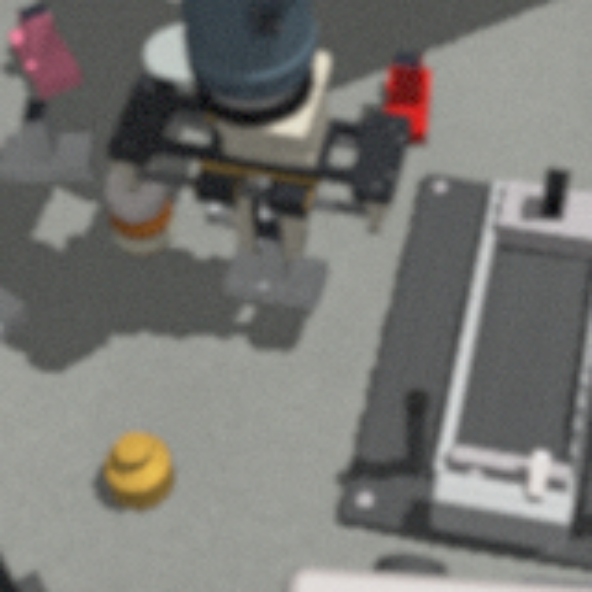

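Emit:
carry_out([
  [0,[0,0,0.6],0],
  [0,[0,0,1.2],0],
  [0,[0,0,1.7],0],
  [0,[0,0,2.0],0],
  [0,[0,0,2.2],0],
  [0,[0,0,2.4],0],
  [0,[0,0,2.4],0],
])

```text
time: 34.75
tcp_pos: [529.5, -136.9, 40.4]
tcp_rot: [[-0.12, -0.993, -0.0], [-0.993, 0.12, 0.0], [-0.0, 0.0, -1.0]]
ft_force: [0.8, -0.5, 0.4]
grip_width: 18.1
```

Emit:
carry_out([
  [2.4,[0,0,0],0],
  [3.5,[0,0,0],0],
  [5,[0,0,0],0],
  [6,[0,0,-3],0],
  [6,[0,2,-6],0],
  [6,[0,3,-10],0],
  [6,[0,3,-12],0],
  [6,[0,3,-12],0],
])

```text
time: 35.42
tcp_pos: [502.1, -134.3, 166.0]
tcp_rot: [[-0.12, -0.993, 0.008], [-0.993, 0.12, -0.004], [0.003, -0.009, -1.0]]
ft_force: [0.4, 0.1, 0.3]
grip_width: 59.8
```

```bash
python3 - <<'E'
from h import *
go([530,-142,150],-.12+np.pi/2)
w=snap('wrist','w30.png')
cv2.imwrite('pics/w30c.png',cv2.resize(w[0][80:280,170:370],None,fx=4,fy=3,interpolation=cv2.INTER_CUBIC))
E
```

```text
shift [ 0.43 -2.85  1.62] spin -0.0 q1,q6 [-0.48  1.21] t 35.4167 tcp [ 502.1 -134.3  166. ] F [0.4 0.1 0.3] w 59.8
```

View pics/w30c.png

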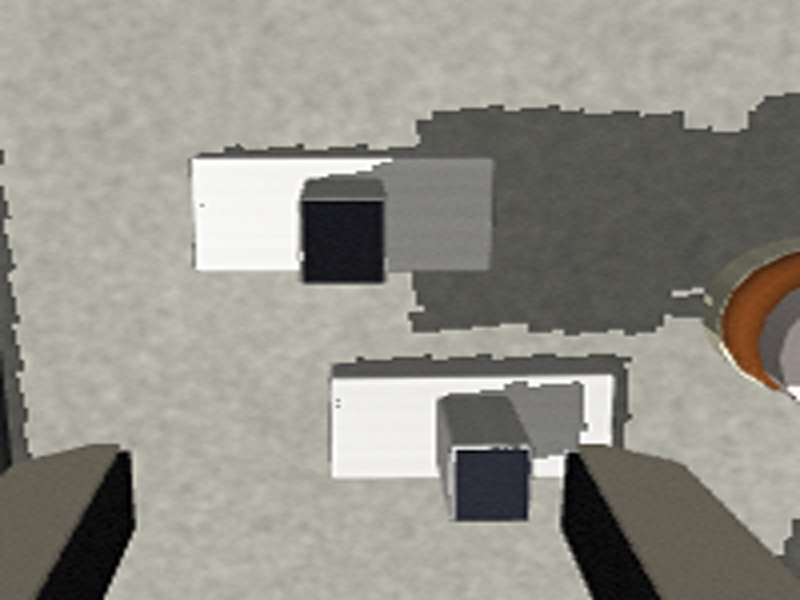

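```bash
python3 - <<'E'
from car import *
w=snap('wrist','w31.png')
d=cv2.imread('pics/w30.png').astype(int)-w[0].astype(int); print(abs(d).mean())
C=lambda u,v:(u/4+170-.5,v/3+80-.5)
carr(w,[(193,158),(493,159),(490,269),(195,270)],[(301,200),(385,200),(384,282),(303,281)],C)
carr(w,[(332,378),(614,377),(612,477),(332,477)],[(454,449),(530,449),(528,520),(455,521)],C)
go([530,-142,44],-.12+np.pi/2)
E
```

```text
5.6136016845703125
foot c [ 530.6 -137.7] size [69.1 34.6] long yaw 1.453 coupon c [ 530.5 -137.9]
foot c [ 457.  -161.2] size [69.8 35. ] long yaw 1.448 coupon c [ 456.9 -160.8]
shift [ 0.5  -3.05 11.75] spin -0.0 q1,q6 [-0.48  1.21] t 35.5167 tcp [ 500.1 -133.3  161.5] F [-0.4 -0.4 -0.8] w 60.5
```

```bash
python3 - <<'E'
from h import *
go([530.5,-137.8,42],1.453)
E
```

```text
shift [ 0.07 -3.05 11.95] spin -0.002 q1,q6 [-0.48  1.21] t 35.5167 tcp [ 500.1 -133.3  161.5] F [-0.4 -0.4 -0.8] w 60.5
```

Emit:
carry_out([
  [6,[0,-3.1,2],0],
  [6,[0,-3.1,5],0],
  [6,[0,-3.1,8],0],
  [6,[0,-3.1,10.5],0],
  [6,[0,-3.1,11.9],0],
  [6,[0,-3.1,11.9],0],
  [6,[0,-3.1,11.9],0],
])

```text
time: 36.1
tcp_pos: [529.0, -136.1, 39.6]
tcp_rot: [[-0.12, -0.993, -0.005], [-0.993, 0.12, 0.002], [-0.002, 0.005, -1.0]]
ft_force: [1.1, -0.1, -0.2]
grip_width: 60.1
```

```bash
python3 - <<'E'
from h import *
go([530.5,-137.8,42],1.453)
snap('wrist','w32.png')
E
```

```text
shift [ 0.15 -0.17 -0.24] spin -0.002 q1,q6 [-0.46  1.23] t 36.1 tcp [ 529.  -136.1   39.6] F [ 1.1 -0.1 -0.2] w 60.1
```

View pics/w32.png

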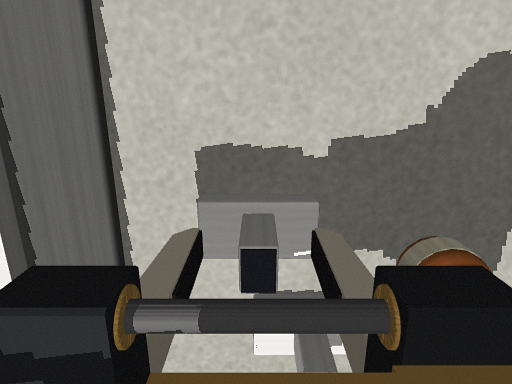

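Emit:
carry_out([
  [0,[0.1,-0.1,0],0],
  [0,[0.1,-0.1,0],0],
  [0,[0.1,-0.1,0],0],
  [0,[0.1,-0.1,0],0],
  [0,[0.1,-0.1,0],0],
  [0,[0.1,-0.1,0],0],
  [0,[0.1,-0.1,-2],0],
  [0,[0.1,-0.1,-4],0],
], squeeze=40)

```text
time: 36.82
tcp_pos: [530.2, -137.5, 81.1]
tcp_rot: [[-0.12, -0.993, -0.003], [-0.993, 0.12, 0.002], [-0.001, 0.004, -1.0]]
ft_force: [0.8, -0.9, -0.9]
grip_width: 17.7
```

Emit:
carry_out([
  [0,[0,0,-3],0],
  [0,[0,0,-6],0],
  [0,[0,0,-9],0],
  [0,[0,0,-9],0],
  [0,[0,0,-9],0],
])

```text
time: 37.23
tcp_pos: [532.5, -138.5, 173.7]
tcp_rot: [[-0.12, -0.993, 0.004], [-0.993, 0.12, -0.002], [0.001, -0.004, -1.0]]
ft_force: [0.1, 0.4, -1.4]
grip_width: 17.4
```

```bash
python3 - <<'E'
from h import *
go(stw((65,0,180)),-.12+np.pi/2)
w=snap('wrist','w33.png')
s=read_state(); p=np.array(s['tcp_pos'])
# expected projections if centred, yaw same, underside = tcp-42
R=np.array(s['tcp_rot'])
for z,a in ((62,'coupon'),(18,'foottop'),(0,'bottom')):
    h=p[2]-42+z
    for dx in ((12,-12) if z==62 else (18,-18)):
        print(a,dx,proj(w,[p[0]-R[0,1]*dx,p[1]-R[1,1]*dx,h]).round(1))
E
```

```text
shift [-19.2   -8.7   -0.62] spin -0.0 q1,q6 [-0.46  1.23] t 37.2333 tcp [ 532.5 -138.5  173.7] F [ 0.1  0.4 -1.4] w 17.4
coupon 12 [253.2 248.3]
coupon -12 [253.4 293.9]
foottop 18 [253.7 205.4]
foottop -18 [253.9 261.1]
bottom 18 [253.8 196.4]
bottom -18 [254.  248.1]
```

View pics/w33.png

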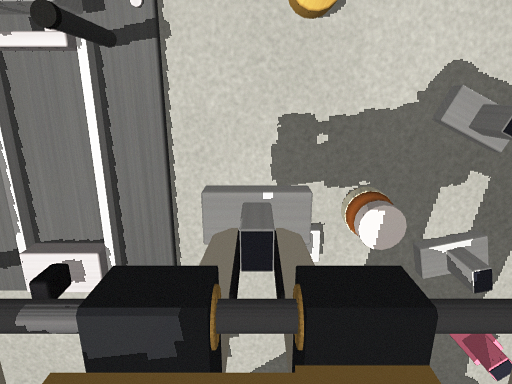

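```bash
cat > held.py <<'E'
from h import *
from scipy.optimize import least_squares
def held(w,vf,vr,vb,h0=42,print_=True):
    s=read_state(); p=np.array(s['tcp_pos']); R=np.array(s['tcp_rot']); ex=-R[:,1]; ex[2]=0
    def pt(q,a,z):
        dx,dz,t=q; c,sn=np.cos(t),np.sin(t)
        X=dx+c*a+sn*(z-50); Z=8+dz-sn*a+c*(z-50)   # about grasp pt
        return p+ex*X+np.array([0,0,Z])
    f=lambda q:[proj(w,pt(q,12,62))[1]-vf,proj(w,pt(q,-12,62))[1]-vr,proj(w,pt(q,18,0))[1]-vb]
    r=least_squares(f,[0,0,0]); print('dx,dz,pitch',r.x.round(3),r.cost); return r.x
E
python3 - <<'E'
from held import *
w=snap('wrist','w34.png'); cv2.imwrite('pics/w34c.png',cv2.resize(w[0][170:310,190:330],None,fx=5,fy=4,interpolation=cv2.INTER_CUBIC))
held(w,231,272,186)
E
```

```text
dx,dz,pitch [ 6.3000e-02 -2.0332e+01 -1.7000e-02] 8.077935669463161e-27
```

View pics/w34c.png

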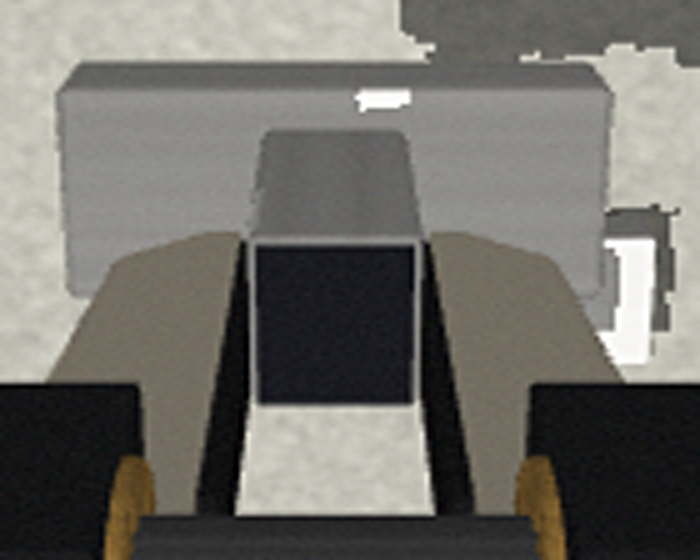

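Emit:
carry_out([
  [0,[-3,-1.5,0],0],
  [0,[-6,-3,0],0],
  [0,[-9,-4.5,0],0],
  [0,[-12,-6,0],0],
  [0,[-15,-7.5,0],0],
  [0,[-18,-8.6,0],0],
  [0,[-19.2,-8.9,0],0],
  [0,[-19.2,-8.9,0],0],
])

```text
time: 38.0
tcp_pos: [642.4, 45.0, 169.2]
tcp_rot: [[-0.116, -0.993, -0.004], [-0.993, 0.116, 0.001], [-0.001, 0.004, -1.0]]
ft_force: [-0.7, 0.4, -1.3]
grip_width: 17.7
```

Emit:
carry_out([
  [0,[0,0,0],0],
  [0,[0,0,2],0],
  [0,[0,0,4],0],
  [0,[0,0,4],0],
  [0,[0,0,4],0],
  [0,[0,0,4],0],
])

```text
time: 38.5
tcp_pos: [642.9, 40.6, 132.5]
tcp_rot: [[-0.121, -0.993, 0.0], [-0.993, 0.121, -0.0], [0.0, -0.0, -1.0]]
ft_force: [0.5, 0.4, -1.9]
grip_width: 17.6
```

```bash
python3 - <<'E'
from held import *
go(stw((65,0,74)),-.12+np.pi/2)
w=snap('wrist','w35.png')
E
```

```text
shift [-0.1   0.12  5.85] spin -0.002 q1,q6 [-0.11  1.58] t 38.5 tcp [642.9  40.6 132.5] F [ 0.5  0.4 -1.9] w 17.6
```

View pics/w35.png

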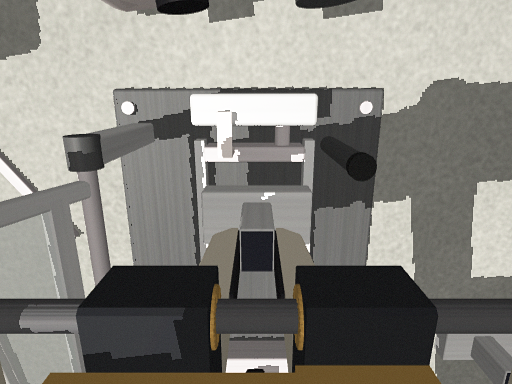

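Emit:
carry_out([
  [0,[-0.1,0.1,2],0],
  [0,[-0.1,0.1,3.5],0],
  [0,[-0.1,0.1,4.6],0],
  [0,[-0.1,0.1,5.2],0],
  [0,[-0.1,0.1,5.4],0],
  [0,[-0.1,0.1,5.4],0],
])

```text
time: 39.05
tcp_pos: [642.2, 42.8, 78.0]
tcp_rot: [[-0.12, -0.993, 0.0], [-0.993, 0.12, -0.0], [0.0, -0.0, -1.0]]
ft_force: [-0.5, -0.8, -0.8]
grip_width: 17.6
```

```bash
python3 - <<'E'
from held import *
go(stw((65,0,74)),-.12+np.pi/2)
w=snap('wrist','w36.png')
E
```

```text
shift [0.11 0.02 0.4 ] spin -0.0 q1,q6 [-0.11  1.58] t 39.05 tcp [642.2  42.8  78. ] F [-0.5 -0.8 -0.8] w 17.6
```

View pics/w36.png

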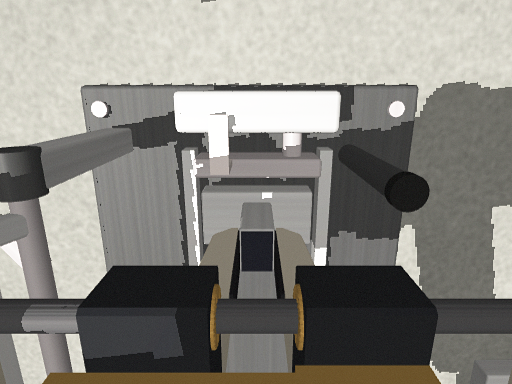

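Emit:
carry_out([
  [0,[0,0,0.2],0],
  [0,[0,0,0.35],0],
  [0,[0,0,0.5],0],
  [0,[0,0,0.5],0],
])

```text
time: 39.43
tcp_pos: [641.9, 43.0, 72.8]
tcp_rot: [[-0.12, -0.993, -0.0], [-0.993, 0.12, 0.0], [-0.0, 0.0, -1.0]]
ft_force: [0.4, -1.0, -1.8]
grip_width: 17.4
```

Emit:
carry_out([
  [0,[0,0,0.15],0],
  [0,[0,0,0.3],0],
  [0,[0,0,0.3],0],
])

```text
time: 39.68
tcp_pos: [642.5, 43.0, 71.2]
tcp_rot: [[-0.12, -0.993, 0.002], [-0.993, 0.12, -0.0], [-0.0, -0.002, -1.0]]
ft_force: [-1.5, 0.2, 6.0]
grip_width: 17.8
```

Contact with the floor (6 N up). Release and lift.

Emit:
carry_out([
  [3,[0,0,0],0],
  [4,[0,0,0],0],
  [4,[0,0,0],0],
  [4,[0,0,0],0],
  [4,[0,0,-3],0],
  [4,[0,0,-7],0],
  [9.3,[0,2,-10],0],
  [9.3,[0,5,-12],0],
])

```text
time: 40.35
tcp_pos: [595.1, 48.3, 192.9]
tcp_rot: [[-0.121, -0.993, 0.006], [-0.993, 0.121, -0.001], [-0.0, -0.006, -1.0]]
ft_force: [0.0, 0.4, 0.7]
grip_width: 48.8
```

```bash
python3 - <<'E'
from held import *
go([430,-161,210],-.12+np.pi/2)
w=snap('wrist','w37.png')
E
```

```text
shift [22.77 13.85 -1.79] spin -0.001 q1,q6 [-0.11  1.59] t 40.35 tcp [595.1  48.3 192.9] F [0.  0.4 0.7] w 48.8
```

View pics/w37.png

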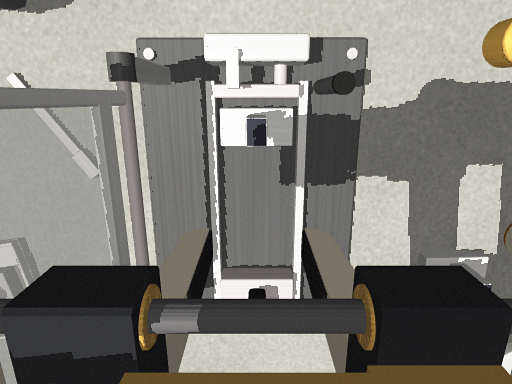

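Emit:
carry_out([
  [5,[3,1.5,0],0],
  [5,[6,3,0],0],
  [5,[9.5,4.8,0],0],
  [5,[13,6.5,0],0],
  [5,[16.5,8.2,1],0],
  [5,[20,10,2],0],
  [5,[22.4,11.2,4],0],
  [5,[22.4,11.2,4],0],
])

```text
time: 41.07
tcp_pos: [450.2, -162.4, 146.8]
tcp_rot: [[-0.124, -0.992, -0.006], [-0.992, 0.124, 0.001], [-0.001, 0.006, -1.0]]
ft_force: [0.3, 1.2, -1.2]
grip_width: 49.9
```

Emit:
carry_out([
  [4,[0,0,0],0],
  [4,[0,0,0],0],
  [4,[0,0,0],0],
])

```text
time: 41.32
tcp_pos: [455.3, -159.5, 150.5]
tcp_rot: [[-0.119, -0.993, 0.001], [-0.993, 0.119, -0.0], [0.0, -0.001, -1.0]]
ft_force: [0.7, -0.3, 0.0]
grip_width: 40.2
```

```bash
python3 - <<'E'
from held import *
w=snap('wrist','w38.png')
go([457,-161,42],1.448)
E
```

```text
shift [ 0.15 -0.16 10.85] spin 0.004 q1,q6 [-0.57  1.12] t 41.3667 tcp [ 455.4 -159.3  150.5] F [ 0.8  0.2 -0.1] w 40.2
```

View pics/w38.png

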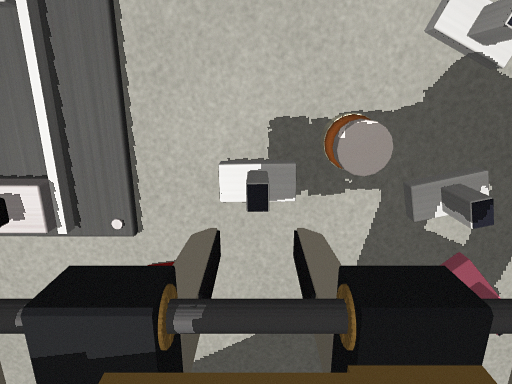

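Emit:
carry_out([
  [4,[0.15,-0.15,3],0],
  [4,[0.15,-0.15,6],0],
  [4,[0.15,-0.15,9],0],
  [4,[0.15,-0.15,10.8],0],
  [4,[0.15,-0.15,10.8],0],
  [4,[0.15,-0.15,10.8],0],
  [0,[0.15,-0.15,10.8],0],
  [0,[0.15,-0.15,10.8],0],
], squeeze=40)

```text
time: 42.03
tcp_pos: [457.1, -162.1, 43.5]
tcp_rot: [[-0.119, -0.993, 0.003], [-0.993, 0.119, -0.002], [0.001, -0.003, -1.0]]
ft_force: [-0.3, -0.2, -0.1]
grip_width: 31.1
```

Emit:
carry_out([
  [0,[0,0,0],0],
  [0,[0,0,0],0],
  [0,[0,0,0],0],
  [0,[0,0,0],0],
  [0,[0,0,0],0],
  [0,[0,0,0],0],
  [0,[0,0,-1],0],
  [0,[0,0,-3],0],
])

```text
time: 42.7
tcp_pos: [453.9, -160.7, 70.9]
tcp_rot: [[-0.12, -0.993, -0.004], [-0.993, 0.12, 0.002], [-0.002, 0.004, -1.0]]
ft_force: [0.0, -0.4, -2.3]
grip_width: 17.7
```

Emit:
carry_out([
  [0,[0,0,-3],0],
  [0,[0,0,-6],0],
  [0,[0,0,-9],0],
  [0,[0,0,-10],0],
  [0,[0,0,-10],0],
])

```text
time: 43.12
tcp_pos: [457.2, -162.7, 175.0]
tcp_rot: [[-0.12, -0.993, 0.006], [-0.993, 0.12, -0.004], [0.003, -0.006, -1.0]]
ft_force: [0.3, -0.4, -0.7]
grip_width: 17.9
```

```bash
python3 - <<'E'
from held import *
w=snap('wrist','w39.png')
go(stw((27,0,180)),-.12+np.pi/2)
cv2.imwrite('pics/w39c.png',cv2.resize(w[0][170:330,180:340],None,fx=5,fy=3.75,interpolation=cv2.INTER_CUBIC))
E
```

```text
shift [-22.45 -12.21  -0.73] spin -0.0 q1,q6 [-0.57  1.12] t 43.1667 tcp [ 456.  -162.   172.7] F [-0.6 -0.6 -1.5] w 18.2
```

View pics/w39c.png

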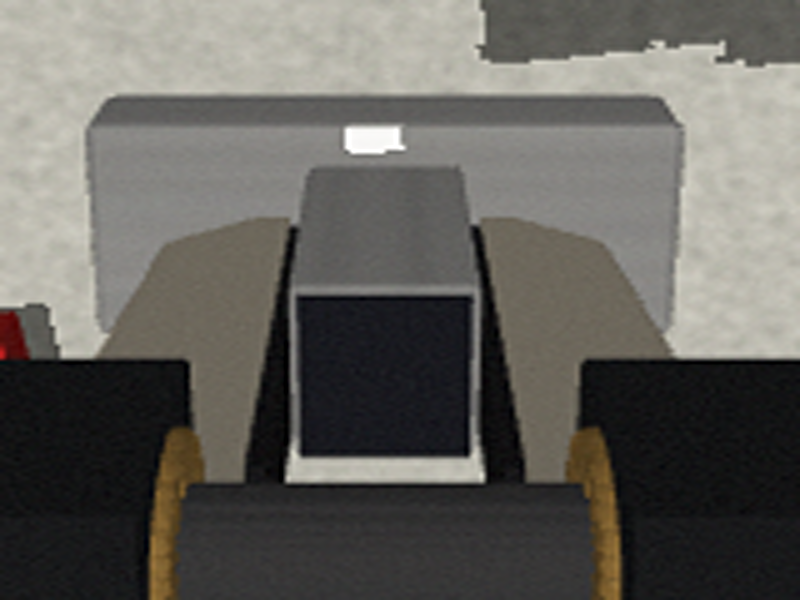

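Emit:
carry_out([
  [0,[-3,-1.5,0],0],
  [0,[-6.5,-3.5,0],0],
  [0,[-10,-5.4,0],0],
  [0,[-13.5,-7.4,0],0],
  [0,[-17,-9.2,0],0],
  [0,[-20.5,-11,0],0],
  [0,[-22.4,-12.0,0],0],
  [0,[-22.4,-12.0,0],0],
])

```text
time: 43.83
tcp_pos: [602.1, 50.5, 168.5]
tcp_rot: [[-0.116, -0.993, -0.004], [-0.993, 0.116, 0.002], [-0.002, 0.004, -1.0]]
ft_force: [-1.1, -0.1, -0.6]
grip_width: 17.5
```

Emit:
carry_out([
  [0,[0,0,0],0],
  [0,[0,0,3],0],
  [0,[0,0,5.5],0],
  [0,[0,0,5.5],0],
  [0,[0,0,5.5],0],
  [0,[0,0,5.5],0],
])

```text
time: 44.33
tcp_pos: [601.6, 45.3, 117.3]
tcp_rot: [[-0.121, -0.993, -0.0], [-0.993, 0.121, -0.0], [0.0, 0.0, -1.0]]
ft_force: [0.4, -1.2, -0.8]
grip_width: 17.9
```

```bash
python3 - <<'E'
from held import *
go(stw((25,0,54.5)),-.12+np.pi/2)
w=snap('wrist','w40.png')
E
```

```text
shift [-0.12 -0.04  6.28] spin -0.001 q1,q6 [-0.11  1.58] t 44.3333 tcp [601.6  45.3 117.3] F [ 0.4 -1.2 -0.8] w 17.9
```

View pics/w40.png

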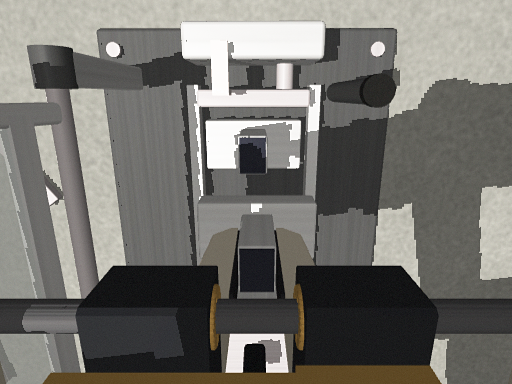

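Emit:
carry_out([
  [0,[-0.1,0,2],0],
  [0,[-0.1,0,4],0],
  [0,[-0.1,0,5.2],0],
  [0,[-0.1,0,5.8],0],
  [0,[-0.1,0,6.1],0],
  [0,[-0.1,0,6.1],0],
])

```text
time: 44.88
tcp_pos: [602.0, 47.2, 56.1]
tcp_rot: [[-0.12, -0.993, 0.0], [-0.993, 0.12, -0.0], [0.0, -0.0, -1.0]]
ft_force: [0.1, -0.7, -0.8]
grip_width: 17.7
```

Emit:
carry_out([
  [0,[0,0,0.1],0],
  [0,[0,0,0.25],0],
  [0,[0,0,0.25],0],
])

```text
time: 45.13
tcp_pos: [602.8, 47.3, 55.1]
tcp_rot: [[-0.12, -0.993, 0.003], [-0.993, 0.12, -0.0], [-0.0, -0.003, -1.0]]
ft_force: [-1.0, 0.7, 3.8]
grip_width: 17.4
```

Emit:
carry_out([
  [3,[0,0,0],0],
  [3.5,[0,0,0],0],
  [3.5,[0,0,0],0],
  [3.5,[0,0,0],0],
  [3.5,[0,0,-3],0],
  [3.5,[0,0,-7],0],
  [6,[0,0,-11],0],
  [6,[0,0,-15],0],
])

```text
time: 45.8
tcp_pos: [601.2, 47.4, 204.6]
tcp_rot: [[-0.12, -0.993, -0.001], [-0.993, 0.12, 0.0], [0.0, 0.001, -1.0]]
ft_force: [0.9, 0.5, 0.0]
grip_width: 44.4
```

```bash
python3 - <<'E'
from held import *
go([530,-345,200],1.033)
w=snap('wrist','w41.png')
E
```

```text
shift [39.81  2.36  0.47] spin 0.418 q1,q6 [-0.11  1.58] t 45.8 tcp [601.2  47.4 204.6] F [0.9 0.5 0. ] w 44.4
```

View pics/w41.png

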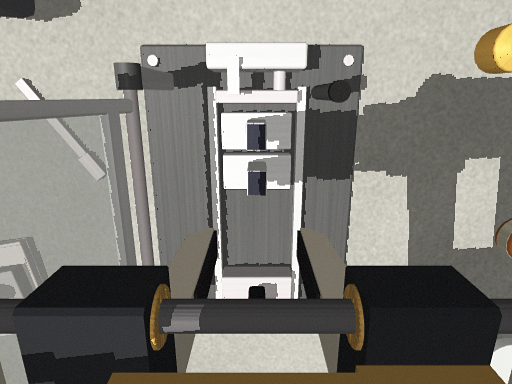

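Emit:
carry_out([
  [6,[4,0.2,0],0],
  [6,[8,0.4,0],0],
  [6,[12,0.6,0],0],
  [6,[16,0.8,0],0],
  [6,[20,1,0],0.1],
  [6,[24,1.2,0],0.2],
  [6,[28,1.4,0],0.3],
  [6,[32,1.8,0],0.418],
])

```text
time: 46.52
tcp_pos: [545.0, -270.0, 203.1]
tcp_rot: [[-0.517, -0.856, 0.0], [-0.856, 0.517, -0.0], [-0.0, -0.0, -1.0]]
ft_force: [0.8, -0.4, 0.4]
grip_width: 59.9
```

```bash
python3 - <<'E'
from held import *
go([540,-345,200],1.033)
E
```

```text
shift [ 6.68 -3.45  0.31] spin -0.005 q1,q6 [-0.64  1.47] t 46.5167 tcp [ 545.  -270.   203.1] F [ 0.8 -0.4  0.4] w 59.9
```

Emit:
carry_out([
  [4,[3,-1.5,0],0],
  [4,[6,-3.2,0],0],
  [4,[6.6,-3.4,0],0],
  [4,[6.6,-3.4,0],0],
  [4,[6.6,-3.4,0],0],
  [4,[6.6,-3.4,0],0],
])

```text
time: 47.02
tcp_pos: [541.0, -340.8, 203.1]
tcp_rot: [[-0.512, -0.859, -0.0], [-0.859, 0.512, 0.001], [-0.001, 0.001, -1.0]]
ft_force: [0.1, -0.1, 0.2]
grip_width: 40.2
```

```bash
python3 - <<'E'
from held import *
w=snap('wrist','w42.png')
go([565,-355,42],1.033)
cv2.imwrite('pics/w42c.png',cv2.resize(w[0][90:270,120:400],None,fx=2.8,fy=3,interpolation=cv2.INTER_CUBIC))
E
```

```text
shift [ 0.03 -2.8  16.13] spin 0.001 q1,q6 [-0.74  1.37] t 47.0667 tcp [ 541.1 -340.5  203.3] F [ 0.1 -0.2 -0.9] w 40.0
```

View pics/w42.png

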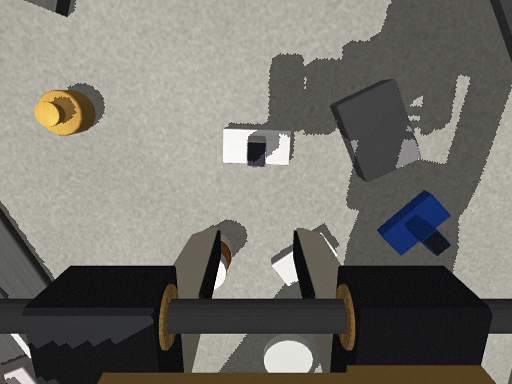

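View pics/w42c.png

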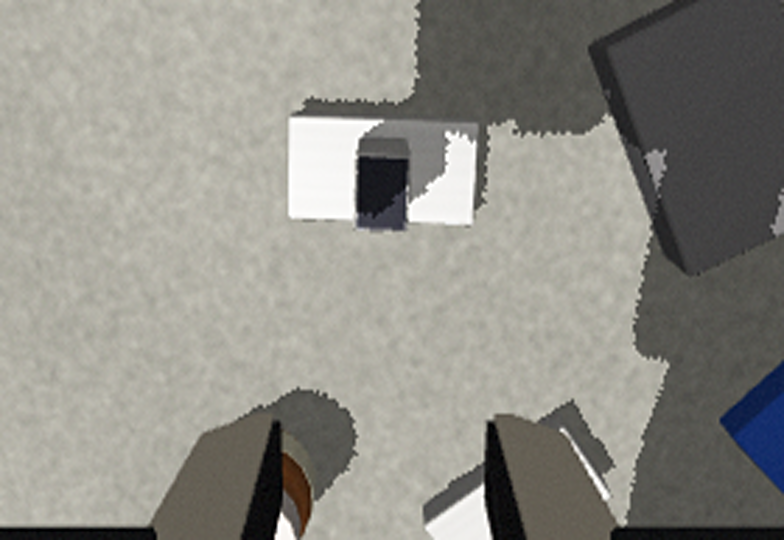

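```bash
python3 - <<'E'
from car import *
w=snap('wrist')
C=lambda u,v:(u/2.8+120-.5,v/3+90-.5)
carr(w,[(289,117),(477,122),(472,224),(289,217)],[(357,156),(409,157),(407,229),(356,227)],C)
go([565,-355,42],1.033)
E
```

```text
foot c [ 564.6 -354.9] size [69.  35.5] long yaw 1.009 coupon c [ 564.6 -355.2]
shift [ 0.04 -2.78 16.15] spin 0.002 q1,q6 [-0.74  1.37] t 47.1167 tcp [ 541.3 -340.5  203.5] F [-0.3  0.4  0.2] w 40.0
```

Emit:
carry_out([
  [4,[0,-2.75,3],0.02],
  [4,[0,-2.75,6],0.02],
  [4,[0,-2.75,9],0.02],
  [4,[0,-2.75,12],0.02],
  [4,[0,-2.75,15],0.02],
  [4,[0,-2.75,16.1],0.02],
  [4,[0,-2.75,16.1],0.02],
  [4,[0,-2.75,16.1],0.02],
])

```text
time: 47.78
tcp_pos: [565.0, -355.8, 42.9]
tcp_rot: [[-0.529, -0.849, 0.0], [-0.849, 0.529, 0.0], [-0.0, 0.0, -1.0]]
ft_force: [0.6, -0.6, 0.5]
grip_width: 40.2
```

Emit:
carry_out([
  [0,[0,0,0],0],
  [0,[0,0,0],0],
  [0,[0,0,0],0],
  [0,[0,0,0],0],
  [0,[0,0,0],0],
  [0,[0,0,0],0],
  [0,[0,0,0],0],
  [0,[0,0,0],0],
])

```text
time: 48.45
tcp_pos: [565.2, -356.9, 44.0]
tcp_rot: [[-0.53, -0.848, 0.002], [-0.848, 0.53, -0.002], [0.0, -0.003, -1.0]]
ft_force: [0.1, 0.5, 6.0]
grip_width: 17.7
```

Emit:
carry_out([
  [0,[0,0,-1],0],
  [0,[0,0,-4],0],
  [0,[0,0,-7],0],
  [0,[0,0,-10],0],
  [0,[0,0,-13],0],
  [0,[0,0,-13],0],
  [0,[0,0,-13],0],
])

```text
time: 49.03
tcp_pos: [565.3, -357.2, 175.0]
tcp_rot: [[-0.53, -0.848, 0.003], [-0.848, 0.53, -0.003], [0.001, -0.005, -1.0]]
ft_force: [-0.3, -0.1, -1.9]
grip_width: 17.9
```

```bash
python3 - <<'E'
from held import *
w=snap('wrist','w43.png')
go(stw((-14,0,170)),-.12+np.pi/2)
E
```

```text
shift [-34.52  21.66   0.25] spin -0.438 q1,q6 [-0.73  1.4 ] t 49.0833 tcp [ 564.3 -356.3  172.6] F [-0.6 -0.  -1.6] w 17.8
```

View pics/w43.png

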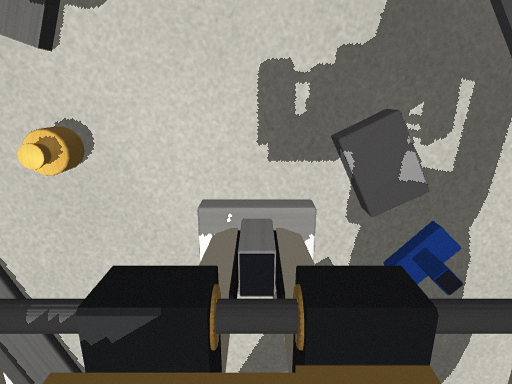

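Emit:
carry_out([
  [0,[-2,1.3,0],0],
  [0,[-5,3.2,0],0],
  [0,[-8.4,5.3,0],-0.1],
  [0,[-11.8,7.4,0],-0.2],
  [0,[-15.2,9.5,0],-0.3],
  [0,[-18.6,11.7,0],-0.438],
  [0,[-22,13.8,0],-0.438],
  [0,[-25.4,15.9,0],-0.438],
])

```text
time: 49.75
tcp_pos: [562.2, -54.5, 170.0]
tcp_rot: [[-0.119, -0.993, -0.004], [-0.993, 0.119, 0.001], [-0.001, 0.005, -1.0]]
ft_force: [1.6, 0.1, -1.1]
grip_width: 18.1
```

```bash
python3 - <<'E'
from held import *
go(stw((-14,0,120)),-.12+np.pi/2)
E
```

```text
shift [-10.5    1.11   5.01] spin 0.001 q1,q6 [-0.29  1.4 ] t 49.75 tcp [562.2 -54.5 170. ] F [ 1.6  0.1 -1.1] w 18.1
```

Emit:
carry_out([
  [0,[-3,0.4,0],0],
  [0,[-6.5,0.8,0],0],
  [0,[-10,1.1,0],0],
  [0,[-10.4,1.1,0],0],
  [0,[-10.4,1.1,2],0],
  [0,[-10.4,1.1,5],0],
  [0,[-10.4,1.1,5],0],
  [0,[-10.4,1.1,5],0],
])

```text
time: 50.42
tcp_pos: [563.2, 47.8, 119.7]
tcp_rot: [[-0.12, -0.993, -0.007], [-0.993, 0.12, 0.001], [0.0, 0.007, -1.0]]
ft_force: [-0.7, -0.1, -0.7]
grip_width: 18.0
```

```bash
python3 - <<'E'
from held import *
w=snap('wrist','w44.png')
go(stw((-14,0,55)),-.12+np.pi/2)
E
```

```text
shift [-0.35  0.16  6.64] spin -0.001 q1,q6 [-0.11  1.58] t 50.4667 tcp [564.8  47.5 121.4] F [ 0.3 -0.2 -1.4] w 17.7
```

View pics/w44.png

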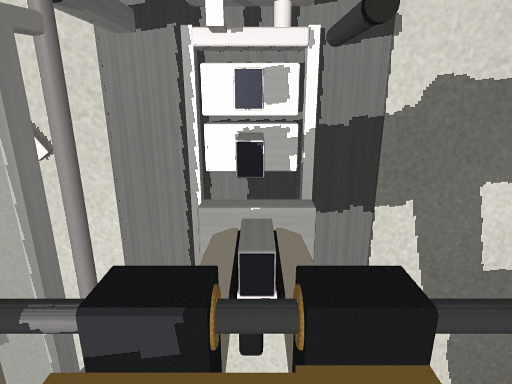

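Emit:
carry_out([
  [0,[-0.3,0.1,1],0],
  [0,[-0.3,0.1,3],0],
  [0,[-0.3,0.1,5],0],
  [0,[-0.3,0.1,6],0],
  [0,[-0.3,0.1,6.3],0],
  [0,[-0.3,0.1,6.3],0],
  [0,[-0.3,0.1,6.3],0],
])

```text
time: 51.05
tcp_pos: [565.8, 50.8, 60.2]
tcp_rot: [[-0.12, -0.993, 0.001], [-0.993, 0.12, -0.0], [-0.0, -0.002, -1.0]]
ft_force: [-0.2, -0.3, -1.0]
grip_width: 17.8
```

Emit:
carry_out([
  [0,[0,0,0.2],0],
  [0,[0,0,0.35],0],
  [0,[0,0,0.45],0],
  [0,[0,0,0.45],0],
])

```text
time: 51.38
tcp_pos: [565.6, 50.9, 56.0]
tcp_rot: [[-0.12, -0.993, 0.002], [-0.993, 0.12, -0.0], [0.0, -0.002, -1.0]]
ft_force: [-0.6, 0.4, 4.0]
grip_width: 18.1
```

Emit:
carry_out([
  [3,[0,0,0],0],
  [3.5,[0,0,0],0],
  [3.5,[0,0,0],0],
  [3.5,[0,0,0],0],
  [3.5,[0,0,-3],0],
  [3.5,[0,0,-7],0],
  [6,[0,0,-11],0],
  [6,[0,0,-14],0],
])

```text
time: 52.05
tcp_pos: [565.6, 50.9, 197.8]
tcp_rot: [[-0.12, -0.993, 0.002], [-0.993, 0.12, -0.0], [-0.0, -0.002, -1.0]]
ft_force: [1.3, 0.2, 0.2]
grip_width: 44.2
```

```bash
python3 - <<'E'
from held import *
w=snap('wrist','w45.png')
go([395,-330,195],-1.493)
E
```

```text
shift [39.88 12.7   0.73] spin -0.198 q1,q6 [-0.11  1.58] t 52.1 tcp [568.7  50.7 203.9] F [ 2.  -0.6  3.7] w 47.8
```

View pics/w45.png

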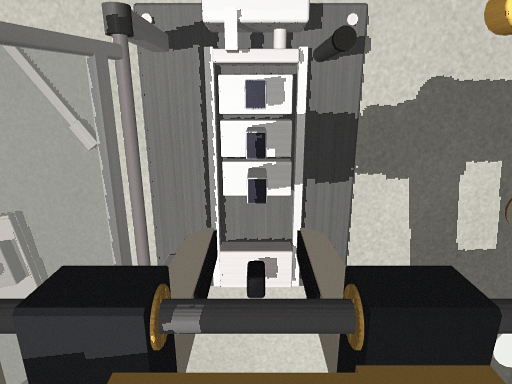

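Emit:
carry_out([
  [6,[2,0.6,0],0],
  [6,[5.5,1.7,0],0],
  [6,[9,2.8,0],0],
  [6,[12.8,4,0],0],
  [6,[16.6,5.2,0],0],
  [6,[20.4,6.5,0],-0.1],
  [6,[24.2,7.7,0],-0.198],
  [6,[28,9,0],-0.198],
])

```text
time: 52.77
tcp_pos: [441.0, -217.7, 194.6]
tcp_rot: [[0.083, -0.997, 0.0], [-0.997, -0.083, -0.0], [0.0, -0.0, -1.0]]
ft_force: [0.6, -0.1, 1.5]
grip_width: 60.0
```

```bash
python3 - <<'E'
from held import *
go([395,-333,190],-1.493)
E
```

```text
shift [11.11  5.54  0.46] spin 0.005 q1,q6 [-0.69  0.8 ] t 52.7667 tcp [ 441.  -217.7  194.6] F [ 0.6 -0.1  1.5] w 60.0
```

Emit:
carry_out([
  [4,[3,1.5,0],0],
  [4,[6,3,0],0],
  [4,[9,4.5,0],0],
  [4,[11,5.4,0],0],
  [4,[11,5.4,0],0],
  [4,[11,5.4,0],0],
  [4,[11,5.4,0],0],
])

```text
time: 53.35
tcp_pos: [396.8, -329.3, 194.4]
tcp_rot: [[0.077, -0.997, -0.0], [-0.997, -0.077, 0.001], [-0.001, 0.0, -1.0]]
ft_force: [0.2, 0.4, 0.4]
grip_width: 40.0
```

```bash
python3 - <<'E'
from held import *
w=snap('wrist','w46.png')
cv2.imwrite('pics/w46c.png',cv2.resize(w[0][90:270,120:400],None,fx=2.8,fy=3,interpolation=cv2.INTER_CUBIC))
E
```

```text
(no output)
```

View pics/w46c.png

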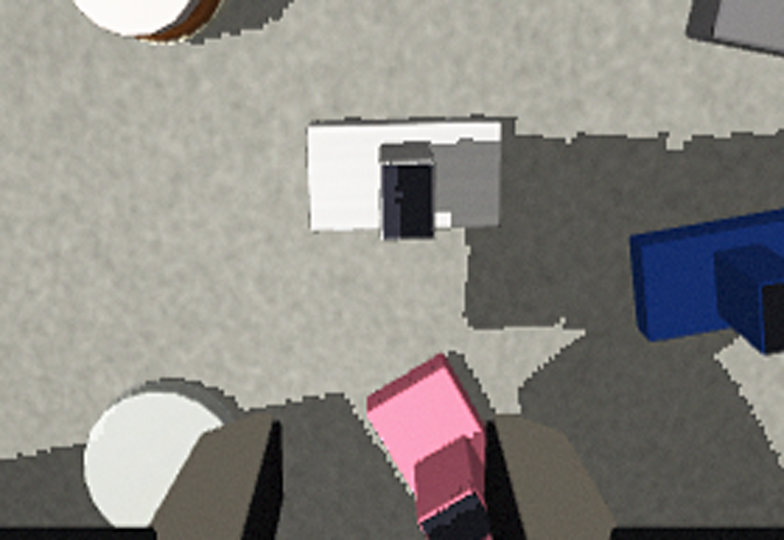

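```bash
python3 - <<'E'
from car import *
w=snap('wrist')
C=lambda u,v:(u/2.8+120-.5,v/3+90-.5)
carr(w,[(308,126),(501,123),(498,226),(311,231)],[(382,164),(434,163),(433,239),(384,239)],C)
go([424.2,-336.3,43],-1.51)
E
```

```text
foot c [ 423.4 -335.7] size [35.7 69.2] long yaw -1.479 coupon c [ 423.3 -335.9]
shift [ 0.97 -2.63 15.17] spin 0.018 q1,q6 [-0.91  0.58] t 53.45 tcp [ 397.2 -328.8  194.7] F [ 0.1  0.2 -0.6] w 40.2
```

Emit:
carry_out([
  [4,[0.9,-2.55,3],0],
  [4,[0.9,-2.55,6],0],
  [4,[0.9,-2.55,9],0],
  [4,[0.9,-2.55,12],0],
  [4,[0.9,-2.55,14.5],0],
  [4,[0.9,-2.55,15.2],-0.01],
  [4,[0.9,-2.55,15.2],-0.01],
  [4,[0.9,-2.55,15.2],-0.01],
])

```text
time: 54.12
tcp_pos: [423.6, -336.8, 43.6]
tcp_rot: [[0.089, -0.996, 0.0], [-0.996, -0.089, -0.0], [0.0, -0.0, -1.0]]
ft_force: [1.1, -0.5, 0.8]
grip_width: 40.1
```

Emit:
carry_out([
  [0,[0,0,0],0],
  [0,[0,0,0],0],
  [0,[0,0,0],0],
  [0,[0,0,0],0],
  [0,[0,0,0],0],
  [0,[0,0,0],0],
  [0,[0,0,0],0],
  [0,[0,0,0],0],
])

```text
time: 54.78
tcp_pos: [423.4, -337.6, 44.0]
tcp_rot: [[0.087, -0.996, 0.001], [-0.996, -0.087, -0.001], [0.001, -0.001, -1.0]]
ft_force: [-0.6, 1.0, 6.5]
grip_width: 17.7
```

Emit:
carry_out([
  [0,[0,0,-1],0],
  [0,[0,0,-4],0],
  [0,[0,0,-7],0],
  [0,[0,0,-10],0],
  [0,[0,0,-13],0],
  [0,[0,0,-13],0],
  [0,[0,0,-13],0],
])

```text
time: 55.37
tcp_pos: [423.7, -338.1, 175.2]
tcp_rot: [[0.088, -0.996, 0.003], [-0.996, -0.088, -0.004], [0.004, -0.003, -1.0]]
ft_force: [0.2, 0.9, -1.0]
grip_width: 17.7
```

```bash
python3 - <<'E'
from held import *
w=snap('wrist','w47.png')
go(stw((-51,0,170)),-.12+np.pi/2)
E
```

```text
shift [-38.21 -13.78   0.31] spin 0.208 q1,q6 [-0.88  0.6 ] t 55.4167 tcp [ 422.8 -337.1  173.3] F [ 0.   0.3 -1.8] w 18.0
```

View pics/w47.png

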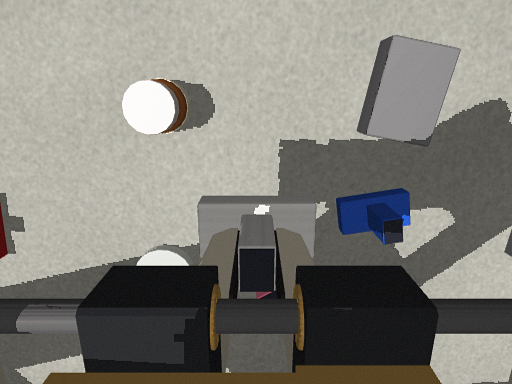

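Emit:
carry_out([
  [0,[-2,-0.7,0],0],
  [0,[-5,-1.8,0],0],
  [0,[-8.5,-3,0],0],
  [0,[-12.2,-4.4,0],0.05],
  [0,[-16,-5.8,0],0.1],
  [0,[-19.8,-7.1,0],0.15],
  [0,[-23.6,-8.5,0],0.208],
  [0,[-27.4,-9.9,0],0.208],
])

```text
time: 56.08
tcp_pos: [496.3, -53.2, 171.0]
tcp_rot: [[-0.123, -0.992, -0.004], [-0.992, 0.123, 0.001], [-0.001, 0.004, -1.0]]
ft_force: [1.3, -0.9, -0.9]
grip_width: 17.8
```

```bash
python3 - <<'E'
from held import *
go(stw((-52,0,120)),-.12+np.pi/2)
E
```

```text
shift [-11.17  -1.59   5.11] spin -0.004 q1,q6 [-0.33  1.36] t 56.0833 tcp [496.3 -53.2 171. ] F [ 1.3 -0.9 -0.9] w 17.8
```

Emit:
carry_out([
  [0,[-3,-0.4,0],0],
  [0,[-6.5,-0.9,0],0],
  [0,[-10,-1.3,0],0],
  [0,[-11.1,-1.5,0],0],
  [0,[-11.1,-1.5,2],0],
  [0,[-11.1,-1.5,5],0],
  [0,[-11.1,-1.5,5],0],
  [0,[-11.1,-1.5,5],0],
])

```text
time: 56.75
tcp_pos: [523.3, 52.9, 120.5]
tcp_rot: [[-0.12, -0.993, -0.007], [-0.993, 0.12, 0.001], [0.0, 0.007, -1.0]]
ft_force: [0.4, -0.1, -0.8]
grip_width: 17.6
```

```bash
python3 - <<'E'
from held import *
w=snap('wrist','w48.png')
go(stw((-52,0,55)),-.12+np.pi/2)
E
```

```text
shift [-0.33 -0.06  6.71] spin -0.001 q1,q6 [-0.11  1.58] t 56.8 tcp [524.9  52.6 122.2] F [ 0.2 -0.3 -1.2] w 17.4
```

View pics/w48.png

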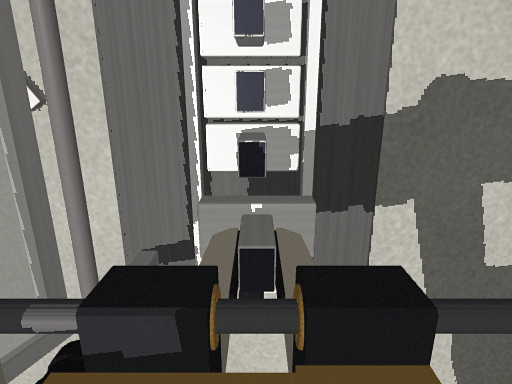

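Emit:
carry_out([
  [0,[-0.3,0,1],0],
  [0,[-0.3,0,3],0],
  [0,[-0.3,0,5],0],
  [0,[-0.3,0,6],0],
  [0,[-0.3,0,6.4],0],
  [0,[-0.3,0,6.4],0],
  [0,[-0.3,0,6.4],0],
])

```text
time: 57.38
tcp_pos: [526.9, 55.7, 62.3]
tcp_rot: [[-0.12, -0.993, 0.003], [-0.993, 0.12, -0.0], [0.0, -0.003, -1.0]]
ft_force: [-7.8, 1.2, 21.1]
grip_width: 17.6
```

```bash
python3 - <<'E'
from held import *
w=snap('wrist','w49.png')
E
```

```text
(no output)
```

View pics/w49.png

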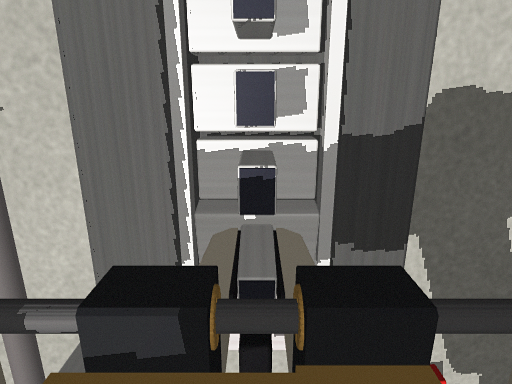

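```bash
python3 - <<'E'
from held import *
w=snap('wrist'); s=read_state(); _,K,o,R=w
d=np.array([524.3,52.7,121.5])-np.array(s['tcp_pos']); w48=(w[0],K,o+d,R)
for n,u,v,z in [('c rear',250,171,30),('c front',250,123,30),('b rear',250,117,30),('b front',250,66,30),('d rear',250,56,30),('a bottomfront',257,196,79),('a topfront',257,204,97)]: print(n,wst(ray(w48,u,v,z)).round(1))
print(wst(np.array([524.3,52.7,0])))
for n,u,v,z in [('c rear',256,197,30),('c front',256,139,30),('b rear',256,131,30)]: print(n,wst(ray(w,u,v,z)).round(1))
E
```

```text
c rear [-30.4   0.5  30. ]
c front [ 5.9  0.3 30. ]
b rear [10.3  0.2 30. ]
b front [45.5 -0.  30. ]
d rear [52.  -0.1 30. ]
a bottomfront [-35.6  -4.7  79. ]
a topfront [-34.9  -4.7  97. ]
[-53.00193676  -3.16775935   0.        ]
c rear [-30.8  -0.8  30. ]
c front [ 3.8 -0.9 30. ]
b rear [ 8.3 -0.9 30. ]
```

Emit:
carry_out([
  [0,[0,0.3,-0.5],0],
  [0,[0,0.6,-2],0],
  [0,[0,0.9,-4.5],0],
  [0,[0,0.9,-7],0],
  [0,[0,0.9,-7],0],
  [0,[0,0.9,-7],0],
])

```text
time: 57.98
tcp_pos: [518.7, 56.7, 130.7]
tcp_rot: [[-0.12, -0.993, 0.005], [-0.993, 0.12, -0.0], [-0.0, -0.005, -1.0]]
ft_force: [-0.4, -0.3, -1.4]
grip_width: 17.8
```

```bash
python3 - <<'E'
from held import *
w=snap('wrist','w50.png')
cv2.imwrite('pics/w50c.png',cv2.resize(w[0][150:330,180:340],None,fx=5,fy=3.3,interpolation=cv2.INTER_CUBIC))
go(stw((-52,0,55)),-.12+np.pi/2)
E
```

```text
shift [ 0.01 -0.81  7.43] spin -0.001 q1,q6 [-0.11  1.59] t 58.0333 tcp [517.6  56.8 129.3] F [-0.2  0.8 -2.1] w 17.9
```

View pics/w50c.png

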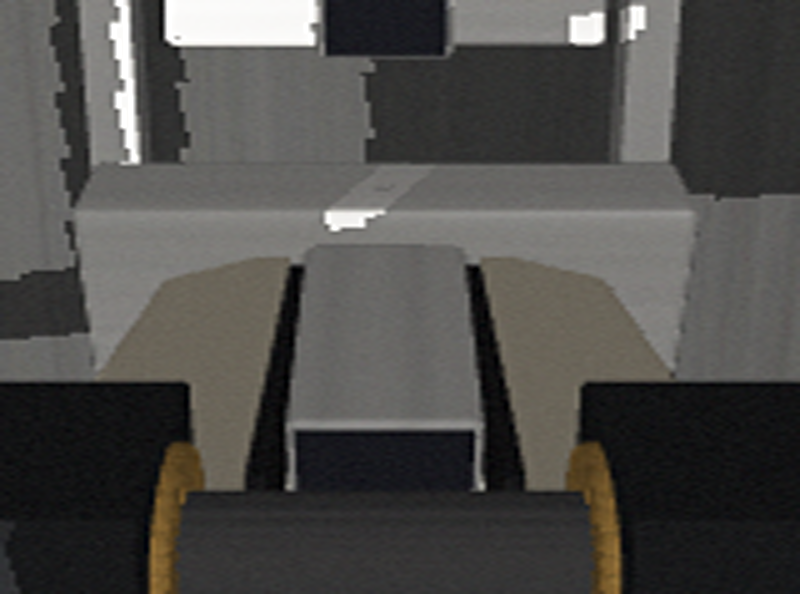

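```bash
python3 - <<'E'
from held import *
w=snap('wrist'); s=read_state(); p=np.array(s['tcp_pos']); R=np.array(s['tcp_rot']); ex=-R[:,1]; ex[2]=0
def pt(q,a,z):
    dx,dz,t=q; c,sn=np.cos(t),np.sin(t)
    return p+ex*(dx+c*a+sn*(z-50))+np.array([0,0,8+dz-sn*a+c*(z-50)])
f=lambda q:[proj(w,pt(q,12,62))[1]-279.5,proj(w,pt(q,18,18))[1]-213.1,proj(w,pt(q,18,0))[1]-198.9]
r=least_squares(f,[0,0,-.1]); print(r.x,r.cost)
for a,z in((18,0),(-18,0)): print(pt(r.x,a,z)-p)
E
```

```text
[ 4.64531077 31.49202612 -0.07967562] 1.2116903504194741e-26
[26.37494975 -3.19507739 -8.91670837]
[ -9.25038927   1.12059776 -11.78199701]
```

```bash
python3 - <<'E'
from held import *
w=snap('wrist'); s=read_state(); p=np.array(s['tcp_pos']); R=np.array(s['tcp_rot']); ex=-R[:,1]; ex[2]=0
def pt(q,a,z,b=0):
    dx,dz,t=q; c,sn=np.cos(t),np.sin(t)
    return p+ex*(dx+c*a+sn*(z-50))+np.array([0,0,8+dz-sn*a+c*(z-50)])+R[:,0]*b
uv=lambda x,y:(x/5+180-.5,y/3.3+150-.5)
obs=[((12,62,-9),uv(288,430)),((12,62,9),uv(484,430)),((18,18,-35),uv(78,210)),((18,18,35),uv(692,210)),((18,0,-35),uv(98,163)),((18,0,35),uv(674,163))]
f=lambda q:np.concatenate([proj(w,pt(q,*o))-m for o,m in obs])
for t0 in(-.1,-.5,-.9):
    r=least_squares(f,[0,0,t0],loss='soft_l1'); print(r.x,r.cost,f(r.x).round(1))
    for a,z in((18,0),(-18,0)): print((pt(r.x,a,z)-p).round(1))
E
```

```text
[-10.66501159   1.54210433  -0.23406516] 11.636491537580751 [-2.9 -0.2 -2.5 -0.3 -3.   1.6 -1.3  1.4 -2.  -0.6 -2.5 -0.8]
[ 18.3  -2.2 -34.9]
[-16.5   2.  -43.3]
[-10.66503231   1.54206295  -0.23406537] 11.63649153759334 [-2.9 -0.2 -2.5 -0.3 -3.   1.6 -1.3  1.4 -2.  -0.6 -2.5 -0.8]
[ 18.3  -2.2 -34.9]
[-16.5   2.  -43.3]
[-10.6650093    1.54210925  -0.23406513] 11.636491537583709 [-2.9 -0.2 -2.5 -0.3 -3.   1.6 -1.3  1.4 -2.  -0.6 -2.5 -0.8]
[ 18.3  -2.2 -34.9]
[-16.5   2.  -43.3]
```

Emit:
carry_out([
  [0,[0,-0.2,2],0],
  [0,[0,-0.2,4],0],
  [0,[0,-0.2,6],0],
  [0,[0,-0.2,6.8],0],
  [0,[0,-0.2,7.1],0],
  [0,[0,-0.2,7.1],0],
  [0,[0,-0.2,7.1],0],
])

```text
time: 58.72
tcp_pos: [519.5, 56.7, 58.1]
tcp_rot: [[-0.12, -0.993, 0.0], [-0.993, 0.12, -0.0], [-0.0, -0.0, -1.0]]
ft_force: [-0.1, 0.3, -1.0]
grip_width: 17.4
```

Emit:
carry_out([
  [0,[0,0,0.15],0],
  [0,[0,0,0.3],0],
  [0,[0,0,0.3],0],
  [0,[0,0,0.3],0],
])

```text
time: 59.05
tcp_pos: [519.4, 56.7, 55.3]
tcp_rot: [[-0.12, -0.993, 0.001], [-0.993, 0.12, -0.0], [-0.0, -0.001, -1.0]]
ft_force: [0.8, 0.4, -0.7]
grip_width: 17.7
```

Not touching yet; lighten the grip and go down a few more mm.

Emit:
carry_out([
  [0,[0,0,0.1],0],
  [0,[0,0,0.2],0],
  [0,[0,0,0.3],0],
  [0,[0,0,0.4],0],
  [0,[0,0,0.5],0],
  [0,[0,0,0.5],0],
], squeeze=5)

```text
time: 59.55
tcp_pos: [520.4, 56.6, 50.5]
tcp_rot: [[-0.12, -0.993, 0.003], [-0.993, 0.12, -0.0], [-0.0, -0.003, -1.0]]
ft_force: [2.2, -0.4, 3.4]
grip_width: 17.9
```

```bash
python3 - <<'E'
from held import *
w=snap('wrist','w51.png')
E
```

```text
(no output)
```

View pics/w51.png

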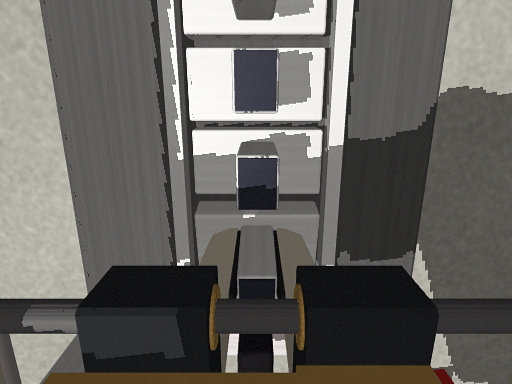

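Emit:
carry_out([
  [0,[0,0,0],0],
  [0,[0,0,0.1],0],
  [2.3,[0,0,0.1],0],
  [3,[0,0,0.1],0],
  [3,[0,0,0.1],0],
  [3,[0,0,0.1],0],
  [3,[0,0,-1],0],
  [3,[0,0,-3],0],
], squeeze=3)

```text
time: 60.27
tcp_pos: [516.8, 57.0, 77.9]
tcp_rot: [[-0.12, -0.993, -0.006], [-0.993, 0.12, 0.001], [0.0, 0.006, -1.0]]
ft_force: [-0.1, 0.1, 0.4]
grip_width: 29.8
```

Emit:
carry_out([
  [4,[0,0,-4],0],
  [5,[0,1,-8],0],
  [6,[0,2,-12],0],
  [6,[0,2,-12],0],
  [6,[0,2,-12],0],
])

```text
time: 60.68
tcp_pos: [500.4, 59.1, 202.3]
tcp_rot: [[-0.12, -0.993, 0.006], [-0.993, 0.12, -0.001], [-0.0, -0.006, -1.0]]
ft_force: [0.4, -0.4, -0.2]
grip_width: 57.5
```

```bash
python3 - <<'E'
from held import *
w=snap('wrist','w52.png')
go(stw((-111,0,55)),-.12+np.pi/2)
E
```

```text
shift [ 0.03  3.26 14.53] spin -0.0 q1,q6 [-0.1   1.59] t 60.7333 tcp [499.3  59.2 200.3] F [-0.6  0.4 -1.6] w 59.1
```

View pics/w52.png

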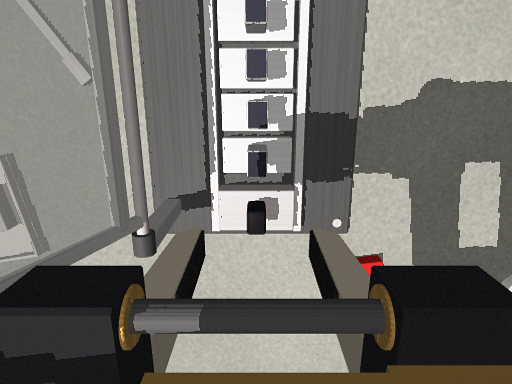

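```bash
python3 - <<'E'
from held import *
go([465.6,63.7,56],-.12+np.pi/2)
E
```

```text
shift [-0.04  3.42 14.43] spin -0.0 q1,q6 [-0.1   1.59] t 60.7333 tcp [499.3  59.2 200.3] F [-0.6  0.4 -1.6] w 59.1
```

Emit:
carry_out([
  [5,[0,2,0],0],
  [5,[0,3.4,2],0],
  [5,[0,3.4,6],0],
  [4,[0,3.4,10],0],
  [4,[0,3.4,13],0],
  [4,[0,3.4,14.4],0],
  [4,[0,3.4,14.4],0],
  [4,[0,3.4,14.4],0],
])

```text
time: 61.4
tcp_pos: [463.5, 63.4, 53.3]
tcp_rot: [[-0.12, -0.993, -0.006], [-0.993, 0.12, 0.001], [0.0, 0.006, -1.0]]
ft_force: [-0.9, 0.2, 0.3]
grip_width: 40.0
```

Emit:
carry_out([
  [0,[0,0,0],0],
  [0,[0,0,0],0],
  [0,[0,0,0],0],
  [0,[0,0,0],0],
  [0,[0,0,0],0],
  [0,[0,0,0],0],
  [0,[0,0,0],0],
  [0,[0,0,0],0],
], squeeze=40)

```text
time: 62.07
tcp_pos: [465.5, 63.9, 55.9]
tcp_rot: [[-0.12, -0.993, 0.0], [-0.993, 0.12, 0.001], [-0.001, -0.0, -1.0]]
ft_force: [1.2, 5.3, -2.3]
grip_width: 17.8
```

```bash
python3 - <<'E'
from held import *
w=snap('wrist','w53.png')
go([465.6,63.7,56],-.12+np.pi/2)
E
```

```text
shift [ 0.02 -0.01 -0.02] spin -0.0 q1,q6 [-0.1   1.59] t 62.1167 tcp [465.6  63.9  55.8] F [ 0.3  5.2 -2.6] w 18.1
```

View pics/w53.png

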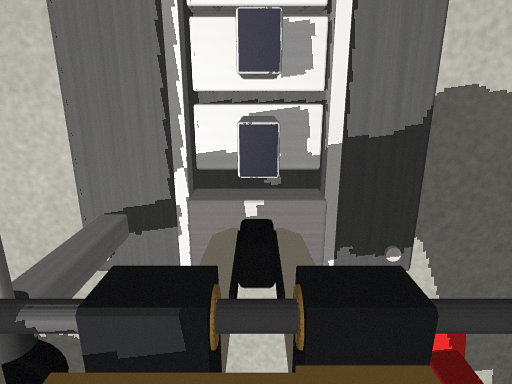

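Emit:
carry_out([
  [0,[0,-0.6,0],0],
  [0,[0,-1.2,0],0],
  [0,[0,-1.8,0],0],
  [0,[0,-2.4,0],0],
  [0,[0,-3.0,0],0],
  [0,[0,-3.6,0],0],
  [0,[0,-4.0,0],0],
  [0,[0,-4.0,0],0],
])

```text
time: 62.78
tcp_pos: [503.6, 59.3, 55.9]
tcp_rot: [[-0.12, -0.993, -0.004], [-0.993, 0.12, 0.001], [-0.001, 0.004, -1.0]]
ft_force: [-4.7, 5.9, 4.9]
grip_width: 17.7
```

```bash
python3 - <<'E'
from held import *
w=snap('wrist','w54.png')
go([465.6,63.7,56],-.12+np.pi/2)
E
```

```text
shift [ 0.02  3.83 -0.  ] spin -0.0 q1,q6 [-0.1   1.59] t 62.8333 tcp [503.6  59.3  55.9] F [-4.5  5.5  3.5] w 17.9
```

View pics/w54.png

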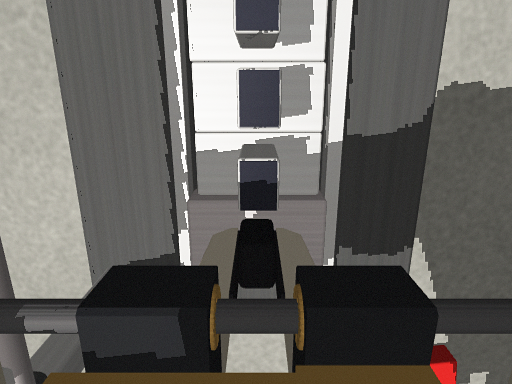

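Emit:
carry_out([
  [0,[0,-0.2,0],0],
  [0,[0,-0.4,0],0],
  [0,[0,-0.6,0],0],
  [0,[0,-0.8,0],0],
  [0,[0,-0.9,0],0],
  [0,[0,-0.9,0],0],
  [0,[0,-0.9,0],0],
])

```text
time: 63.42
tcp_pos: [510.5, 58.5, 55.8]
tcp_rot: [[-0.119, -0.993, -0.007], [-0.993, 0.119, 0.001], [-0.001, 0.007, -1.0]]
ft_force: [-9.7, 4.7, 9.1]
grip_width: 17.4
```

```bash
python3 - <<'E'
from held import *
go([465.6,63.7,56],-.12+np.pi/2)
a=snap('scene','s55.png')[0]; b=cv2.imread('pics/s13.png')
cv2.imwrite('pics/s55c.png',np.hstack([cv2.resize(x[185:305,232:332],None,fx=4,fy=4.8,interpolation=cv2.INTER_CUBIC) for x in (b,a)]))
E
```

```text
shift [0.02 4.52 0.02] spin 0.0 q1,q6 [-0.1   1.59] t 63.4167 tcp [510.5  58.5  55.8] F [-9.7  4.7  9.1] w 17.4
```

View pics/s55c.png

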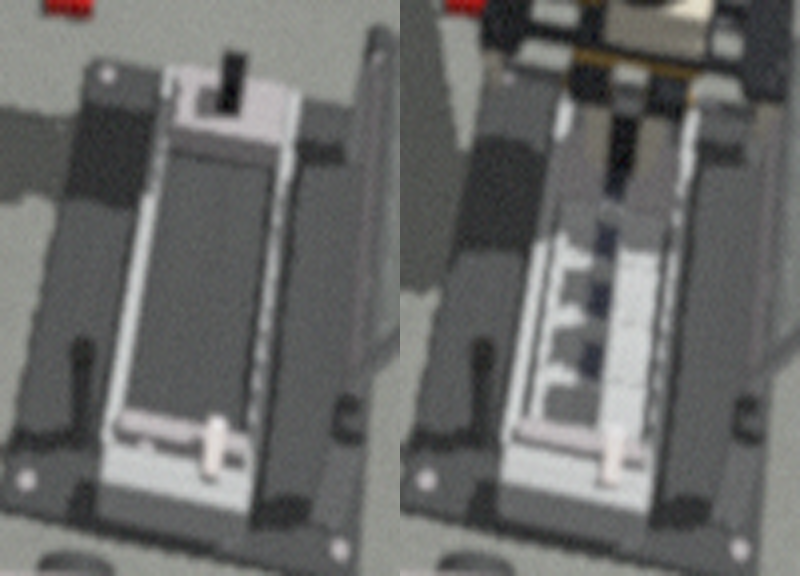

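Emit:
carry_out([
  [0,[0,-0.1,0],0],
  [0,[0,-0.2,0],0],
  [0,[0,-0.2,0],0],
  [0,[0,-0.2,0],0],
])

```text
time: 63.8
tcp_pos: [512.2, 58.3, 55.8]
tcp_rot: [[-0.119, -0.993, -0.007], [-0.993, 0.119, 0.001], [-0.001, 0.007, -1.0]]
ft_force: [-11.3, 4.7, 9.6]
grip_width: 18.0
```

Emit:
carry_out([
  [4,[0,0,0],0],
  [4,[0,0,0],0],
  [4,[0,0,0],0],
  [4,[0,0,0],0],
  [4,[0,0,-4],0],
  [4,[0,0,-8],0],
  [6,[0,0,-12],0],
  [6,[0,0,-15],0],
])

```text
time: 64.47
tcp_pos: [517.1, 56.8, 209.2]
tcp_rot: [[-0.12, -0.993, 0.003], [-0.993, 0.12, -0.001], [0.0, -0.003, -1.0]]
ft_force: [1.7, 0.5, 0.1]
grip_width: 48.9
```

```bash
python3 - <<'E'
from held import *
go(stw((30,0,210)),-.12+np.pi/2)
E
```

```text
shift [-0.   -9.06 -0.05] spin -0.0 q1,q6 [-0.11  1.59] t 64.4667 tcp [517.1  56.8 209.2] F [1.7 0.5 0.1] w 48.9
```

Emit:
carry_out([
  [6,[0,-3,0],0],
  [6,[0,-6,0],0],
  [6,[0,-8,0],0],
  [6,[0,-8,0],0],
  [6,[0,-8,0],0],
  [6,[0,-8,0],0],
])

```text
time: 64.97
tcp_pos: [594.6, 47.5, 205.2]
tcp_rot: [[-0.12, -0.993, -0.002], [-0.993, 0.12, 0.0], [0.0, 0.002, -1.0]]
ft_force: [-0.5, -0.5, 0.4]
grip_width: 60.3
```

```bash
python3 - <<'E'
from held import *
w=snap('wrist','w56.png')
cv2.imwrite('pics/w56c.png',cv2.resize(w[0][20:280,190:330],None,fx=5,fy=2.3,interpolation=cv2.INTER_CUBIC))
for x in (95,99,105): print(x,proj(w,stw((x,0,39))).round(1),proj(w,stw((x,0,12))).round(1))
for P in [(150,-110,12),(150,110,12)]: print(proj(w,stw(P)))
E
```

```text
95 [255.1  95.7] [255.1  95.6]
99 [255.1  91.3] [255.1  91.5]
105 [255.   84.5] [255.1  85.3]
[368.11221641  36.54256547]
[141.80911461  36.82697674]
```

View pics/w56c.png

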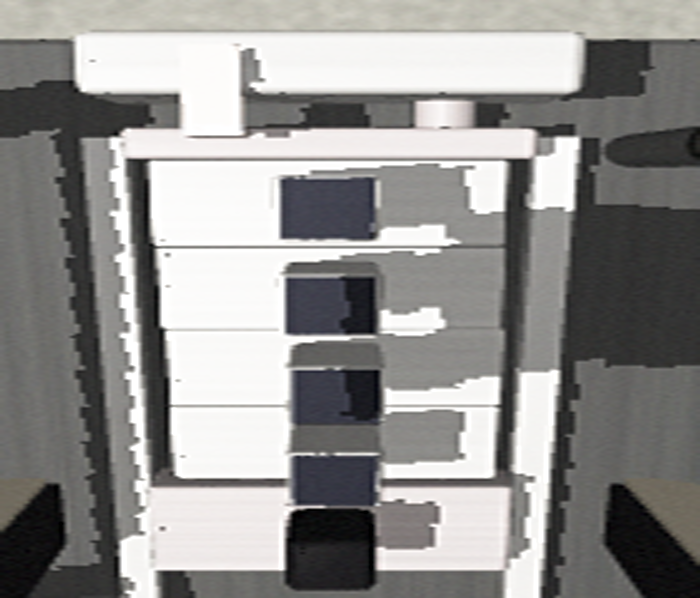

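View pics/w56.png

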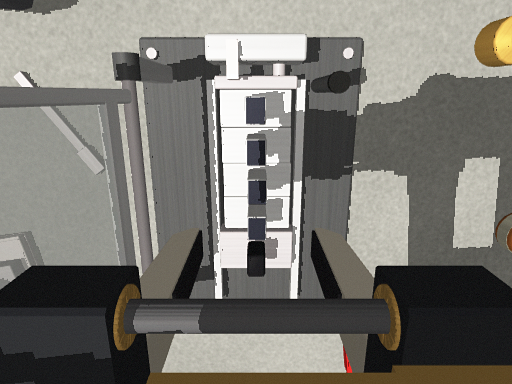

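```bash
python3 - <<'E'
from held import *
th=1.95
go(stw((0,92-190*np.cos(th),102+190*np.sin(th))),-.12+np.pi/2)
a=snap('scene','s56.png')
E
```

```text
shift [-16.22   1.74  -7.3 ] spin -0.0 q1,q6 [-0.11  1.58] t 65.0167 tcp [594.4  47.6 205.4] F [1.5 0.3 0.1] w 60.2
```

View pics/s56.png

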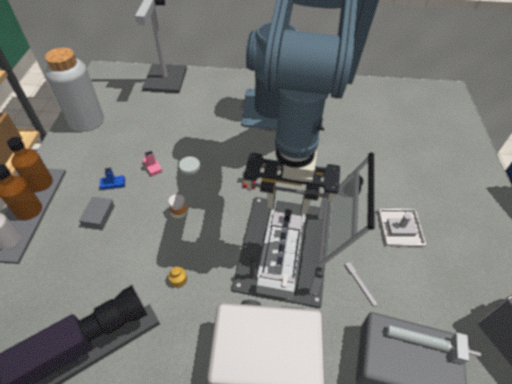

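Emit:
carry_out([
  [4,[0,0,-4],0],
  [4,[0,0,-8],0],
  [4,[0,0,-12],0],
  [4,[0,0,-15],0],
  [4,[-3,0.5,-15],0],
  [4,[-6.5,1,-15],0],
  [4,[-10,1.5,-15],0],
  [4,[-13,1.7,-15],0],
])

```text
time: 65.73
tcp_pos: [592.9, 180.5, 356.7]
tcp_rot: [[-0.12, -0.993, 0.001], [-0.993, 0.12, 0.001], [-0.001, -0.0, -1.0]]
ft_force: [0.5, 0.1, 0.8]
grip_width: 39.9
```

Emit:
carry_out([
  [4,[-2,0,0],0],
  [4,[-3.2,0,0],0],
  [4,[-3.2,0,0],0],
  [4,[-3.2,0,0],0],
])

```text
time: 66.07
tcp_pos: [597.7, 210.2, 355.7]
tcp_rot: [[-0.119, -0.993, -0.0], [-0.993, 0.119, -0.001], [0.001, 0.0, -1.0]]
ft_force: [-0.3, -0.8, 0.5]
grip_width: 40.1
```

```bash
python3 - <<'E'
from held import *
th=1.95
go(stw((0,92-190*np.cos(th),102+190*np.sin(th))),-.12+np.pi/2)
a=snap('wrist','w57.png')
print(proj(a,stw((0,92-190*np.cos(th),110+190*np.sin(th)))),proj(a,stw((80,92-190*np.cos(th),110+190*np.sin(th)))))
E
```

```text
shift [-0.04  0.1   7.72] spin 0.001 q1,q6 [0.16 1.85] t 66.0667 tcp [597.7 210.2 355.7] F [-0.3 -0.8  0.5] w 40.1
[254.22412764 209.23958709] [253.94153423  94.20428627]
```

View pics/w57.png

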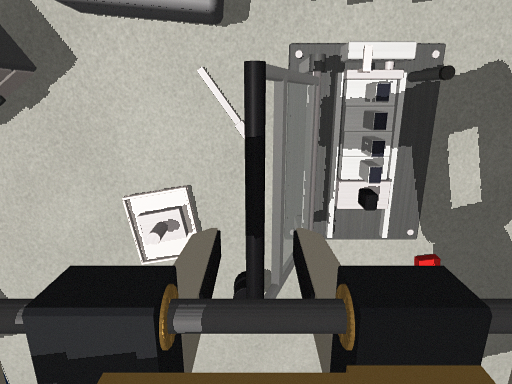

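Emit:
carry_out([
  [4,[0,0,2],0],
  [4,[0,0,4],0],
  [4,[0,0,6],0],
  [4,[0,0,7.5],0],
  [4,[0,0,7.5],0],
  [4,[0,0,7.5],0],
  [0,[0,0,7.5],0],
  [0,[0,0,7.5],0],
], squeeze=15)

```text
time: 66.78
tcp_pos: [599.0, 209.9, 282.6]
tcp_rot: [[-0.121, -0.993, 0.003], [-0.993, 0.121, 0.0], [-0.001, -0.003, -1.0]]
ft_force: [-0.6, -0.4, 0.9]
grip_width: 31.3
```

Emit:
carry_out([
  [0,[0,0,0],0],
  [0,[0,0,0],0],
  [0,[0,0,0],0],
  [0,[0,0,0],0],
  [0,[0,0,0],0],
  [0,[0,0,0],0],
])

```text
time: 67.28
tcp_pos: [598.5, 210.8, 281.6]
tcp_rot: [[-0.12, -0.993, 0.002], [-0.993, 0.12, 0.001], [-0.001, -0.001, -1.0]]
ft_force: [1.2, 2.7, 3.7]
grip_width: 13.3
```

Emit:
carry_out([
  [0,[2.16,0,-0.71],0],
  [0,[4.4,0,-1.16],0],
  [0,[6.67,0,-1.35],0],
  [0,[8.95,0,-1.25],0],
  [0,[11.19,0,-0.89],0],
  [0,[13.38,0,-0.26],0],
  [0,[15.48,0,0.63],0],
  [0,[17.46,0,1.77],0],
])

```text
time: 67.95
tcp_pos: [576.6, 35.9, 263.0]
tcp_rot: [[-0.12, -0.993, -0.0], [-0.993, 0.12, -0.0], [0.0, 0.0, -1.0]]
ft_force: [0.6, 0.9, -2.2]
grip_width: 13.3
```

Emit:
carry_out([
  [0,[1.83,0,1.36],0],
  [0,[3.48,0,2.93],0],
  [0,[4.93,0,4.69],0],
  [0,[6.16,0,6.61],0],
  [0,[7.15,0,8.66],0],
  [0,[7.89,0,10.82],0],
  [0,[8.36,0,13.05],0],
  [0,[8.55,0,14.93],0],
])

```text
time: 68.62
tcp_pos: [566.5, -47.0, 111.8]
tcp_rot: [[-0.121, -0.993, -0.001], [-0.993, 0.121, 0.003], [-0.003, 0.001, -1.0]]
ft_force: [3.6, 9.1, -2.3]
grip_width: 13.4
```

Emit:
carry_out([
  [0,[0,0,0.3],0],
  [0,[0,0,0.7],0],
  [0,[0,0,0.9],0],
  [0,[0,0,0.9],0],
])

```text
time: 68.95
tcp_pos: [567.0, -47.0, 106.3]
tcp_rot: [[-0.12, -0.993, 0.001], [-0.993, 0.12, 0.001], [-0.001, -0.0, -1.0]]
ft_force: [-2.1, 3.7, 10.7]
grip_width: 13.1
```

Shut against its stop (10 N up). Release and withdraw upward.

Emit:
carry_out([
  [4,[0,0,0],0],
  [4,[0,0,0],0],
  [4,[0,0,0],0],
  [4,[0,0,0],0],
  [4,[0,0,0],0],
  [4,[0,0,-2.5],0],
  [4,[0,0,-6],0],
  [4,[0,0,-10],0],
])

```text
time: 69.62
tcp_pos: [565.3, -47.6, 203.7]
tcp_rot: [[-0.12, -0.993, -0.005], [-0.993, 0.12, 0.001], [-0.001, 0.006, -1.0]]
ft_force: [0.8, -0.1, 0.2]
grip_width: 40.3
```

Emit:
carry_out([
  [4,[0,0,-4],0],
  [4,[0,0,-8],0],
  [4,[0,3,-10],0],
  [4,[0,6,-10],0],
  [4,[0,6,-10],0],
  [4,[0,6,-10],0],
])

```text
time: 70.12
tcp_pos: [506.5, -40.5, 305.4]
tcp_rot: [[-0.12, -0.993, 0.001], [-0.993, 0.12, -0.0], [0.0, -0.001, -1.0]]
ft_force: [-0.0, -0.4, -0.1]
grip_width: 40.0
```

```bash
python3 - <<'E'
from held import *
go(stw((0,0,280)))
a=snap('wrist','w58.png'); b=snap('scene','s58.png'); c=snap('side','d58.png')
for P in [(0,-98,110),(95,-98,110),(-95,-98,110)]: print(proj(a,stw(P)).round(1),proj(b,stw(P)).round(1))
cv2.imwrite('pics/s58c.png',cv2.resize(b[0][170:310,225:435],None,fx=3.8,fy=3.8,interpolation=cv2.INTER_CUBIC))
cv2.imwrite('pics/d58c.png',cv2.resize(c[0][165:345,165:325],None,fx=4,fy=3.3,interpolation=cv2.INTER_CUBIC))
E
```

```text
shift [-9.79 -5.94  2.55] spin 0 q1,q6 [-0.3   1.39] t 70.1167 tcp [506.5 -40.5 305.4] F [-0.  -0.4 -0.1] w 40.0
[255.2 114.2] [246.  217.8]
[254.9  12.9] [237.7 250.3]
[255.4 200.9] [253.3 189. ]
```

View pics/w58.png

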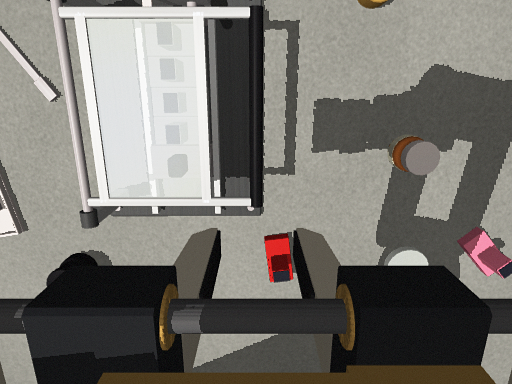

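View pics/s58c.png

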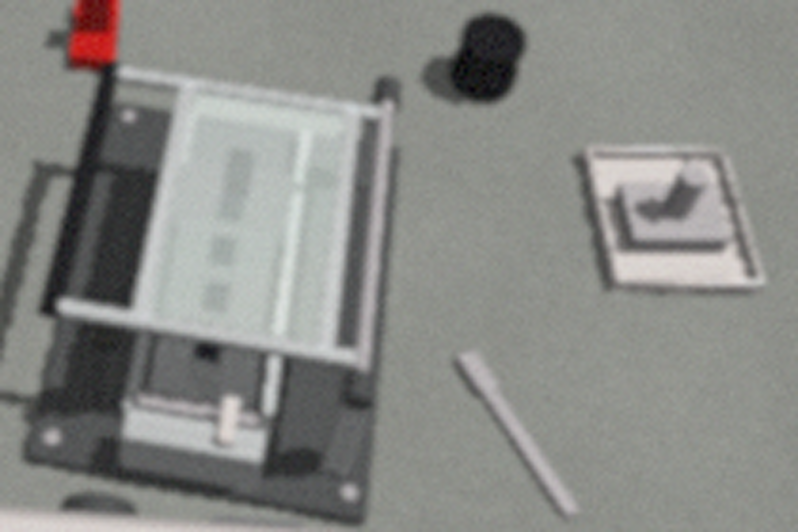

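View pics/d58c.png

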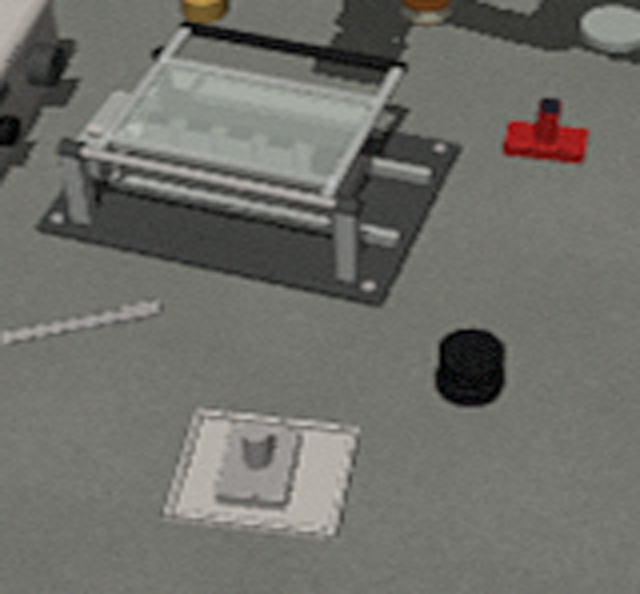

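```bash
python3 - <<'E'
from held import *
b=snap('scene'); A=lambda u,v:(u/3.8+225-.5,v/3.8+170-.5)
print(ray(b,*A(694,172),66).round(1))
print(np.mean([ray(b,*A(*q),22) for q in [(622,184),(713,186),(727,238),(631,241)]],0).round(1))
c=snap('side'); B=lambda u,v:(u/4+165-.5,v/3.3+165-.5)
print(ray(c,*B(262,438),66).round(1), np.mean([ray(c,*B(*q),22) for q in [(231,420),(299,424),(284,503),(217,497)]],0).round(1))
E
```

```text
[489.3 375.2  66. ]
[492.8 373.9  22. ]
[487.7 381.7  66. ] [493.9 376.1  22. ]
```

```bash
python3 -c "
from plant import bot; print(bot.close_job())"
```

```text
the job is handed in; nothing more can be done
None
```

The job is handed in at about 70 s of the 210 s allowed. No verdict was reported, so what follows comes from my own checks.

**What I did:**
- Opened the guard until it rested on its stop.
- Moved the setting piece to the tray.
- Pulled the jaw back, because it was standing about 117 mm forward at the start.
- Stood all four grey carriers in the bed and pushed the jaw up until the anvil moved back.
- Swung the guard shut in the grip and withdrew. The pink, red and blue look-alikes were left alone.

**Last checks:**
- **Guard:** shut; the handle bar matches its starting position in all three views.
- **Carriers:** four upright in one closed row. They were seen clearly before shutting and again through the closed panel.
- **Anvil:** about 7 mm back by the wrist camera after I let go of the jaw. The jaw travel read during the push gave only about 4 to 5 mm. I trusted the picture, and the push force of 10–11 N agreed with it.
- **Setting piece:** upright, within about 5 mm of the tray centre.
- **Robot:** touching nothing.
- **Bystanders:** none was touched, and they looked unmoved in the pictures.

**What went wrong on the way:**
- The first carrier slipped in the grip because I lifted before the fingers had closed. It then tipped over in the bed. I took it out, righted it on the bench and placed it again.
- The fourth carrier caught the edge of the row while being lowered (about 21 N). I backed off and set it down flat.
- One carrier was found about 6 cm from where I first measured it while the arm was elsewhere. I measured it again before grasping.

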